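# Strip the burnt-out coils from a hydraulic valve block

### The job

Lift the valve block by its yellow lug out of the green drip tray, seat it flat in the nest of the fixture, and swing the toggle clamp over centre so that it locks on the block's foot, with all coils still on. With the block clamped, slide every copper coil (two to four of them) up off its stem and put it in the blue bin, then swing the clamp fully back open and return the bare block, upright, to the drip tray. Leave the red bolt bin and the other things on the bench where they are.

Things in the scene. Friction and masses are not known exactly. Their poses are not given: they have to be found in the camera images.
- block: aluminium valve block 54 (x) x 224 (y) x 30 mm high, plus a steel foot at each y end (30 long, 44 wide, 20 high): 284 mm long in all. Origin: centre of underside, z up. Steel stems, 15 mm diameter, at y = -90, -44, 44, 90 mm, z 30 to 76. In the middle a yellow lifting lug, 30 (x) x 20 (y) mm, z 30 to 96. 0.45 kg, loose; starts in the drip tray with the coils on. Same either way round
- coil1: copper-wound coil on a black bobbin with square flanges, 38 x 38 x 34 mm high, square-sided bore of 19 mm along its z axis. Origin: its centre. At the start it sits on the stem at y = -90 mm of the block (centre 47 mm above the block's underside), if present. 70 g
- coil2: as coil1; on the stem at y = -44 mm, if present
- coil3: as coil1; on the stem at y = +44 mm, if present
- coil4: as coil1; on the stem at y = +90 mm, if present
- coil_bin: blue open bin for the coils, 160 (x) x 150 (y) x 60 mm high, walls and floor 5 mm, 0.6 kg, stands loose on the bench. Origin: centre of the underside
- tray: green drip tray, fixed, 88 (x) x 316 (y) x 16 mm high, walls and floor 4 mm. Origin: centre of the underside; the block lies in it with its y along the tray's y (either way round)
- nest (a point): centre of the nest floor of the fixed grey fixture, 8 mm above the bench; z up. The block sits on it, centred, its y along the nest's y (either way round); sloping guides 17 mm high on all four sides leave about 5 mm of play each way at the floor, 10 mm at their tops. The toggle clamp stands at the nest's -y end
- clamp (a joint): toggle clamp angle (rad): about 0 when its pad presses on the foot of a seated block, 1.3 fully open (arm up, handle laid back to the nest's -y), -0.12 shut on nothing. Arm and handle turn as one. Dead centre at 0.55: on either side of it a spring drives the clamp to that side's end, with up to 10 N at the grip
- clamp_hinge (a point): centre of the clamp's hinge, 198 mm from the nest centre towards -y, 60 mm above the bench; hinge axis along the nest's x
- clamp_grip (a point): centre of the red grip at the end of the clamp handle: a cylinder along the hinge axis, 26 mm diameter, 34 mm long, 125 mm from the hinge; straight above the hinge at angle 0, and at angle a shifted 125 sin(a) mm towards the nest's -y and 125 cos(a) mm above the hinge
- clamp_pad (a point): underside of the clamp's rubber pad, 18 mm diameter, on the arm 70 mm from the hinge; at angle 0 it is at nest y = -128 mm, 20 mm above the nest floor
- bolt_bin: red bin with bolts, same size as the blue one; not to be moved
- jar: glass jar, 70 mm diameter, 100 mm high; not to be moved
- wrench: steel wrench lying on the bench; not to be moved
- parts_box: closed green box 110 x 70 x 50 mm; not to be moved
- tin: yellow tin, 60 mm diameter, 50 mm high; not to be moved
- hammer: hammer lying on the bench; not to be moved
Things that resemble listed ones, but are neither listed nor needed, are in the scene too. What is shaped like the coil3 but pink or turquoise is not meant. Leave any pink or purple look-alike of the coil4 alone.

How it is judged (in metres and radians):
On the way, in this order (a step that is already met when the one before it is completed fails the run):
1. the block seated flat in the nest, all coils on their stems, and the clamp locked on its foot (x of block in the frame of nest between -0.01 and 0.01 m and y of block in the frame of nest between -0.01 and 0.01 m and z of block in the frame of nest below 0.004 m and angle between block's own z axis and vertical below 0.06 rad and value of joint clamp between -0.07 and 0.09 rad and x of coil1 in the frame of block between -0.01 and 0.01 m and z of coil1 in the frame of block between 0.04 and 0.06 m and x of coil2 in the frame of block between -0.01 and 0.01 m and z of coil2 in the frame of block between 0.04 and 0.06 m and x of coil3 in the frame of block between -0.01 and 0.01 m and z of coil3 in the frame of block between 0.04 and 0.06 m and x of coil4 in the frame of block between -0.01 and 0.01 m and z of coil4 in the frame of block between 0.04 and 0.06 m), for 0.3 s.
2. every coil in the blue bin, the block still seated and clamped (x of block in the frame of nest between -0.01 and 0.01 m and y of block in the frame of nest between -0.01 and 0.01 m and z of block in the frame of nest below 0.004 m and angle between block's own z axis and vertical below 0.06 rad and value of joint clamp between -0.07 and 0.09 rad and x of coil1 in the frame of coil_bin between -0.078 and 0.078 m and y of coil1 in the frame of coil_bin between -0.073 and 0.073 m and z of coil1 in the frame of coil_bin between 0.01 and 0.075 m and x of coil2 in the frame of coil_bin between -0.078 and 0.078 m and y of coil2 in the frame of coil_bin between -0.073 and 0.073 m and z of coil2 in the frame of coil_bin between 0.01 and 0.075 m and x of coil3 in the frame of coil_bin between -0.078 and 0.078 m and y of coil3 in the frame of coil_bin between -0.073 and 0.073 m and z of coil3 in the frame of coil_bin between 0.01 and 0.075 m and x of coil4 in the frame of coil_bin between -0.078 and 0.078 m and y of coil4 in the frame of coil_bin between -0.073 and 0.073 m and z of coil4 in the frame of coil_bin between 0.01 and 0.075 m), for 0.3 s.
3. the clamp swung back open, the block still in the nest (value of joint clamp above 1 rad and x of block in the frame of nest between -0.01 and 0.01 m and y of block in the frame of nest between -0.01 and 0.01 m and z of block in the frame of nest below 0.004 m and angle between block's own z axis and vertical below 0.06 rad and x of coil1 in the frame of coil_bin between -0.078 and 0.078 m and y of coil1 in the frame of coil_bin between -0.073 and 0.073 m and z of coil1 in the frame of coil_bin between 0.01 and 0.075 m and x of coil2 in the frame of coil_bin between -0.078 and 0.078 m and y of coil2 in the frame of coil_bin between -0.073 and 0.073 m and z of coil2 in the frame of coil_bin between 0.01 and 0.075 m and x of coil3 in the frame of coil_bin between -0.078 and 0.078 m and y of coil3 in the frame of coil_bin between -0.073 and 0.073 m and z of coil3 in the frame of coil_bin between 0.01 and 0.075 m and x of coil4 in the frame of coil_bin between -0.078 and 0.078 m and y of coil4 in the frame of coil_bin between -0.073 and 0.073 m and z of coil4 in the frame of coil_bin between 0.01 and 0.075 m), for 0.2 s.
At the end, for the whole second after the job is handed in: the block lies upright (tilt under 0.08 rad) on the floor of the drip tray within 22 mm of its centre each way, all coils lie inside the blue bin (centres inside its walls and under 75 mm above its underside), the clamp is open beyond 1.0 rad, everything at rest (x of block in the frame of tray between -0.022 and 0.022 m and y of block in the frame of tray between -0.022 and 0.022 m and z of block in the frame of tray below 0.009 m and angle between block's own z axis and vertical below 0.08 rad and value of joint clamp above 1 rad and x of coil1 in the frame of coil_bin between -0.078 and 0.078 m and y of coil1 in the frame of coil_bin between -0.073 and 0.073 m and z of coil1 in the frame of coil_bin between 0.01 and 0.075 m and x of coil2 in the frame of coil_bin between -0.078 and 0.078 m and y of coil2 in the frame of coil_bin between -0.073 and 0.073 m and z of coil2 in the frame of coil_bin between 0.01 and 0.075 m and x of coil3 in the frame of coil_bin between -0.078 and 0.078 m and y of coil3 in the frame of coil_bin between -0.073 and 0.073 m and z of coil3 in the frame of coil_bin between 0.01 and 0.075 m and x of coil4 in the frame of coil_bin between -0.078 and 0.078 m and y of coil4 in the frame of coil_bin between -0.073 and 0.073 m and z of coil4 in the frame of coil_bin between 0.01 and 0.075 m and linear speed of each of block, coil1, coil2, coil3, coil4 below 0.02 m/s); the robot touches nothing.
It fails at once if the red bolt bin is pushed more than 4 cm (distance of bolt_bin from where it was at the start of the episode above 0.04 m).
It fails at once if the jar, wrench, parts box, tin or hammer is pushed more than 4 cm (distance of any of jar, wrench, parts_box, tin, hammer from where it was at the start of the episode above 0.04 m).
Of coil1, coil2, coil3, coil4 only 2 to 4 are there at a start; the rules pass over those that are not, and their reading is None.
At some moment in a run one of coil_bin may be knocked a few centimetres aside while the robot is not near it.
Once in a run the grip may slacken for a moment while it holds something.
It also fails if it takes over 210 s, if anything falls off the work surface, if the arm or the gripper's body presses on something with over 40 N, if the wrist force passes 120 N, or if a joint passes its speed limit or range.

### The arm

A 6-joint arm with a two-finger parallel gripper is mounted at the origin on the work surface. World frame = base frame: x ahead of the robot, y to its left, z up, the work surface at z = 0. Lengths are in mm, angles in degrees, forces in N, time in s.
With the tool pointing down it reaches from about 300 to 850 mm from the base axis. Payload 4.2 kg.
Tool frame: the origin (TCP) lies at the very end of the fingers, on their centre line; the grasp point (between the pads) lies 19 mm behind it; z points along the fingers, y is the direction in which the jaws open and shut (so a half turn about z gives the same grasp; the last joint's range is limited). The gripper opens to 91 mm and grips with 3 to 60 N. Pads are 32 mm wide; open, the fingers measure 118 mm over their backs; the gripper's body (76 mm by 178 mm) begins 60 mm behind the grasp point.
Start: joints at [-73.109, 18.312, 89.639, -0, 72.044, -1.146], TCP at [178.038, -546.759, 213.976] pointing down, gripper open.
Joint ranges: [-177.97, 177.97], [-48.28, 115.42], [12.27, 149.76], [-77.06, 257.06], [2.81, 150.46], [-146.56, 146.56]. Speed limits (degrees/s): [147.25, 147.25, 180, 180, 180, 180].

### API

Orientations are given as [roll, pitch, yaw] about the fixed x, y, z axes, in that order (R = Rz(yaw) Ry(pitch) Rx(roll)).
In Python, from workcell import telemetry, grab_frame, job gives the robot as it stands.
- The arm moves only by the tool drive_tool, never from a script. Its argument "moves" is a list of rows, each an object of numbers: "claw": the closure, from -1 (fully open) to 1 (shut); "dx", "dy", "dz": the shift along the tool's x, y, z in units of 20 mm (1.0 is 20 mm); "yaw": the turn about the tool's z in units of 0.15 rad (1.0 is 0.15 rad). In form: [{"claw": .., "dx": .., "dy": .., "dz": .., "yaw": ..}, ...]. A call has 1 to 5 rows; each row shifts and turns the pose as measured when the row begins, along the tool's axes as they then stand; what a row does not reach is not made up. A row lasts 1/8 s, in which the tool goes at most 62.5 mm and 10.7 degrees, less where a joint would pass 70% of its speed; a pose out of reach is approached as far as the arm can. A call with a number of a shift or a turn outside -1 to 1 is refused whole. A call with a gripper value outside its range is refused whole. The fingers move at their own pace and stop on an object; "grip_force" is the grip in N (left out, the last holds). Time passes only in rows, so rows that do not move let the fingers close. It gives the time, the measured TCP pose, the force and the opening at its end, in the units of the state.
- telemetry.state(): the state, without advancing time (a new reading comes with each control period).
- grab_frame(name): name is "side" or "top"; returns a dict with "color" (400x640x3 uint8, blue, green, red), "vertical_fov" (degrees; the focal length in pixels is half the picture's height over the tangent of half this angle, whatever the lens; pixels are square), "cx", "cy" (the principal point, pixels), "dist" ([k1, k2, p1, p2, k3] as OpenCV has them; the pictures are not rectified), "pose" (4x4, takes a point from camera to world coordinates). Camera axes: x right, y down, z forward; pixel columns grow to the right and rows downward; lengths in mm; the calibration is good to about 2 mm. A picture is of the moment at which its call begins. There is no depth.
- job.job_done(): hands the job in, once; it reports no verdict.
The state is a dict: "time_s": time; "qpos": joint angles; "qvel": joint speeds; "effort": joint torques, N m; "ee_pos": TCP position; "ee_rot": TCP orientation; "force": force on the tool from outside, world axes, zero at the start; "torque": the same for the moment, N m; "gripper_width": finger opening in mm.
Only numpy, scipy, OpenCV 4.12 (cv2) and the standard library are available. Lean on these libraries where they do the work, as an engineer would, in place of code of your own. Each camera call takes 0.05 s, during which the arm holds its last target.

## Working session

There is one attempt and no reset: what is moved stays moved. The work goes in short steps, Python scripts to look and compute and a tool call to move; the robot and the scene stay as the last step left them, time stands still between calls to the robot, and variables do not carry over. Pictures are saved under pics/ and viewed, and the job is handed in when it is done.

Besides the shell and the picture viewer there is one more tool, called after "Call:" in YAML: its name, and indented under it one key for each argument. drive_tool: Moves the arm, as the interface text tells. Its arguments: {"type":"object","properties":{"moves":{"type":"array"},"grip_force":{"type":"number"}},"required":["moves"]}

```bash
mkdir -p pics; ls; cat > h.py <<'E'
import numpy as np,cv2
from workcell import telemetry,grab_frame,job
def K(f):
    h,w=f['color'].shape[:2]; fl=h/2/np.tan(np.radians(f['vertical_fov'])/2)
    return np.array([[fl,0,f['cx']],[0,fl,f['cy']],[0,0,1]])
def ray(f,px):
    p=cv2.undistortPoints(np.array([[px]],float),K(f),np.array(f['dist'],float))[0,0]
    T=np.array(f['pose']); d=T[:3,:3]@np.array([p[0],p[1],1]); return T[:3,3],d
def onz(f,px,z):
    o,d=ray(f,px); return o+d*(z-o[2])/d[2]
def tri(f1,p1,f2,p2):
    o1,d1=ray(f1,p1);o2,d2=ray(f2,p2);d1/=np.linalg.norm(d1);d2/=np.linalg.norm(d2)
    A=np.stack([d1,-d2],1);t=np.linalg.lstsq(A,o2-o1,rcond=None)[0]
    a=o1+t[0]*d1;b=o2+t[1]*d2;return (a+b)/2,np.linalg.norm(a-b)
def proj(f,P):
    T=np.linalg.inv(np.array(f['pose'],float));
    r=cv2.Rodrigues(T[:3,:3])[0]
    return cv2.projectPoints(np.array(P,float).reshape(-1,1,3),r,T[:3,3],K(f),np.array(f['dist'],float))[0].reshape(-1,2)
def save(f,n): cv2.imwrite('pics/'+n+'.png',f['color'])
def crop(f,n,x0,y0,x1,y1,s=4):
    c=f['color'][y0:y1,x0:x1]; cv2.imwrite('pics/'+n+'.png',cv2.resize(c,None,fx=s,fy=s,interpolation=cv2.INTER_CUBIC))
E
python3 - <<'E'
from h import *
import pickle
F={n:grab_frame(n) for n in('top','side')}
for n in F: save(F[n],n+'0'); print(n,F[n]['vertical_fov'],np.round(F[n]['pose'],2).tolist(),F[n]['dist'],F[n]['cx'],F[n]['cy'])
pickle.dump(F,open('f0.pkl','wb'))
print(telemetry.state())
E
```

```text
pics
top 46.749949455234095 [[-0.02, -1.0, 0.06, 450.18], [-1.0, 0.02, -0.01, 77.36], [0.01, -0.06, -1.0, 1330.58], [0.0, 0.0, 0.0, 1.0]] [-0.06376842  0.          0.          0.          0.        ] 315.71706702245774 200.65423818621574
side 44.21406082531076 [[-0.99, -0.08, 0.07, 460.39], [-0.11, 0.78, -0.61, 928.31], [-0.0, -0.62, -0.79, 1242.99], [0.0, 0.0, 0.0, 1.0]] [-0.01376998  0.          0.          0.          0.        ] 323.88957179415075 195.7183231188387
{'time_s': 0.1, 'qpos': array([-7.31107807e+01,  1.83460361e+01,  8.96983012e+01,  5.70810538e-04,
        7.20447582e+01, -1.14587886e+00]), 'qvel': array([-0.06767866, -0.0817037 , -0.18512228,  0.01208347,  0.03741371,
        0.02563047]), 'effort': array([-1.20034103e-03, -4.13333273e+01, -2.32511044e+01,  7.28259422e-02,
        4.22467373e-02, -5.65267931e-05]), 'ee_pos': array([ 177.89316119, -546.31681733,  213.23138542]), 'ee_rot': array([-1.79910933e+02, -2.32436182e-03,  1.80349200e+01]), 'force': array([ 0.76403457, -0.41935013, -0.02819545]), 'torque': array([ 0.0247674 , -0.00813455, -0.00435688]), 'gripper_width': 91.40177309111823}
```

View pics/top0.png

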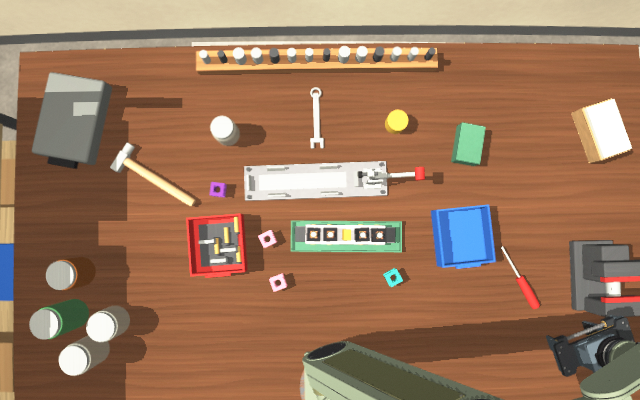

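View pics/side0.png

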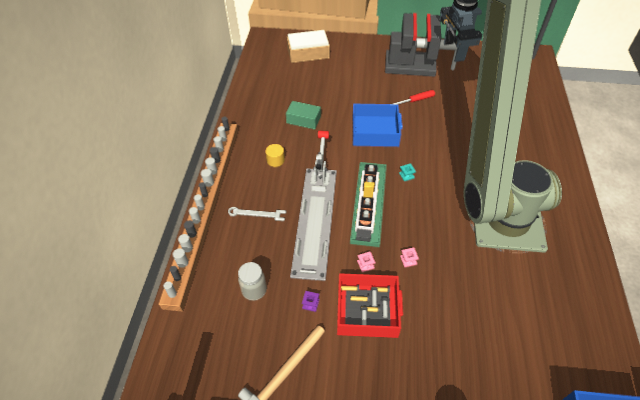

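Top view: tray with the block at (347,237), fixture at (315,180) with clamp grip red at (420,173), blue bin (463,237), red bin (216,245). Loose pink (267,239),(278,283), turquoise (393,277) and purple (217,189) coils are decoys. The coils on the block look black. I'll enlarge to confirm.

```bash
python3 - <<'E'
from h import *
import pickle
F=pickle.load(open('f0.pkl','rb'))
a=cv2.resize(F['top']['color'][150:290,230:430],None,fx=4,fy=4,interpolation=cv2.INTER_CUBIC); cv2.imwrite('pics/c1.png',a)
crop(F['side'],'c2',280,125,420,275,4)
E
```

```text
(no output)
```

View pics/c1.png

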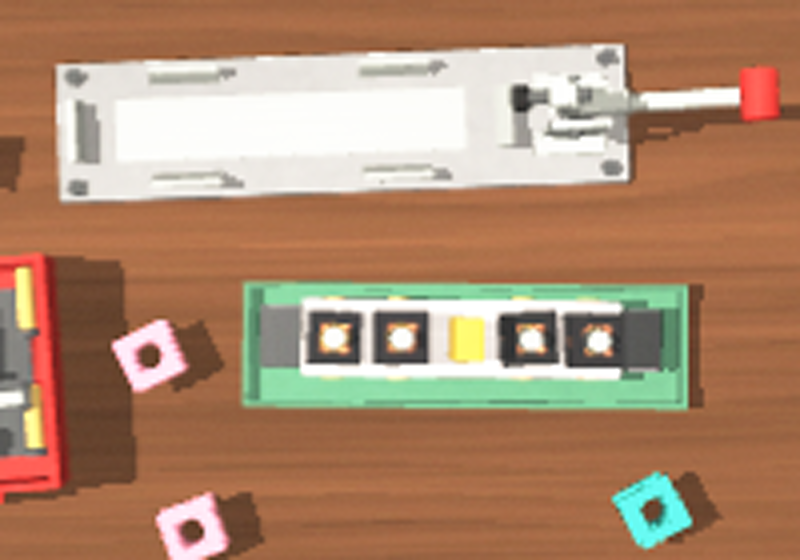

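View pics/c2.png

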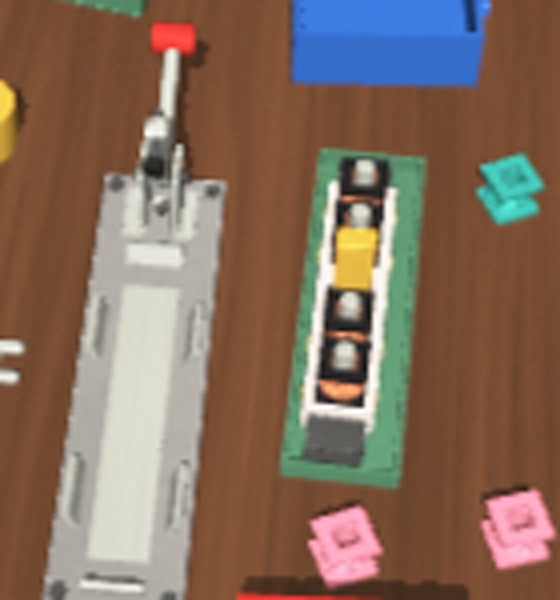

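All four coils are on the block. They have black flanges and copper windings. None of the loose pieces is black and copper, and the pink, turquoise and purple ones are the decoys. The clamp is open with its handle towards world -y. Next I'll measure.

```bash
cat >> h.py <<'E'
def mask(f,lo,hi,roi):
    hsv=cv2.cvtColor(f['color'],cv2.COLOR_BGR2HSV); m=cv2.inRange(hsv,np.array(lo),np.array(hi))
    x0,y0,x1,y1=roi; z=np.zeros_like(m); z[y0:y1,x0:x1]=m[y0:y1,x0:x1]; return z
def blob(m):
    n,l,s,c=cv2.connectedComponentsWithStats(m); i=1+np.argmax(s[1:,4]); 
    cn=cv2.findContours((l==i).astype(np.uint8),cv2.RETR_EXTERNAL,cv2.CHAIN_APPROX_NONE)[0][0]
    return c[i],s[i],cv2.minAreaRect(cn),cn
E
python3 - <<'E'
from h import *
import pickle
F=pickle.load(open('f0.pkl','rb')); t,s=F['top'],F['side']
R={}
def show(n,f,lo,hi,roi):
    c,st,r,cn=blob(mask(f,lo,hi,roi)); print(n,np.round(c,1),st.tolist(),np.round(cv2.boxPoints(r),1).tolist()); return c,r
ly=show('lugT',t,(20,120,120),(35,255,255),(335,220,360,250))
lys=show('lugS',s,(15,120,120),(35,255,255),(355,175,385,205))
print('lug',tri(t,ly[0],s,lys[0]))
gT=show('gripT',t,(0,150,120),(8,255,255),(405,160,440,190))
gS=show('gripS',s,(0,150,120),(8,255,255),(310,125,335,145))
print('grip',tri(t,gT[0],s,gS[0]))
tr=show('trayT',t,(55,60,60),(85,255,255),(280,210,415,265))
print([np.round(onz(t,p,16),1).tolist() for p in cv2.boxPoints(tr[1])],onz(t,tr[1][0],16))
b=show('binT',t,(100,120,60),(125,255,255),(420,195,505,280))
print([np.round(onz(t,p,60),1).tolist() for p in cv2.boxPoints(b[1])],onz(t,b[1][0],60))
b=show('fixT',t,(0,0,130),(180,60,255),(235,150,400,210))
print([np.round(onz(t,p,8),1).tolist() for p in cv2.boxPoints(b[1])],onz(t,b[1][0],8))
E
```

```text
lugT [346.4 234.5] [342, 229, 9, 11, 82] [[342.0, 239.0], [342.0, 229.0], [350.0, 229.0], [350.0, 239.0]]
lugS [368.4 189. ] [363, 181, 12, 17, 158] [[362.20001220703125, 196.5], [364.20001220703125, 180.8000030517578], [374.5, 182.10000610351562], [372.5, 197.8000030517578]]
lug (array([431.25036372, -20.6490893 ,  76.98570968]), np.float64(1.736913199302433))
gripT [419.5 173. ] [415, 166, 10, 15, 140] [[415.0, 166.0], [424.0, 166.0], [424.0, 180.0], [415.0, 180.0]]
gripS [322.4 133.9] [317, 130, 12, 9, 92] [[317.0, 130.0], [328.0, 130.0], [328.0, 138.0], [317.0, 138.0]]
grip (array([ 593.48689816, -220.46035515,   96.91056202]), np.float64(0.2219397996866653))
trayT [348.3 238.3] [291, 221, 111, 31, 1482] [[291.0, 221.0], [401.0, 221.0], [401.0, 251.0], [291.0, 251.0]]
[[472.5, 131.0, 16.0], [466.3, -182.3, 16.0], [381.1, -179.8, 16.0], [387.7, 132.5, 16.0]] [426.94743093 -24.1878554   16.        ]
binT [463.  236.3] [431, 205, 65, 64, 3444] [[430.70001220703125, 210.10000610351562], [489.1000061035156, 203.8000030517578], [495.6000061035156, 263.8999938964844], [437.20001220703125, 270.20001220703125]]
[[494.1, -257.2, 60.0], [508.5, -422.9, 60.0], [341.4, -434.8, 60.0], [328.4, -270.0, 60.0]] [ 417.90856028 -345.72536948   60.        ]
fixT [315.4 180.4] [244, 161, 156, 40, 4946] [[243.1999969482422, 165.6999969482422], [398.5, 159.89999389648438], [399.79998779296875, 194.6999969482422], [244.5, 200.5]]
[[634.3, 266.3, 8.0], [643.0, -182.2, 8.0], [542.1, -182.7, 8.0], [533.9, 263.6, 8.0]] [588.07132003  41.91585425   8.        ]
```

```bash
python3 - <<'E'
from h import *
import pickle
F=pickle.load(open('f0.pkl','rb'))
crop(F['top'],'c3',236,152,396,212,5)
crop(F['side'],'c4',285,160,345,285,5)
E
```

```text
(no output)
```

View pics/c3.png

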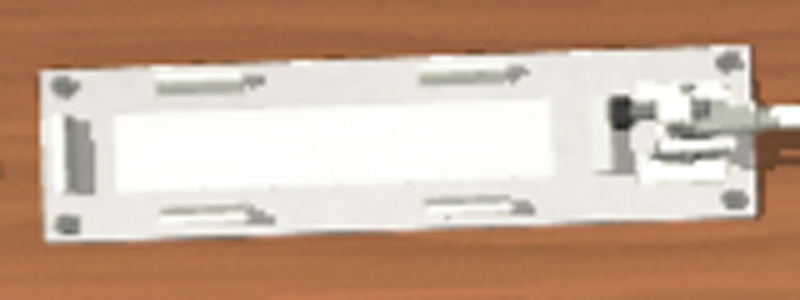

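View pics/c4.png

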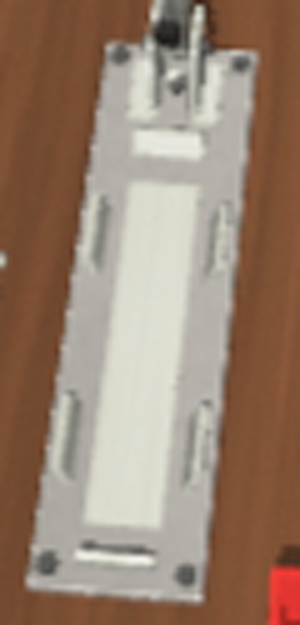

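```bash
python3 - <<'E'
from h import *
import pickle
F=pickle.load(open('f0.pkl','rb')); t,s=F['top'],F['side']
A=lambda p:(np.array(p)+.5)/5-.5+np.array([236,152])
B=lambda p:(np.array(p)+.5)/5-.5+np.array([285,160])
T=[(113,115),(553,98),(553,183),(116,193)]; S=[(163,527),(200,184),(128,180),(86,524)]
# side: top-right... correspond: image top=-y, left=+x
# T order: (+y,+x),(-y,+x),(-y,-x),(+y,-x)
S=[(86,524),(128,180),(200,184),(163,527)]
for p,q in zip(T,S): print(np.round(onz(t,A(p),8),1),np.round(onz(s,B(q),8),1),tri(t,A(p),s,B(q)))
print(onz(t,A((334,147)),8))
# fixture corners top / side
T=[(40,70),(750,45),(757,215),(46,242)];S=[(27,585),(107,45),(258,52),(204,602)]
for p,q in zip(T,S): print(np.round(onz(t,A(p),8),1),np.round(onz(s,B(q),8),1),tri(t,A(p),s,B(q)))
# stems top view
C1=lambda p:(np.array(p)+.5)/4-.5+np.array([230,150]); C2=lambda p:(np.array(p)+.5)/4-.5+np.array([280,125])
for p,q in zip([(333,338),(401,338),(530,341),(598,341)],[(344,350),(350,302),(361,211),(367,170)]): print('stem',np.round(onz(t,C1(p),80),1),np.round(onz(s,C2(q),80),1),tri(t,C1(p),s,C2(q)))
print('lug',onz(t,C1((467,338)),100))
for p in [(245,284),(686,287),(688,409),(243,406)]: print('tray',onz(t,C1(p),16))
for n,m in (('foot+',(261,335)),('foot-',(662,340))): print(n, onz(t,C1(m),24))
E
```

```text
[607.6 223.4   8. ] [604.  222.1   8. ] (array([605.53712367, 223.12568967,  10.05850406]), np.float64(3.5786111977214903))
[612.8 -29.8   8. ] [611.7 -29.9   8. ] (array([612.17645156, -29.72772425,   8.30099552]), np.float64(1.0942401854235226))
[563.7 -28.6   8. ] [565.7 -31.6   8. ] (array([564.30148106, -28.24545654,  12.27359575]), np.float64(1.9939192557603225))
[562.6 222.2   8. ] [559.7 219.2   8. ] (array([560.80456828, 221.6848467 ,  12.37771836]), np.float64(2.829073013711722))
[586.73166553  96.75816911   8.        ]
[634.4 265.1   8. ] [631.7 264.8   8. ] (array([633.01094896, 265.00938204,   8.50335085]), np.float64(2.671797830204762))
[ 641.6 -144.5    8. ] [ 640.  -141.9    8. ] (array([ 641.34176836, -145.14470639,    4.31516625]), np.float64(1.593790243061466))
[ 543.1 -145.7    8. ] [ 539.4 -146.5    8. ] (array([ 541.12791951, -145.37887205,    9.45705491]), np.float64(3.6613365632313197))
[535.2 262.6   8. ] [531.2 264.7   8. ] (array([533.36408831, 263.02874115,   5.02465134]), np.float64(4.076867880705172))
stem [434.9  70.   80. ] [433.9  69.5  80. ] (array([434.43066499,  70.06179722,  80.82627584]), np.float64(1.0041515534695267))
stem [434.   24.2  80. ] [432.   24.7  80. ] (array([432.99035246,  24.1801963 ,  79.34828344]), np.float64(2.022633927816416))
stem [430.2 -62.9  80. ] [428.4 -65.   80. ] (array([429.38519874, -62.61447843,  82.76676165]), np.float64(1.7387791109851167))
stem [ 429.2 -109.    80. ] [ 425.9 -107.7   80. ] (array([ 427.54757093, -109.26871197,   78.23771911]), np.float64(3.3373317775207365))
lug [433.38134253 -18.8103501  100.        ]
tray [473.58765929 131.36060981  16.        ]
tray [ 465.2346581  -182.61089988   16.        ]
tray [ 378.58498682 -181.53514038   16.        ]
tray [387.38891399 134.23458928  16.        ]
foot+ [437.3386072 120.373157   24.       ]
foot- [ 428.04712361 -162.84823931   24.        ]
```

Call:
drive_tool:
  moves:
    - {"claw": -1, "dx": 1, "dy": -1, "dz": 0, "yaw": -1}
    - {"claw": -1, "dx": 1, "dy": -1, "dz": 0, "yaw": -1}
    - {"claw": -1, "dx": 1, "dy": -0.8, "dz": 0, "yaw": -1}
    - {"claw": -1, "dx": 1, "dy": -0.6, "dz": 0, "yaw": -1}
    - {"claw": -1, "dx": 1, "dy": -0.4, "dz": 0, "yaw": -1}
  grip_force: 55

```text
time_s: 0.72
ee_pos: [217.9, -422.6, 210.7]
ee_rot: [-179.7, -0.3, 62.3]
force: [-0.6, 0.2, 0.8]
gripper_width: 91.2
```

```bash
cat >> h.py <<'E'
def to(x,y,z,psi=None,st=None):
    "print tool-frame units to target"
    st=st or telemetry.state(); p=np.array(st['ee_pos']); 
    from scipy.spatial.transform import Rotation as R
    M=R.from_euler('xyz',st['ee_rot'],degrees=True).as_matrix()
    d=M.T@(np.array([x,y,z])-p)/20
    print('t',round(st['time_s'],2),'pos',np.round(p,1),'rot',np.round(st['ee_rot'],1),'w',round(st['gripper_width'],1),'F',np.round(st['force'],1))
    print('units dx dy dz',np.round(d,2),'yaw',None if psi is None else round(-(psi-st['ee_rot'][2])/np.degrees(.15),2))
E
python3 -c "
from h import *
to(431,-19.4,130,88)"
```

```text
t 0.72 pos [ 217.9 -422.6  210.7] rot [-179.7   -0.3   62.3] w 91.2 F [-0.6  0.2  0.8]
units dx dy dz [22.78  0.08  4.13] yaw -2.99
```

Call:
drive_tool:
  moves:
    - {"claw": -1, "dx": 1, "dy": 0.2, "dz": 0, "yaw": -0.6}
    - {"claw": -1, "dx": 1, "dy": 0.3, "dz": 0, "yaw": -0.6}
    - {"claw": -1, "dx": 1, "dy": 0.4, "dz": 0, "yaw": -0.6}
    - {"claw": -1, "dx": 1, "dy": 0.4, "dz": 0, "yaw": -0.6}
    - {"claw": -1, "dx": 1, "dy": 0.4, "dz": 0, "yaw": -0.6}

```text
time_s: 1.35
ee_pos: [280.0, -332.2, 209.5]
ee_rot: [-179.7, -0.5, 88.9]
force: [0.0, 0.5, -0.4]
gripper_width: 91.5
```

Call:
drive_tool:
  moves:
    - {"claw": -1, "dx": 1, "dy": 0.5, "dz": 0}
    - {"claw": -1, "dx": 1, "dy": 0.5, "dz": 0}
    - {"claw": -1, "dx": 1, "dy": 0.5, "dz": 0}
    - {"claw": -1, "dx": 1, "dy": 0.5, "dz": 0}
    - {"claw": -1, "dx": 1, "dy": 0.5, "dz": 0}

```text
validation failed for argument at $.mo...
```

Call:
drive_tool:
  moves:
    - {"claw": -1, "dx": 1, "dy": 0.5, "dz": 0}
    - {"claw": -1, "dx": 1, "dy": 0.5, "dz": 0}
    - {"claw": -1, "dx": 1, "dy": 0.5, "dz": 0}
    - {"claw": -1, "dx": 1, "dy": 0.5, "dz": 0}
    - {"claw": -1, "dx": 1, "dy": 0.5, "dz": 0}

```text
validation failed for argument at $.mo...
```

```bash
python3 -c "
from h import *
to(431,-19.4,130,88)"
```

```text
t 1.35 pos [ 280.  -332.2  209.5] rot [-179.7   -0.5   88.9] w 91.5 F [ 0.   0.5 -0.4]
units dx dy dz [15.74  7.27  4.1 ] yaw 0.11
```

All fields appear to be required, so I'll include yaw in every row.

Call:
drive_tool:
  moves:
    - {"claw": -1, "dx": 1, "dy": 0.5, "dz": 0, "yaw": 0}
    - {"claw": -1, "dx": 1, "dy": 0.5, "dz": 0, "yaw": 0}
    - {"claw": -1, "dx": 1, "dy": 0.5, "dz": 0, "yaw": 0}
    - {"claw": -1, "dx": 1, "dy": 0.5, "dz": 0, "yaw": 0}
    - {"claw": -1, "dx": 1, "dy": 0.5, "dz": 0, "yaw": 0}

```text
time_s: 1.98
ee_pos: [332.3, -228.8, 208.8]
ee_rot: [-179.6, -0.7, 88.9]
force: [0.5, -0.1, -0.0]
gripper_width: 91.0
```

Call:
drive_tool:
  moves:
    - {"claw": -1, "dx": 1, "dy": 0.5, "dz": 0, "yaw": 0}
    - {"claw": -1, "dx": 1, "dy": 0.5, "dz": 0, "yaw": 0}
    - {"claw": -1, "dx": 1, "dy": 0.5, "dz": 0, "yaw": 0}
    - {"claw": -1, "dx": 1, "dy": 0.5, "dz": 0, "yaw": 0}
    - {"claw": -1, "dx": 1, "dy": 0.5, "dz": 0, "yaw": 0}

```text
time_s: 2.6
ee_pos: [384.2, -125.6, 208.3]
ee_rot: [-179.4, -0.8, 88.9]
force: [0.1, -0.3, 0.2]
gripper_width: 91.5
```

Call:
drive_tool:
  moves:
    - {"claw": -1, "dx": 1, "dy": 0.4, "dz": 0.2, "yaw": 0}
    - {"claw": -1, "dx": 1, "dy": 0.4, "dz": 0.2, "yaw": 0}
    - {"claw": -1, "dx": 1, "dy": 0.4, "dz": 0.2, "yaw": 0}
    - {"claw": -1, "dx": 1, "dy": 0.4, "dz": 0.2, "yaw": 0}
    - {"claw": -1, "dx": 0.5, "dy": 0.3, "dz": 0.2, "yaw": 0}

```text
time_s: 3.22
ee_pos: [423.9, -32.3, 187.5]
ee_rot: [-179.3, -0.8, 89.0]
force: [-0.2, 0.1, 0.1]
gripper_width: 91.2
```

```bash
python3 -c "
from h import *
to(431,-19.4,120,88)"
```

```text
t 3.23 pos [423.9 -32.3 187.5] rot [-179.3   -0.8   89. ] w 91.2 F [-0.2  0.1  0.1]
units dx dy dz [0.6  0.39 3.38] yaw 0.12
```

Call:
drive_tool:
  moves:
    - {"claw": -1, "dx": 0.5, "dy": 0.3, "dz": 0.5, "yaw": 0.1}
    - {"claw": -1, "dx": 0.1, "dy": 0, "dz": 1, "yaw": 0}
    - {"claw": -1, "dx": 0, "dy": 0, "dz": 1, "yaw": 0}
    - {"claw": -1, "dx": 0, "dy": 0, "dz": 0.5, "yaw": 0}
    - {"claw": -1, "dx": 0, "dy": 0, "dz": 0, "yaw": 0}

```text
time_s: 3.85
ee_pos: [429.9, -19.4, 125.1]
ee_rot: [-179.2, -0.7, 88.2]
force: [0.4, 0.2, -0.1]
gripper_width: 91.1
```

```bash
python3 -c "
from h import *
to(431,-19.4,52,88)
f=grab_frame('side'); crop(f,'s1',310,130,430,260,5)
f=grab_frame('top'); crop(f,'t1',280,200,420,290,5)
"
```

```text
t 3.85 pos [429.9 -19.4 125.1] rot [-179.2   -0.7   88.2] w 91.1 F [ 0.4  0.2 -0.1]
units dx dy dz [-0.05  0.1   3.65] yaw 0.02
```

View pics/s1.png

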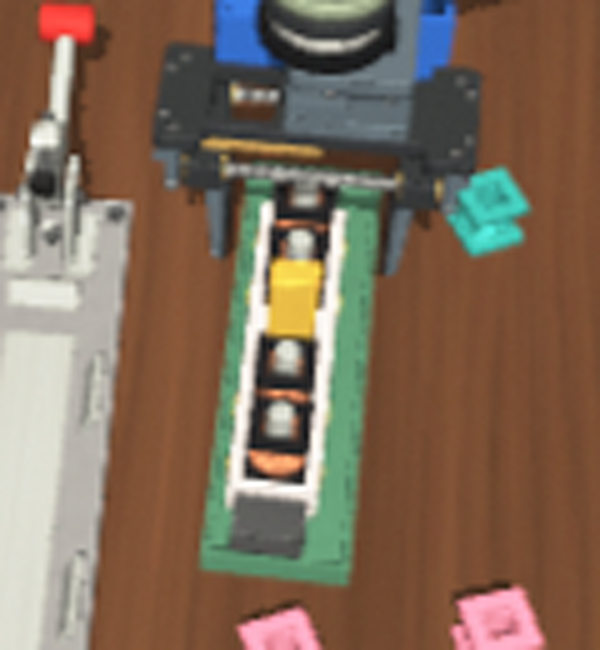

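The jaws straddle the lug (lug at crop px (295,298), fingers left and right at 217 and 390). I'll descend now.

Call:
drive_tool:
  moves:
    - {"claw": -1, "dx": -0.05, "dy": 0.1, "dz": 1, "yaw": 0}
    - {"claw": -1, "dx": 0, "dy": 0, "dz": 1, "yaw": 0}
    - {"claw": -1, "dx": 0, "dy": 0, "dz": 1, "yaw": 0}
    - {"claw": -1, "dx": 0, "dy": 0, "dz": 0.7, "yaw": 0}
    - {"claw": -1, "dx": 0, "dy": 0, "dz": 0, "yaw": 0}

```text
time_s: 4.58
ee_pos: [436.7, -20.4, 54.3]
ee_rot: [-180.0, -0.7, 88.1]
force: [-0.1, 0.4, 1.5]
gripper_width: 91.0
```

Call:
drive_tool:
  moves:
    - {"claw": 1, "dx": 0, "dy": 0, "dz": 0, "yaw": 0}
    - {"claw": 1, "dx": 0, "dy": 0, "dz": 0, "yaw": 0}
    - {"claw": 1, "dx": 0, "dy": 0, "dz": 0, "yaw": 0}
    - {"claw": 1, "dx": 0, "dy": 0, "dz": 0, "yaw": 0}
    - {"claw": 1, "dx": 0, "dy": 0, "dz": 0, "yaw": 0}
  grip_force: 55

```text
time_s: 5.2
ee_pos: [438.8, -20.7, 57.0]
ee_rot: [179.7, -0.7, 88.1]
force: [0.5, -0.2, -0.0]
gripper_width: 44.3
```

```bash
python3 -c "
from h import *
to(431,-19.4,52,88)
f=grab_frame('side'); crop(f,'s2',310,130,430,260,5)
"
```

```text
t 5.2 pos [438.8 -20.7  57. ] rot [179.7  -0.7  88.1] w 44.3 F [ 0.5 -0.2 -0. ]
units dx dy dz [ 0.05 -0.39  0.25] yaw 0.01
```

View pics/s2.png

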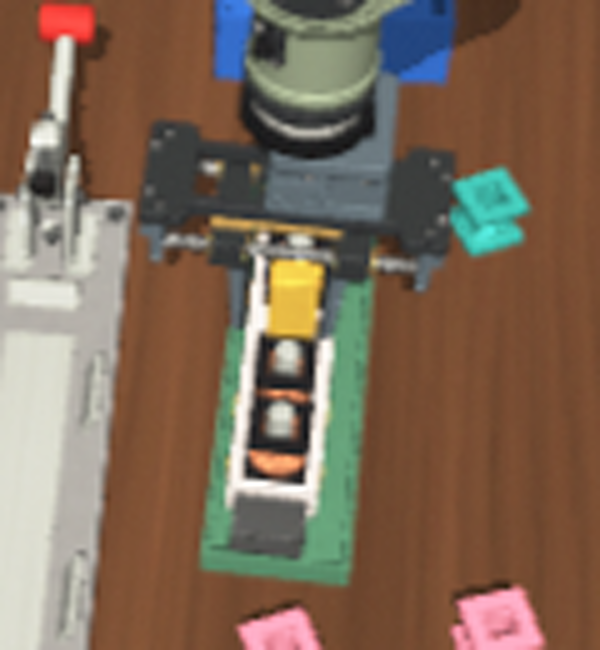

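The fingers are still closing and the tool has drifted +8 mm in x. I'll centre it before contact.

Call:
drive_tool:
  moves:
    - {"claw": 0, "dx": 0, "dy": -0.4, "dz": 0.2, "yaw": 0}
    - {"claw": 0, "dx": 0, "dy": 0, "dz": 0, "yaw": 0}

```text
time_s: 5.5
ee_pos: [429.7, -20.3, 52.5]
ee_rot: [179.7, -0.7, 88.1]
force: [-0.0, 0.7, 0.5]
gripper_width: 45.8
```

```bash
python3 -c "
from h import *
to(431,-19.4,52,88)
"
```

```text
t 5.5 pos [429.7 -20.3  52.5] rot [179.7  -0.7  88.1] w 45.8 F [-0.   0.7  0.5]
units dx dy dz [0.05 0.06 0.02] yaw 0.02
```

Call:
drive_tool:
  moves:
    - {"claw": 1, "dx": 0, "dy": 0.05, "dz": 0, "yaw": 0}
    - {"claw": 1, "dx": 0, "dy": 0, "dz": 0, "yaw": 0}
    - {"claw": 1, "dx": 0, "dy": 0, "dz": 0, "yaw": 0}
    - {"claw": 1, "dx": 0, "dy": 0, "dz": 0, "yaw": 0}

```text
time_s: 6.0
ee_pos: [432.3, -20.5, 52.7]
ee_rot: [179.6, -0.6, 88.1]
force: [1.4, -1.2, -0.9]
gripper_width: 29.8
```

```bash
python3 -c "
from h import *
to(431,-19.4,52,88)
"
```

```text
t 6.0 pos [432.3 -20.5  52.7] rot [179.6  -0.6  88.1] w 29.8 F [ 1.4 -1.2 -0.9]
units dx dy dz [ 0.05 -0.07  0.04] yaw 0.02
```

Call:
drive_tool:
  moves:
    - {"claw": 1, "dx": 0, "dy": 0, "dz": -0.5, "yaw": 0}
    - {"claw": 1, "dx": 0, "dy": 0, "dz": -1, "yaw": 0}
    - {"claw": 1, "dx": 0, "dy": 0, "dz": -1, "yaw": 0}
    - {"claw": 1, "dx": 0, "dy": 0, "dz": -1, "yaw": 0}
    - {"claw": 1, "dx": 0, "dy": 0, "dz": -0.5, "yaw": 0}

```text
time_s: 6.62
ee_pos: [425.5, -21.0, 132.4]
ee_rot: [-179.6, -0.7, 88.1]
force: [-0.9, 0.3, -7.2]
gripper_width: 29.8
```

```bash
python3 -c "
from h import *
to(586,96,140,91.15)
f=grab_frame('side'); crop(f,'s3',300,100,430,260,4)
"
```

```text
t 6.62 pos [425.5 -21.  132.4] rot [-179.6   -0.7   88.1] w 29.8 F [-0.9  0.3 -7.2]
units dx dy dz [ 6.11  7.83 -0.37] yaw -0.35
```

View pics/s3.png

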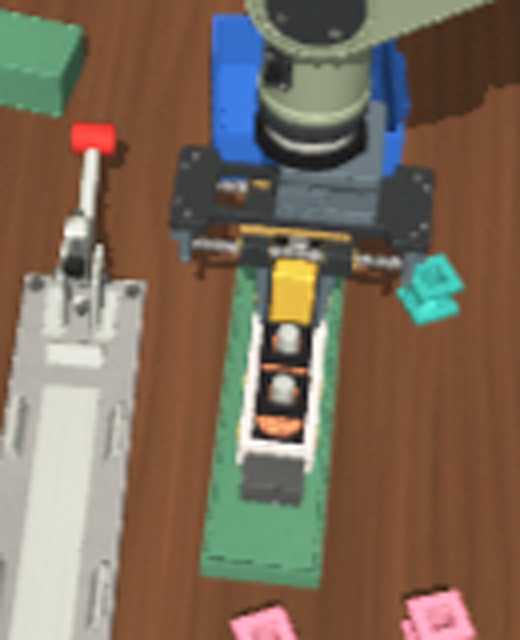

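Call:
drive_tool:
  moves:
    - {"claw": 1, "dx": 0.6, "dy": 0.1, "dz": -0.1, "yaw": -0.1}
    - {"claw": 1, "dx": 1, "dy": 0.2, "dz": -0.1, "yaw": -0.1}
    - {"claw": 1, "dx": 1, "dy": 0.2, "dz": -0.1, "yaw": -0.1}
    - {"claw": 1, "dx": 1, "dy": 0.3, "dz": -0.1, "yaw": -0.1}
    - {"claw": 1, "dx": 1, "dy": 0.4, "dz": 0, "yaw": 0}

```text
time_s: 7.3
ee_pos: [446.9, 75.6, 138.7]
ee_rot: [-179.1, -0.8, 91.7]
force: [-0.0, -0.6, -5.9]
gripper_width: 29.8
```

Call:
drive_tool:
  moves:
    - {"claw": 1, "dx": 1, "dy": 0.6, "dz": 0, "yaw": 0}
    - {"claw": 1, "dx": 0.6, "dy": 1, "dz": 0, "yaw": 0}
    - {"claw": 1, "dx": 0.2, "dy": 1, "dz": 0, "yaw": 0}
    - {"claw": 1, "dx": 0, "dy": 1, "dz": 0, "yaw": 0}
    - {"claw": 1, "dx": 0, "dy": 1, "dz": 0, "yaw": 0}

```text
time_s: 7.92
ee_pos: [535.0, 121.7, 131.4]
ee_rot: [-178.4, -0.8, 92.1]
force: [0.8, -0.0, -6.0]
gripper_width: 29.7
```

```bash
python3 -c "
from h import *
to(586,96,110,91.15)
"
```

```text
t 7.92 pos [535.  121.7 131.4] rot [-178.4   -0.8   92.1] w 29.7 F [ 0.8 -0.  -6. ]
units dx dy dz [-1.39  2.53  0.98] yaw 0.11
```

Call:
drive_tool:
  moves:
    - {"claw": 1, "dx": -0.4, "dy": 1, "dz": 0, "yaw": 0.1}
    - {"claw": 1, "dx": -0.4, "dy": 0.8, "dz": 0, "yaw": 0}
    - {"claw": 1, "dx": -0.3, "dy": 0.4, "dz": 0.2, "yaw": 0}
    - {"claw": 1, "dx": -0.2, "dy": 0.1, "dz": 0.2, "yaw": 0}
    - {"claw": 1, "dx": 0, "dy": 0, "dz": 0, "yaw": 0}

```text
time_s: 8.55
ee_pos: [580.8, 98.5, 116.3]
ee_rot: [-177.8, -0.8, 91.3]
force: [-0.7, 0.1, -5.8]
gripper_width: 29.9
```

```bash
python3 -c "
from h import *
to(586,96,85,91.15)
f=grab_frame('side'); crop(f,'s4',260,130,380,290,4)
f=grab_frame('top'); crop(f,'t4',230,140,420,220,4)
"
```

```text
t 8.55 pos [580.8  98.5 116.3] rot [-177.8   -0.8   91.3] w 29.9 F [-0.7  0.1 -5.8]
units dx dy dz [-0.15  0.32  1.55] yaw 0.02
```

View pics/s4.png

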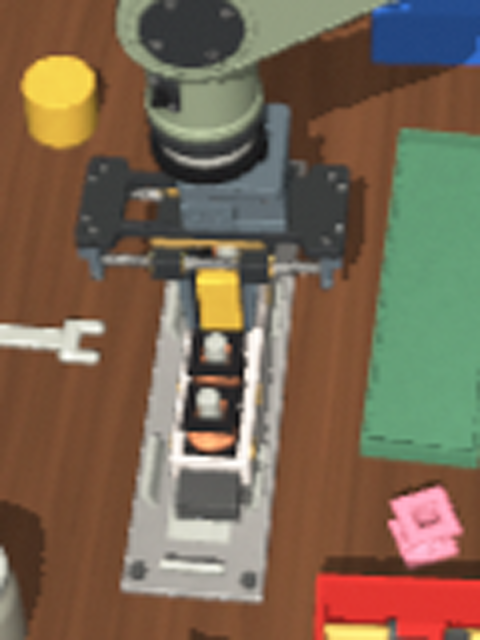

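View pics/t4.png

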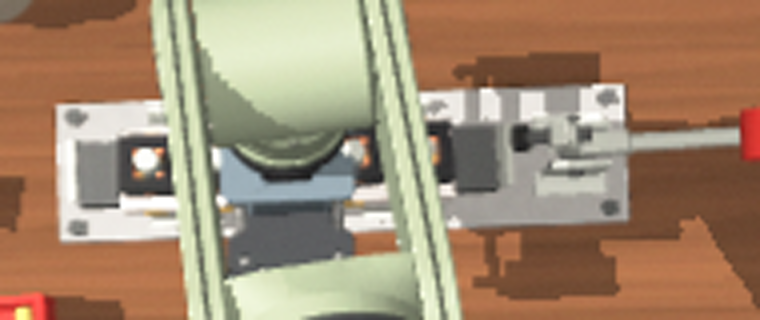

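Call:
drive_tool:
  moves:
    - {"claw": 1, "dx": -0.1, "dy": 0.2, "dz": 0.5, "yaw": 0}
    - {"claw": 1, "dx": 0, "dy": 0, "dz": 0.6, "yaw": 0}
    - {"claw": 1, "dx": 0, "dy": 0, "dz": 0, "yaw": 0}

```text
time_s: 9.02
ee_pos: [583.6, 97.5, 93.4]
ee_rot: [-177.8, -0.8, 91.4]
force: [-0.1, -0.0, -6.9]
gripper_width: 29.8
```

```bash
python3 -c "
from h import *
to(586,96,80,91.15)
f=grab_frame('side'); crop(f,'s5',280,160,360,280,5)
c=lambda p:(np.array(p)+.5)/5-.5+np.array([280,160])
"
```

```text
t 9.03 pos [583.6  97.5  93.4] rot [-177.8   -0.8   91.4] w 29.8 F [-0.1 -0.  -6.9]
units dx dy dz [-0.09  0.14  0.67] yaw 0.03
```

View pics/s5.png

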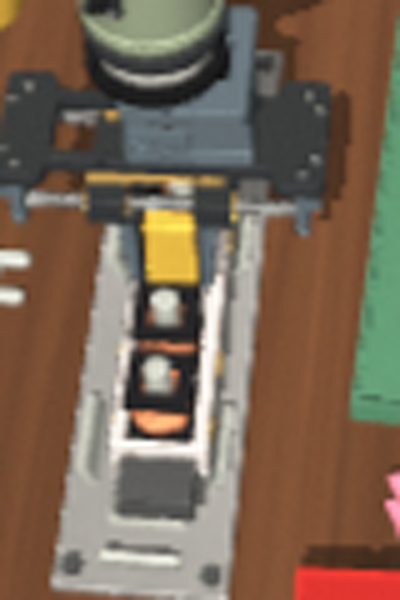

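Call:
drive_tool:
  moves:
    - {"claw": 1, "dx": -0.08, "dy": 0.1, "dz": 0.5, "yaw": 0}
    - {"claw": 1, "dx": 0, "dy": 0, "dz": 0.5, "yaw": 0}
    - {"claw": 1, "dx": 0, "dy": 0, "dz": 0.4, "yaw": 0}
    - {"claw": 1, "dx": 0, "dy": 0, "dz": 0, "yaw": 0}

```text
time_s: 9.57
ee_pos: [585.4, 96.3, 64.0]
ee_rot: [-177.9, -0.8, 91.4]
force: [0.2, 0.5, -6.3]
gripper_width: 29.7
```

```bash
python3 -c "
from h import *
to(586,96,56,91.15)
f=grab_frame('side'); crop(f,'s6',280,160,360,280,5)
f=grab_frame('top'); crop(f,'t6',230,140,420,220,4)
"
```

```text
t 9.57 pos [585.4  96.3  64. ] rot [-177.9   -0.8   91.4] w 29.7 F [ 0.2  0.5 -6.3]
units dx dy dz [-0.02  0.05  0.4 ] yaw 0.03
```

View pics/s6.png

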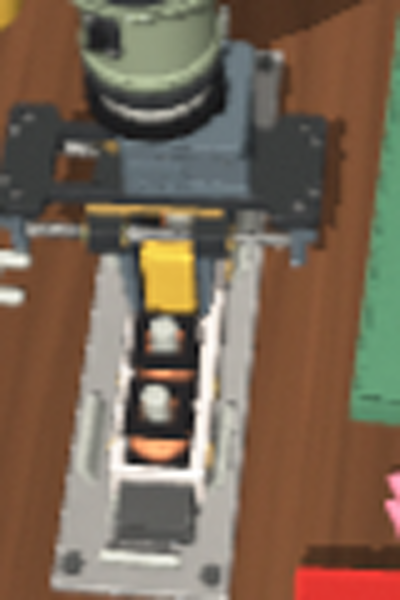

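Call:
drive_tool:
  moves:
    - {"claw": 1, "dx": 0, "dy": 0, "dz": 0.25, "yaw": 0}
    - {"claw": 1, "dx": 0, "dy": 0, "dz": 0.15, "yaw": 0}
    - {"claw": 1, "dx": 0, "dy": 0, "dz": 0.1, "yaw": 0}

```text
time_s: 10.05
ee_pos: [586.5, 96.8, 57.3]
ee_rot: [-178.2, -0.8, 91.4]
force: [-6.2, -0.2, 13.8]
gripper_width: 29.9
```

```bash
python3 -c "
from h import *
to(586,96,56,91.15)
"
```

```text
t 10.05 pos [586.5  96.8  57.3] rot [-178.2   -0.8   91.4] w 29.9 F [-6.2 -0.2 13.8]
units dx dy dz [-0.04 -0.02  0.06] yaw 0.03
```

Call:
drive_tool:
  moves:
    - {"claw": 0, "dx": 0, "dy": 0, "dz": 0, "yaw": 0}
    - {"claw": -0.2, "dx": 0, "dy": 0, "dz": 0, "yaw": 0}
    - {"claw": -0.4, "dx": 0, "dy": 0, "dz": 0, "yaw": 0}
    - {"claw": -0.4, "dx": 0, "dy": 0, "dz": -0.3, "yaw": 0}
    - {"claw": -0.4, "dx": 0, "dy": 0, "dz": -0.5, "yaw": 0}

```text
time_s: 10.68
ee_pos: [589.2, 96.9, 76.3]
ee_rot: [-178.5, -0.9, 91.4]
force: [0.3, 0.8, 0.4]
gripper_width: 63.8
```

```bash
python3 -c "
from h import *
to(586,96,150,91.15)
"
```

```text
t 10.68 pos [589.2  96.9  76.3] rot [-178.5   -0.9   91.4] w 63.8 F [0.3 0.8 0.4]
units dx dy dz [ 0.01 -0.26 -3.68] yaw 0.03
```

Call:
drive_tool:
  moves:
    - {"claw": -0.4, "dx": 0, "dy": 0, "dz": -1, "yaw": 0}
    - {"claw": -0.4, "dx": 0, "dy": 0, "dz": -1, "yaw": 0}
    - {"claw": -0.4, "dx": 0, "dy": 0, "dz": -1, "yaw": 0}
    - {"claw": -0.4, "dx": -0.5, "dy": 0, "dz": -1, "yaw": 0}
    - {"claw": -0.4, "dx": -1, "dy": 0, "dz": -1, "yaw": 0}

```text
time_s: 11.3
ee_pos: [593.1, 65.9, 181.7]
ee_rot: [-178.6, -0.9, 91.5]
force: [0.2, -0.2, -0.4]
gripper_width: 64.1
```

Call:
drive_tool:
  moves:
    - {"claw": -0.4, "dx": -1, "dy": 0, "dz": -0.5, "yaw": 0}
    - {"claw": -0.4, "dx": -1, "dy": 0, "dz": 0, "yaw": 0}
    - {"claw": -0.4, "dx": -1, "dy": 0, "dz": 0, "yaw": 0}
    - {"claw": -0.4, "dx": -1, "dy": 0, "dz": 0, "yaw": 0}
    - {"claw": -0.4, "dx": -1, "dy": 0, "dz": 0, "yaw": 0}

```text
time_s: 11.92
ee_pos: [595.9, -40.4, 190.8]
ee_rot: [-178.7, -0.9, 91.5]
force: [-0.2, -0.1, -0.1]
gripper_width: 63.9
```

Call:
drive_tool:
  moves:
    - {"claw": -0.4, "dx": -1, "dy": 0, "dz": 0, "yaw": 0}
    - {"claw": -0.4, "dx": -1, "dy": 0, "dz": 0, "yaw": 0}
    - {"claw": -0.4, "dx": -1, "dy": 0, "dz": 0, "yaw": 0}
    - {"claw": -0.4, "dx": -1, "dy": 0, "dz": 0, "yaw": 0}
    - {"claw": -0.4, "dx": -1, "dy": 0, "dz": 0, "yaw": 0}

```text
time_s: 12.55
ee_pos: [598.4, -147.7, 188.3]
ee_rot: [-178.6, -0.9, 91.5]
force: [0.5, -0.2, -0.7]
gripper_width: 63.7
```

```bash
cat > meas.py <<'E'
from h import *
f=grab_frame('side'); t=grab_frame('top'); save(f,'sA');save(t,'tA')
T=lambda p:(np.array(p)+.5)/4-.5
E
python3 -c "
from h import *
to(593,-220,160,91.15)
f=grab_frame('side'); crop(f,'s7',270,100,390,280,3.5)
f=grab_frame('top'); crop(f,'t7',230,140,440,220,3.5)
"
```

```text
t 12.55 pos [ 598.4 -147.7  188.3] rot [-178.6   -0.9   91.5] w 63.7 F [ 0.5 -0.2 -0.7]
units dx dy dz [-3.63 -0.33  1.36] yaw 0.04
```

View pics/s7.png

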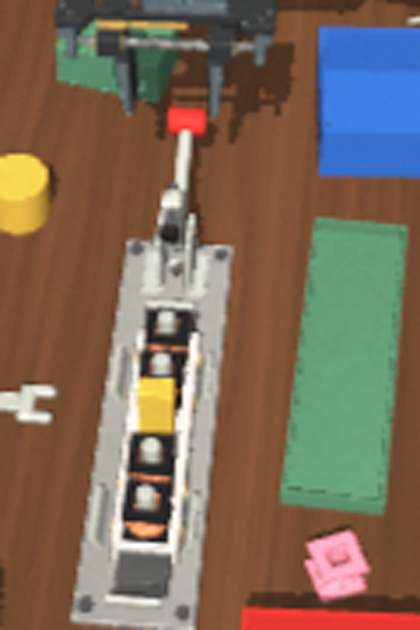

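View pics/t7.png

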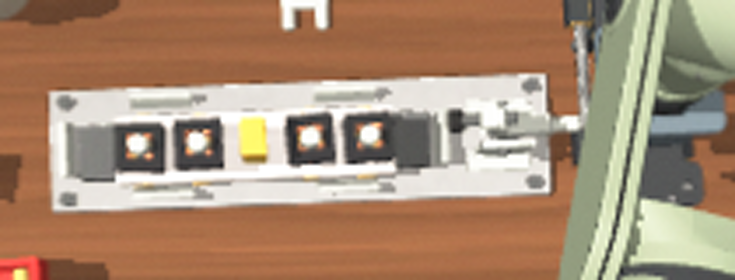

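```bash
python3 - <<'E'
from h import *
t=grab_frame('top');s=grab_frame('side')
A=lambda p:(np.array(p)+.5)/3.5-.5+np.array([230,140]); B=lambda p:(np.array(p)+.5)/3.5-.5+np.array([270,100])
P=[]
for p,q in zip([(138,144),(197,142),(310,136),(369,134)],[(145,497),(152,449),(163,362),(168,321)]):
    r=tri(t,A(p),s,B(q)); P.append(r[0]);print(r, onz(t,A(p),84))
print(np.mean(P,0)); d=P[0]-P[3]; print(np.degrees(np.arctan2(-d[0],d[1])))
E
```

```text
(array([580.95720331, 186.34025515,  77.27662238]), np.float64(1.8000799608362301)) [581.15578929 185.76078462  84.        ]
(array([581.23337853, 140.42421869,  78.55228086]), np.float64(2.3711978518009618)) [581.85015503 140.15143354  84.        ]
(array([583.3160717 ,  52.68128634,  81.13236382]), np.float64(3.7547074557541613)) [584.89443596  52.72408226  84.        ]
(array([584.34741091,   6.78864513,  79.48155605]), np.float64(3.5067462968549625)) [585.62016125   7.02429543  84.        ]
[582.46351611  96.55860133  79.11070578]
1.0817029643470868
```

Call:
drive_tool:
  moves:
    - {"claw": -0.4, "dx": -1, "dy": -0.2, "dz": 0, "yaw": 0}
    - {"claw": -0.4, "dx": -1, "dy": -0.1, "dz": 0, "yaw": 0}
    - {"claw": -0.4, "dx": -1, "dy": 0, "dz": 0.3, "yaw": 0}
    - {"claw": -0.4, "dx": -0.5, "dy": 0, "dz": 0.4, "yaw": 0}
    - {"claw": -0.4, "dx": 0, "dy": 0, "dz": 0.4, "yaw": 0}

```text
time_s: 13.38
ee_pos: [593.5, -220.6, 164.1]
ee_rot: [-178.7, -0.9, 91.5]
force: [0.8, 0.3, 0.2]
gripper_width: 63.9
```

```bash
python3 -c "
from h import *
to(593,-220,78,91.15)
"
```

```text
t 13.38 pos [ 593.5 -220.6  164.1] rot [-178.7   -0.9   91.5] w 63.9 F [0.8 0.3 0.2]
units dx dy dz [-0.04  0.08  4.3 ] yaw 0.04
```

Call:
drive_tool:
  moves:
    - {"claw": -0.4, "dx": 0, "dy": 0, "dz": 1, "yaw": 0}
    - {"claw": -0.4, "dx": 0, "dy": 0, "dz": 1, "yaw": 0}
    - {"claw": -0.4, "dx": 0, "dy": 0, "dz": 0.4, "yaw": 0}
    - {"claw": -0.4, "dx": 0, "dy": 0, "dz": 0, "yaw": 0}

```text
time_s: 13.88
ee_pos: [591.6, -218.2, 112.4]
ee_rot: [-178.5, -1.1, 91.5]
force: [0.3, -0.6, 0.2]
gripper_width: 63.5
```

```bash
python3 -c "
from h import *
to(593,-220,76,91.15)
f=grab_frame('side'); crop(f,'s8',270,80,390,200,5)
"
```

```text
t 13.88 pos [ 591.6 -218.2  112.4] rot [-178.5   -1.1   91.5] w 63.5 F [ 0.3 -0.6  0.2]
units dx dy dz [-0.13  0.12  1.82] yaw 0.04
```

View pics/s8.png

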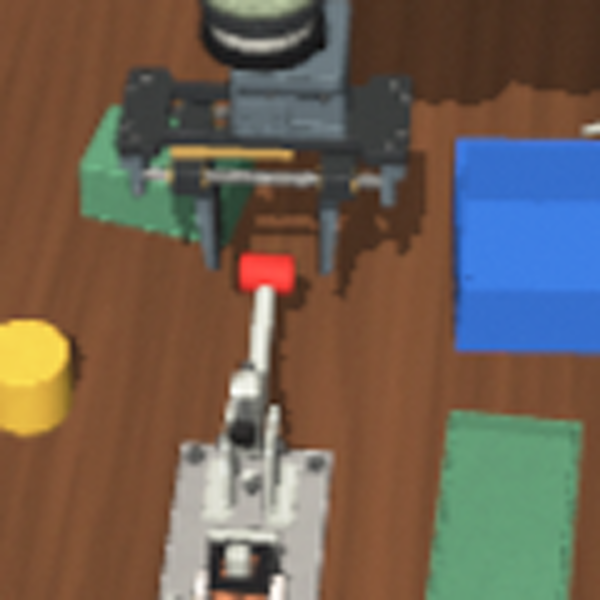

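Call:
drive_tool:
  moves:
    - {"claw": -0.4, "dx": -0.1, "dy": 0.1, "dz": 0.8, "yaw": 0}
    - {"claw": -0.4, "dx": 0, "dy": 0, "dz": 0.8, "yaw": 0}
    - {"claw": -0.3, "dx": 0, "dy": 0, "dz": 0.2, "yaw": 0}
    - {"claw": -0.3, "dx": 0, "dy": 0, "dz": 0, "yaw": 0}
  grip_force: 25

```text
time_s: 14.42
ee_pos: [593.7, -219.8, 75.2]
ee_rot: [-178.6, -1.0, 91.5]
force: [-0.1, -0.6, 0.3]
gripper_width: 59.7
```

```bash
python3 -c "
from h import *
to(593,-220,76,91.15)
f=grab_frame('side'); crop(f,'s9',270,80,390,200,5)
"
```

```text
t 14.43 pos [ 593.7 -219.8   75.2] rot [-178.6   -1.    91.5] w 59.7 F [-0.1 -0.6  0.3]
units dx dy dz [-0.01 -0.04 -0.04] yaw 0.05
```

View pics/s9.png

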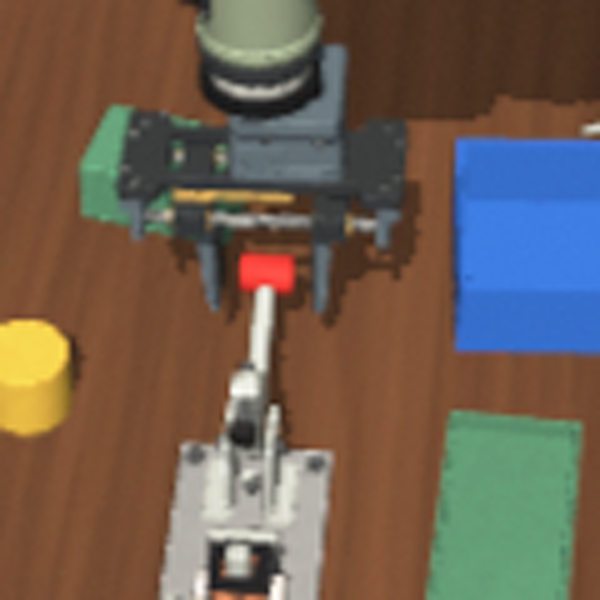

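Aligned. I'll close on the grip's end faces.

Call:
drive_tool:
  moves:
    - {"claw": 0.5, "dx": 0, "dy": 0, "dz": 0, "yaw": 0}
    - {"claw": 0.5, "dx": 0, "dy": 0, "dz": 0, "yaw": 0}
    - {"claw": 0.5, "dx": 0, "dy": 0, "dz": 0, "yaw": 0}
    - {"claw": 0.5, "dx": 0, "dy": 0, "dz": 0, "yaw": 0}
  grip_force: 30

```text
time_s: 14.98
ee_pos: [594.3, -220.0, 76.4]
ee_rot: [-178.8, -1.0, 91.5]
force: [-0.9, -0.3, -0.8]
gripper_width: 33.8
```

```bash
python3 -c "
from h import *
to(593,-220,76,91.15)
st=telemetry.state();p=st['ee_pos']
# tcp at start corresponds angle 1.3: hinge-relative
a0=1.3; c=np.array([p[1]+125*np.sin(a0), p[2]-125*np.cos(a0)])
prev=a0
for a in np.linspace(1.3,0,9)[1:]: print(round(a,2),np.round([c[0]-125*np.sin(a),c[1]+125*np.cos(a)],1), 'dy/20',round(125*(np.sin(prev)-np.sin(a))/20,2),'dz/20',round(125*(np.cos(a)-np.cos(prev))/20,2)); prev=a
"
```

```text
t 14.97 pos [ 594.3 -220.    76.4] rot [-178.8   -1.    91.5] w 33.8 F [-0.9 -0.3 -0.8]
units dx dy dz [ 0.   -0.06  0.02] yaw 0.04
1.14 [-213.    95.5] dy/20 0.35 dz/20 0.95
0.98 [-203.1  113.1] dy/20 0.5 dz/20 0.88
0.81 [-190.3  128.9] dy/20 0.64 dz/20 0.79
0.65 [-175.2  142.5] dy/20 0.76 dz/20 0.68
0.49 [-158.2  153.4] dy/20 0.85 dz/20 0.55
0.32 [-139.5  161.4] dy/20 0.93 dz/20 0.4
0.16 [-119.8  166.3] dy/20 0.98 dz/20 0.24
0.0 [-99.6 168. ] dy/20 1.01 dz/20 0.08
```

Call:
drive_tool:
  moves:
    - {"claw": 0.5, "dx": 0.2, "dy": 0, "dz": -0.7, "yaw": 0}
    - {"claw": 0.5, "dx": 0.3, "dy": 0, "dz": -0.7, "yaw": 0}
    - {"claw": 0.5, "dx": 0.4, "dy": 0, "dz": -0.65, "yaw": 0}

```text
time_s: 15.35
ee_pos: [593.9, -201.5, 116.0]
ee_rot: [-178.5, -1.1, 91.4]
force: [1.5, 0.1, -10.1]
gripper_width: 34.2
```

```bash
cat > arc.py <<'E'
from h import *
st=telemetry.state();p=st['ee_pos']
c=np.array([-99.6,43.0])  # hinge y; z of hinge minus 19 offset
v=p[1:]-c; a=np.arctan2(-v[0],v[1]); print('angle',round(a,3),'r',round(np.hypot(*v),1))
to(*p,st=st)
E
python3 arc.py
```

```text
angle 0.949 r 125.3
t 15.35 pos [ 593.9 -201.5  116. ] rot [-178.5   -1.1   91.4] w 34.2 F [  1.5   0.1 -10.1]
units dx dy dz [0. 0. 0.] yaw None
```

Following the arc well (r = 125). Continuing.

Call:
drive_tool:
  moves:
    - {"claw": 0.5, "dx": 0.65, "dy": 0, "dz": -0.8, "yaw": 0}
    - {"claw": 0.5, "dx": 0.75, "dy": 0, "dz": -0.65, "yaw": 0}
    - {"claw": 0.5, "dx": 0.8, "dy": 0, "dz": -0.55, "yaw": 0}

```text
time_s: 15.72
ee_pos: [593.0, -153.5, 159.2]
ee_rot: [-178.5, -1.3, 91.4]
force: [3.7, 4.9, -16.6]
gripper_width: 33.7
```

```bash
python3 arc.py
```

```text
angle 0.434 r 128.1
t 15.72 pos [ 593.  -153.5  159.2] rot [-178.5   -1.3   91.4] w 33.7 F [  3.7   4.9 -16.6]
units dx dy dz [0. 0. 0.] yaw None
```

Call:
drive_tool:
  moves:
    - {"claw": 0.5, "dx": 0.9, "dy": 0, "dz": -0.15, "yaw": 0}
    - {"claw": 0.5, "dx": 0.9, "dy": 0, "dz": -0.15, "yaw": 0}
    - {"claw": 0.5, "dx": 0.5, "dy": 0, "dz": 0, "yaw": 0}

```text
time_s: 16.1
ee_pos: [592.1, -104.3, 171.9]
ee_rot: [-178.7, -1.2, 91.5]
force: [-0.9, 2.2, -3.2]
gripper_width: 33.5
```

```bash
python3 arc.py; python3 -c "
from h import *
f=grab_frame('side'); crop(f,'s10',270,80,390,280,3)
"
```

```text
angle 0.036 r 129.0
t 16.1 pos [ 592.1 -104.3  171.9] rot [-178.7   -1.2   91.5] w 33.5 F [-0.9  2.2 -3.2]
units dx dy dz [0. 0. 0.] yaw None
```

View pics/s10.png

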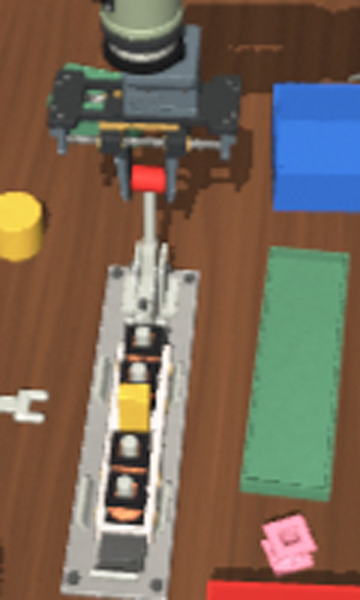

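Call:
drive_tool:
  moves:
    - {"claw": 0.5, "dx": 0.3, "dy": 0, "dz": 0, "yaw": 0}
    - {"claw": 0.5, "dx": 0.2, "dy": 0, "dz": 0, "yaw": 0}
    - {"claw": -0.4, "dx": 0, "dy": 0, "dz": 0, "yaw": 0}
    - {"claw": -0.4, "dx": 0, "dy": 0, "dz": 0, "yaw": 0}
    - {"claw": -0.4, "dx": 0, "dy": 0, "dz": 0, "yaw": 0}

```text
time_s: 16.77
ee_pos: [592.9, -97.8, 172.6]
ee_rot: [-178.8, -0.6, 91.6]
force: [0.1, 0.1, -0.5]
gripper_width: 61.2
```

Call:
drive_tool:
  moves:
    - {"claw": -0.4, "dx": 0, "dy": 0, "dz": -0.8, "yaw": 0}
    - {"claw": -0.4, "dx": 0, "dy": 0, "dz": -1, "yaw": 0}
    - {"claw": -0.4, "dx": 0, "dy": 0, "dz": -1, "yaw": 0}

```text
time_s: 17.15
ee_pos: [593.9, -98.0, 231.1]
ee_rot: [-178.7, -0.6, 91.6]
force: [0.5, 0.3, -0.4]
gripper_width: 64.0
```

```bash
python3 arc.py; python3 -c "
from h import *
s=grab_frame('side'); crop(s,'s11',270,100,390,280,3.4)
t=grab_frame('top'); crop(t,'t11',230,140,440,220,3.5)
gT=blob(mask(t,(0,150,120),(8,255,255),(360,150,440,200)));gS=blob(mask(s,(0,150,120),(8,255,255),(300,100,345,200)))
print(gT[0],gT[1],gS[0],gS[1],tri(t,gT[0],s,gS[0]))
"
```

```text
angle -0.009 r 188.1
t 17.15 pos [593.9 -98.  231.1] rot [-178.7   -0.6   91.6] w 64.0 F [ 0.5  0.3 -0.4]
units dx dy dz [0. 0. 0.] yaw NoneTraceback (most recent call last):
  File "<string>", line 5, in <module>
    gT=blob(mask(t,(0,150,120),(8,255,255),(360,150,440,200)));gS=blob(mask(s,(0,150,120),(8,255,255),(300,100,345,200)))
  File "h.py", line 26, in blob
    n,l,s,c=cv2.connectedComponentsWithStats(m); i=1+np.argmax(s[1:,4]);
                                                     ~~~~~~~~~^^^^^^^^^
    return _wrapfunc(a, 'argmax', axis=axis, out=out, **kwds)
    return bound(*args, **kwds)
ValueError: attempt to get argmax of an empty sequence
```

View pics/s11.png

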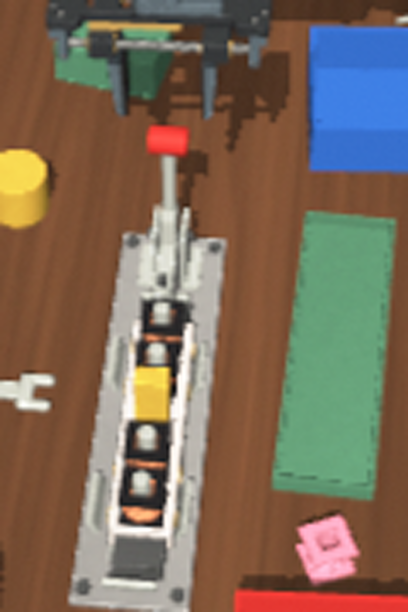

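View pics/t11.png

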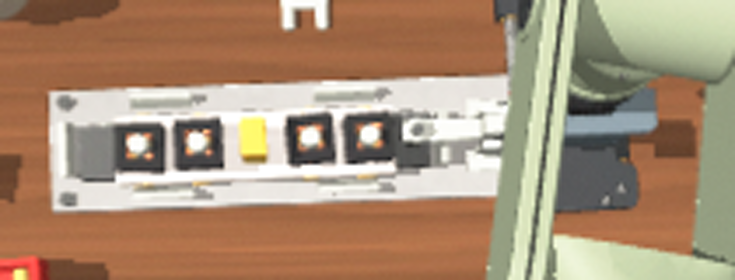

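```bash
python3 -c "
from h import *
s=grab_frame('side')
print((np.array([168,140])+.5)/3.4-.5+[270,100])
c,st,r,_=blob(mask(s,(0,120,100),(10,255,255),(300,100,345,200)));print(c,st)
for a in (-.12,0,.1,.3): print(a,proj(s,[590.5,-101-125*np.sin(a),60+125*np.cos(a)]))
"
```

```text
[319.05882353 140.82352941]
[318.90909091 140.76859504] [313 136  13  11 121]
-0.12 [[318.23983044 144.89553948]]
0 [[318.81750839 141.09024765]]
0.1 [[319.29835094 138.2742951 ]]
0.3 [[320.23499182 133.72317988]]
```

The clamp reads about 0.01 rad (grip at side px (318.9,140.8), 0 rad predicted at (318.8,141.1)). It is locked, and the pad sits on the foot. Next: the coils, nearest first at (584.7, 6.8).

Call:
drive_tool:
  moves:
    - {"claw": -0.4, "dx": 1, "dy": -0.1, "dz": 0, "yaw": 0}
    - {"claw": -0.4, "dx": 1, "dy": -0.1, "dz": 0, "yaw": 0}
    - {"claw": -0.4, "dx": 1, "dy": -0.1, "dz": 0, "yaw": 0}
    - {"claw": -0.4, "dx": 1, "dy": -0.1, "dz": 0.5, "yaw": 0}
    - {"claw": -0.4, "dx": 0.8, "dy": 0, "dz": 1, "yaw": 0}

```text
time_s: 17.92
ee_pos: [581.2, 5.7, 200.3]
ee_rot: [-178.8, -0.7, 91.7]
force: [0.2, 0.6, -1.0]
gripper_width: 63.6
```

```bash
python3 -c "
from h import *
to(584.7,6.8,110,91.1)
"
```

```text
t 17.93 pos [581.2   5.7 200.3] rot [-178.8   -0.7   91.7] w 63.6 F [ 0.2  0.6 -1. ]
units dx dy dz [-0.    0.27  4.51] yaw 0.07
```

Call:
drive_tool:
  moves:
    - {"claw": -0.4, "dx": 0, "dy": 0.2, "dz": 1, "yaw": 0.05}
    - {"claw": -0.4, "dx": 0, "dy": 0, "dz": 1, "yaw": 0}
    - {"claw": -0.4, "dx": 0, "dy": 0, "dz": 1, "yaw": 0}
    - {"claw": -0.4, "dx": 0, "dy": 0, "dz": 1, "yaw": 0}
    - {"claw": -0.4, "dx": 0, "dy": 0, "dz": 0.2, "yaw": 0}

```text
time_s: 18.55
ee_pos: [579.0, 14.8, 108.7]
ee_rot: [-178.3, -0.8, 91.6]
force: [-0.5, -0.2, -0.8]
gripper_width: 63.7
```

```bash
python3 -c "
from h import *
to(584.7,6.8,44,91.1)
f=grab_frame('side'); crop(f,'s12',270,100,390,280,3.4)
"
```

```text
t 18.55 pos [579.   14.8 108.7] rot [-178.3   -0.8   91.6] w 63.7 F [-0.5 -0.2 -0.8]
units dx dy dz [-0.45  0.37  3.22] yaw 0.06
```

View pics/s12.png

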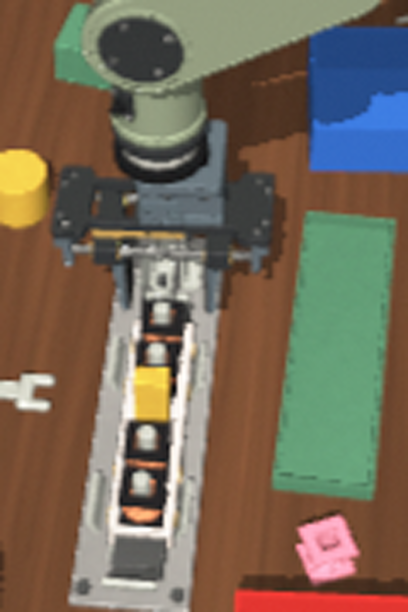

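Call:
drive_tool:
  moves:
    - {"claw": -0.4, "dx": -0.4, "dy": 0.35, "dz": 0.4, "yaw": 0.05}
    - {"claw": -0.4, "dx": 0, "dy": 0, "dz": 0.6, "yaw": 0}
    - {"claw": -0.4, "dx": 0, "dy": 0, "dz": 0.6, "yaw": 0}
    - {"claw": -0.4, "dx": 0, "dy": 0, "dz": 0, "yaw": 0}

```text
time_s: 19.1
ee_pos: [587.0, 7.2, 75.7]
ee_rot: [-178.5, -0.7, 91.1]
force: [0.1, -0.3, 0.0]
gripper_width: 64.0
```

```bash
python3 -c "
from h import *
to(584.7,6.8,44,91.1)
f=grab_frame('side'); crop(f,'s13',290,140,350,220,7)
"
```

```text
t 19.1 pos [587.    7.2  75.7] rot [-178.5   -0.7   91.1] w 64.0 F [ 0.1 -0.3  0. ]
units dx dy dz [-0.04 -0.08  1.59] yaw 0.0
```

View pics/s13.png

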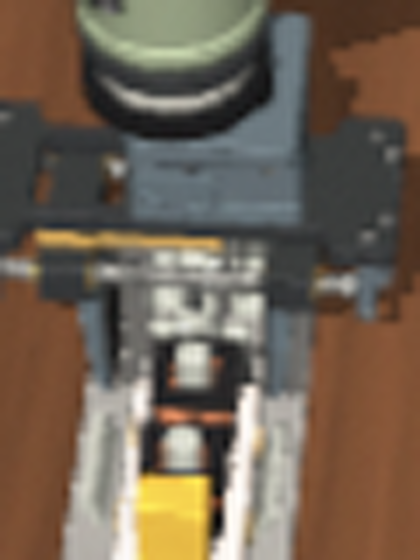

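Call:
drive_tool:
  moves:
    - {"claw": -0.4, "dx": 0, "dy": -0.08, "dz": 0.7, "yaw": 0}
    - {"claw": -0.4, "dx": 0, "dy": 0, "dz": 0.7, "yaw": 0}
    - {"claw": -0.1, "dx": 0, "dy": 0, "dz": 0, "yaw": 0}
    - {"claw": -0.1, "dx": 0, "dy": 0, "dz": 0, "yaw": 0}
  grip_force: 25

```text
time_s: 19.65
ee_pos: [585.1, 7.6, 46.6]
ee_rot: [-178.6, -0.7, 91.1]
force: [-0.5, -0.9, 0.3]
gripper_width: 50.2
```

```bash
python3 -c "
from h import *
to(584.7,6.8,44,91.1)
"
```

```text
t 19.65 pos [585.1   7.6  46.6] rot [-178.6   -0.7   91.1] w 50.2 F [-0.5 -0.9  0.3]
units dx dy dz [-0.04 -0.02  0.13] yaw 0.0
```

Call:
drive_tool:
  moves:
    - {"claw": 0.6, "dx": -0.04, "dy": 0, "dz": 0.1, "yaw": 0}
    - {"claw": 0.6, "dx": 0, "dy": 0, "dz": 0, "yaw": 0}
    - {"claw": 0.6, "dx": 0, "dy": 0, "dz": 0, "yaw": 0}
    - {"claw": 0.6, "dx": 0, "dy": 0, "dz": 0, "yaw": 0}

```text
time_s: 20.15
ee_pos: [585.6, 6.8, 45.2]
ee_rot: [-178.7, -0.7, 91.1]
force: [-1.2, 0.1, -0.8]
gripper_width: 37.9
```

Call:
drive_tool:
  moves:
    - {"claw": 0.6, "dx": 0, "dy": 0, "dz": -0.5, "yaw": 0}
    - {"claw": 0.6, "dx": 0, "dy": 0, "dz": -0.6, "yaw": 0}
    - {"claw": 0.6, "dx": 0, "dy": 0, "dz": 0, "yaw": 0}

```text
time_s: 20.52
ee_pos: [586.7, 6.5, 69.4]
ee_rot: [-178.8, -0.7, 91.1]
force: [0.6, 0.4, -0.1]
gripper_width: 38.2
```

```bash
python3 -c "
from h import *
to(584.7,6.8,105,91.1)
"
```

```text
t 20.52 pos [586.7   6.5  69.4] rot [-178.8   -0.7   91.1] w 38.2 F [ 0.6  0.4 -0.1]
units dx dy dz [ 0.04 -0.14 -1.78] yaw 0.0
```

Call:
drive_tool:
  moves:
    - {"claw": 0.6, "dx": 0, "dy": -0.05, "dz": -0.8, "yaw": 0}
    - {"claw": 0.6, "dx": 0, "dy": 0, "dz": -1, "yaw": 0}
    - {"claw": 0.6, "dx": 0, "dy": 0, "dz": -1, "yaw": 0}
    - {"claw": 0.6, "dx": 0, "dy": 0, "dz": -1, "yaw": 0}
    - {"claw": 0.6, "dx": 0, "dy": 0, "dz": -0.5, "yaw": 0}

```text
time_s: 21.15
ee_pos: [586.9, 5.3, 161.1]
ee_rot: [-178.8, -0.7, 91.1]
force: [0.9, 0.1, -1.3]
gripper_width: 38.2
```

```bash
cat > bin.py <<'E'
from h import *
def bin_(t=None):
    t=grab_frame('top') if t is None else t
    m=mask(t,(100,120,40),(125,255,255),(400,180,540,300))
    c,st,r,cn=blob(m); print('binpx',st.tolist()); 
    for p in cv2.boxPoints(r): print(np.round(onz(t,p,60),1)[:2],end=' ')
    return onz(t,r[0],60)
if __name__=='__main__':
    t=grab_frame('top'); s=grab_frame('side'); print(bin_(t)); crop(t,'tb',400,180,540,300,5); crop(s,'sb',260,90,420,280,3)
    to(425,-340,140,91)
E
python3 bin.py
```

```text
binpx [425, 215, 65, 64, 3430]
[ 465.3 -240. ] [ 479.7 -403.7] [ 312.  -416.5] [ 298.9 -253.5] [ 388.79416329 -327.94388053   60.        ]
t 21.25 pos [587.2   5.3 160.8] rot [-178.8   -0.7   91.1] w 38.2 F [ 0.7 -0.7 -1.6]
units dx dy dz [-17.11  -8.43   0.99] yaw 0.01
```

View pics/sb.png

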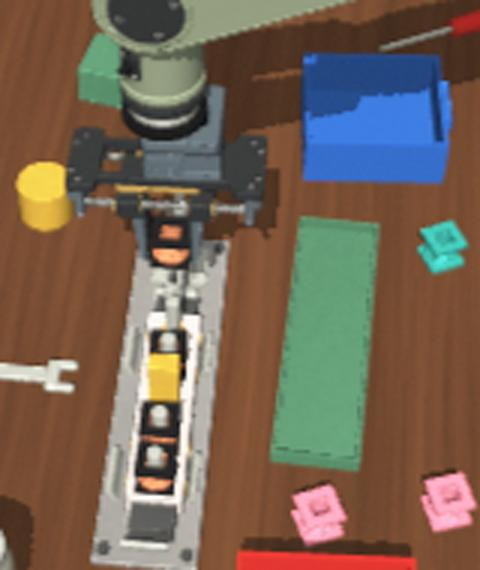

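View pics/tb.png

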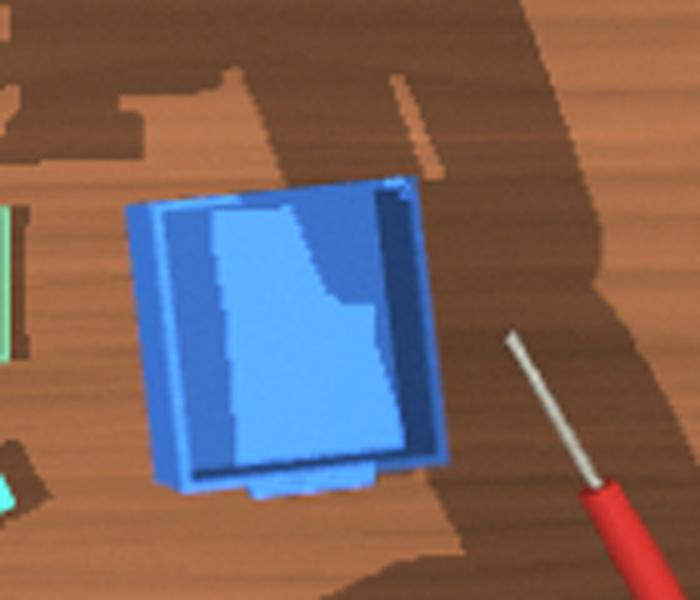

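The coil is held, and the blue bin has been knocked about 3 cm. I'll measure it again from its rim corners in the crop: (155,203), (413,178), (447,463), (183,490).

```bash
python3 - <<'E'
from h import *
t=grab_frame('top'); s=grab_frame('side')
A=lambda p:(np.array(p)+.5)/5-.5+np.array([400,180]);B=lambda p:(np.array(p)+.5)/3-.5+np.array([260,90])
P=[onz(t,A(p),60) for p in [(155,203),(413,178),(447,463),(183,490)]]
print(np.round(P,1),np.mean(P,0))
for p,q in zip([(155,203),(413,178),(447,463),(183,490)],[(303,142),(304,55),(440,57),(446,146)]): print(tri(t,A(p),s,B(q)))
to(394,-342,140,91)
E
```

```text
[[ 466.3 -256.1   60. ]
 [ 477.1 -401.9   60. ]
 [ 319.  -415.3   60. ]
 [ 308.2 -266.7   60. ]] [ 392.65362927 -334.98035798   60.        ]
(array([ 467.0903184 , -255.80909532,   60.99061026]), np.float64(1.6527487435131547))
(array([ 476.49115306, -402.19404231,   59.16388024]), np.float64(1.2625761107708031))
(array([ 317.33605936, -415.46586311,   59.56208367]), np.float64(3.2062455846025393))
(array([ 308.41897978, -266.27735522,   61.53223137]), np.float64(0.013720985619326024))
t 21.35 pos [586.1   5.4 158.8] rot [-178.6   -0.7   91.1] w 38.4 F [-0.6 -0.1 -0.3]
units dx dy dz [-17.19  -9.92   0.96] yaw 0.01
```

Call:
drive_tool:
  moves:
    - {"claw": 0.6, "dx": -0.2, "dy": -0.8, "dz": 0, "yaw": 0}
    - {"claw": 0.6, "dx": -0.4, "dy": -1, "dz": 0, "yaw": 0}
    - {"claw": 0.6, "dx": -0.8, "dy": -1, "dz": 0, "yaw": 0}
    - {"claw": 0.6, "dx": -1, "dy": -1, "dz": 0, "yaw": 0}
    - {"claw": 0.6, "dx": -1, "dy": -1, "dz": 0, "yaw": 0}

```text
time_s: 21.98
ee_pos: [486.4, -64.8, 154.8]
ee_rot: [-178.0, -0.8, 91.3]
force: [-0.0, -0.1, -1.0]
gripper_width: 38.1
```

Call:
drive_tool:
  moves:
    - {"claw": 0.6, "dx": -1, "dy": -0.5, "dz": 0, "yaw": 0}
    - {"claw": 0.6, "dx": -1, "dy": -0.4, "dz": 0, "yaw": 0}
    - {"claw": 0.6, "dx": -1, "dy": -0.4, "dz": 0, "yaw": 0}
    - {"claw": 0.6, "dx": -1, "dy": -0.4, "dz": 0, "yaw": 0}
    - {"claw": 0.6, "dx": -1, "dy": -0.4, "dz": 0, "yaw": 0}

```text
time_s: 22.6
ee_pos: [440.5, -167.7, 150.1]
ee_rot: [-177.3, -1.0, 91.3]
force: [-1.1, -0.7, -0.7]
gripper_width: 38.6
```

Call:
drive_tool:
  moves:
    - {"claw": 0.6, "dx": -1, "dy": -0.3, "dz": 0, "yaw": 0}
    - {"claw": 0.6, "dx": -1, "dy": -0.3, "dz": 0, "yaw": 0}
    - {"claw": 0.6, "dx": -1, "dy": -0.3, "dz": 0, "yaw": 0}
    - {"claw": 0.6, "dx": -1, "dy": -0.3, "dz": 0, "yaw": 0}
    - {"claw": 0.6, "dx": -1, "dy": -0.2, "dz": 0, "yaw": 0}

```text
time_s: 23.22
ee_pos: [410.1, -269.8, 144.5]
ee_rot: [-176.8, -1.4, 91.3]
force: [0.9, -0.4, -0.6]
gripper_width: 38.3
```

```bash
python3 -c "
from h import *
to(413,-367,90,91)
"
```

```text
t 23.23 pos [ 410.1 -269.8  144.5] rot [-176.8   -1.4   91.3] w 38.3 F [ 0.9 -0.4 -0.6]
units dx dy dz [-4.93  0.18  2.6 ] yaw 0.03
```

Call:
drive_tool:
  moves:
    - {"claw": 0.6, "dx": -1, "dy": 0, "dz": 0, "yaw": 0}
    - {"claw": 0.6, "dx": -1, "dy": 0, "dz": 0.2, "yaw": 0}
    - {"claw": 0.6, "dx": -1, "dy": 0, "dz": 0.5, "yaw": 0}
    - {"claw": 0.6, "dx": -1, "dy": 0, "dz": 0.8, "yaw": 0}
    - {"claw": 0.6, "dx": -0.4, "dy": 0, "dz": 0.8, "yaw": 0}

```text
time_s: 23.85
ee_pos: [409.1, -362.0, 91.8]
ee_rot: [-176.7, -1.4, 91.2]
force: [0.1, 0.1, -0.4]
gripper_width: 38.4
```

```bash
python3 -c "
from h import *
to(413,-367,60,91)
s=grab_frame('side'); crop(s,'s14',310,60,430,180,4)
"
```

```text
t 23.85 pos [ 409.1 -362.    91.8] rot [-176.7   -1.4   91.2] w 38.4 F [ 0.1  0.1 -0.4]
units dx dy dz [-0.29  0.28  1.57] yaw 0.03
```

View pics/s14.png

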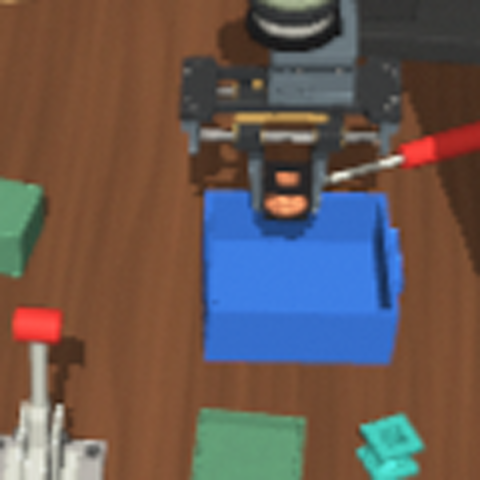

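Call:
drive_tool:
  moves:
    - {"claw": 0.6, "dx": -0.1, "dy": 0.1, "dz": 0.6, "yaw": 0}
    - {"claw": 0.6, "dx": 0, "dy": 0, "dz": 0.6, "yaw": 0}
    - {"claw": 0.6, "dx": 0, "dy": 0, "dz": 0.5, "yaw": 0}
    - {"claw": -0.2, "dx": 0, "dy": 0, "dz": 0, "yaw": 0}
    - {"claw": -0.2, "dx": 0, "dy": 0, "dz": 0, "yaw": 0}

```text
time_s: 24.52
ee_pos: [407.7, -360.8, 52.6]
ee_rot: [-176.4, -1.7, 91.3]
force: [0.0, 0.0, 0.2]
gripper_width: 53.6
```

Call:
drive_tool:
  moves:
    - {"claw": -0.2, "dx": 0, "dy": 0, "dz": -0.8, "yaw": 0}
    - {"claw": -0.3, "dx": 0, "dy": 0, "dz": -1, "yaw": 0}
    - {"claw": -0.4, "dx": 0, "dy": 0, "dz": -1, "yaw": 0}
    - {"claw": -0.4, "dx": 0, "dy": 0, "dz": -1, "yaw": 0}

```text
time_s: 25.02
ee_pos: [413.4, -363.5, 134.9]
ee_rot: [-176.6, -1.5, 91.3]
force: [0.0, 0.1, -0.8]
gripper_width: 64.0
```

```bash
python3 -c "
from h import *
to(582,52.6,150,91)
s=grab_frame('side'); crop(s,'s15',310,60,430,180,4)
"
```

```text
t 25.02 pos [ 413.4 -363.5  134.9] rot [-176.6   -1.5   91.3] w 64.0 F [ 0.   0.1 -0.8]
units dx dy dz [20.62  8.88 -0.73] yaw 0.04
```

View pics/s15.png

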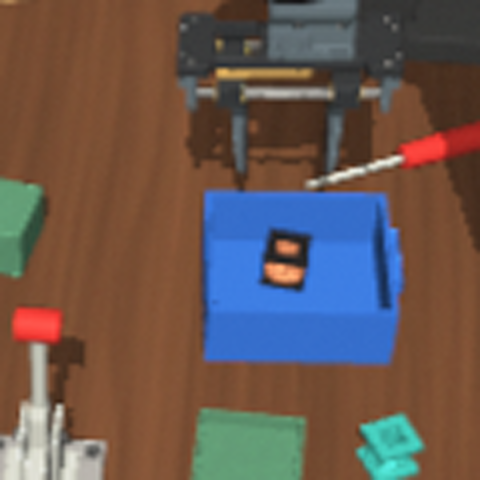

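Call:
drive_tool:
  moves:
    - {"claw": -0.4, "dx": 1, "dy": 0.2, "dz": -0.2, "yaw": 0}
    - {"claw": -0.4, "dx": 1, "dy": 0.2, "dz": -0.2, "yaw": 0}
    - {"claw": -0.4, "dx": 1, "dy": 0.2, "dz": -0.2, "yaw": 0}
    - {"claw": -0.4, "dx": 1, "dy": 0.2, "dz": -0.2, "yaw": 0}
    - {"claw": -0.4, "dx": 1, "dy": 0.2, "dz": -0.2, "yaw": 0}

```text
time_s: 25.7
ee_pos: [434.0, -256.7, 160.2]
ee_rot: [-176.8, -1.4, 91.3]
force: [1.0, 0.0, 0.6]
gripper_width: 64.1
```

Call:
drive_tool:
  moves:
    - {"claw": -0.4, "dx": 1, "dy": 0.2, "dz": -0.1, "yaw": 0}
    - {"claw": -0.4, "dx": 1, "dy": 0.2, "dz": -0.1, "yaw": 0}
    - {"claw": -0.4, "dx": 1, "dy": 0.2, "dz": -0.1, "yaw": 0}
    - {"claw": -0.4, "dx": 1, "dy": 0.2, "dz": 0, "yaw": 0}
    - {"claw": -0.4, "dx": 1, "dy": 0.2, "dz": 0, "yaw": 0}

```text
time_s: 26.32
ee_pos: [450.3, -145.2, 166.7]
ee_rot: [-176.6, -1.6, 91.6]
force: [-0.4, 0.3, -0.2]
gripper_width: 63.8
```

Call:
drive_tool:
  moves:
    - {"claw": -0.4, "dx": 1, "dy": 0.3, "dz": 0, "yaw": 0}
    - {"claw": -0.4, "dx": 1, "dy": 0.3, "dz": 0, "yaw": 0}
    - {"claw": -0.4, "dx": 1, "dy": 0.4, "dz": 0, "yaw": 0}
    - {"claw": -0.4, "dx": 1, "dy": 0.5, "dz": 0, "yaw": 0}
    - {"claw": -0.4, "dx": 1, "dy": 0.6, "dz": 0, "yaw": 0}

```text
time_s: 26.95
ee_pos: [485.7, -33.5, 165.5]
ee_rot: [-176.2, -1.7, 91.9]
force: [0.3, -0.2, -0.4]
gripper_width: 63.6
```

Call:
drive_tool:
  moves:
    - {"claw": -0.4, "dx": 1, "dy": 0.8, "dz": 0, "yaw": 0}
    - {"claw": -0.4, "dx": 1, "dy": 1, "dz": 0, "yaw": 0}
    - {"claw": -0.4, "dx": 1, "dy": 1, "dz": 0, "yaw": 0}
    - {"claw": -0.4, "dx": 1, "dy": 1, "dz": 0, "yaw": 0}
    - {"claw": -0.4, "dx": 0.4, "dy": 0.6, "dz": 0, "yaw": 0}

```text
time_s: 27.58
ee_pos: [567.5, 68.0, 160.5]
ee_rot: [-175.8, -1.7, 92.2]
force: [0.3, -0.3, -1.2]
gripper_width: 63.7
```

```bash
python3 -c "
from h import *
to(583.8,52.7,110,91)
"
```

```text
t 27.57 pos [567.5  68.  160.5] rot [-175.8   -1.7   92.2] w 63.7 F [ 0.3 -0.3 -1.2]
units dx dy dz [-0.87  0.96  2.44] yaw 0.14
```

```bash
python3 -c "
from h import *
s=telemetry.state(); print(np.round(s['qpos'],2),np.round(s['qvel'],2),np.round(s['effort'],2))
"
```

```text
[ 4.56 22.31 91.71  2.03 70.12  1.5 ] [  6.55   8.63 -12.55  -0.27   4.85   6.54] [ -0.09 -44.1  -21.61   0.3    0.21  -0.06]
```

Call:
drive_tool:
  moves:
    - {"claw": -0.4, "dx": 0, "dy": 0, "dz": 0, "yaw": 0}
    - {"claw": -0.4, "dx": 0, "dy": 0, "dz": 0, "yaw": 0}
    - {"claw": -0.4, "dx": 0, "dy": 0, "dz": 0, "yaw": 0}
    - {"claw": -0.4, "dx": 0, "dy": 0, "dz": 0, "yaw": 0}

```text
time_s: 28.08
ee_pos: [565.3, 67.4, 160.2]
ee_rot: [-175.6, -1.7, 92.2]
force: [0.0, 0.2, -0.9]
gripper_width: 63.9
```

```bash
python3 -c "
from h import *
s=telemetry.state(); print(np.round(s['qpos'],2),np.round(s['qvel'],2),np.round(s['effort'],2))
to(583.8,52.7,110,91)
"
```

```text
[ 4.55 22.22 91.91  1.97 70.18  1.51] [-0.3  -0.31  0.35 -0.02  0.07 -0.1 ] [  0.12 -43.36 -21.77   0.21   0.36  -0.  ]
t 28.07 pos [565.3  67.4 160.2] rot [-175.6   -1.7   92.2] w 63.9 F [ 0.   0.2 -0.9]
units dx dy dz [-0.85  1.08  2.41] yaw 0.14
```

The roll reading is really tilt in the arm's plane, because j2+j3+j5 = 184°. Gravity sag is being rebased on every row. I'll realign by gripping the flat lug of the clamped block for a moment.

Call:
drive_tool:
  moves:
    - {"claw": -0.4, "dx": 0.7, "dy": 0.6, "dz": 0, "yaw": 0.1}
    - {"claw": -0.4, "dx": 0.6, "dy": 0.4, "dz": 0, "yaw": 0}
    - {"claw": -0.4, "dx": 0, "dy": 0, "dz": 0, "yaw": 0}

```text
time_s: 28.45
ee_pos: [586.1, 95.7, 159.6]
ee_rot: [-175.7, -1.6, 91.3]
force: [-0.6, -0.9, 0.4]
gripper_width: 63.8
```

```bash
python3 -c "
from h import *
to(583,96.4,60,91.1)
"
```

```text
t 28.45 pos [586.1  95.7 159.6] rot [-175.7   -1.6   91.3] w 63.8 F [-0.6 -0.9  0.4]
units dx dy dz [-0.11  0.22  4.98] yaw 0.02
```

Call:
drive_tool:
  moves:
    - {"claw": -0.4, "dx": -0.1, "dy": 0.2, "dz": 1, "yaw": 0}
    - {"claw": -0.4, "dx": 0, "dy": 0, "dz": 1, "yaw": 0}
    - {"claw": -0.4, "dx": 0, "dy": 0, "dz": 1, "yaw": 0}
    - {"claw": -0.4, "dx": 0, "dy": 0, "dz": 0.7, "yaw": 0}
    - {"claw": -0.4, "dx": 0, "dy": 0, "dz": 0, "yaw": 0}

```text
time_s: 29.08
ee_pos: [585.1, 96.7, 83.4]
ee_rot: [-175.7, -1.6, 91.4]
force: [0.2, 0.1, -0.5]
gripper_width: 63.7
```

```bash
python3 -c "
from h import *
to(583,96.4,60,91.1)
"
```

```text
t 29.07 pos [585.1  96.7  83.4] rot [-175.7   -1.6   91.4] w 63.7 F [ 0.2  0.1 -0.5]
units dx dy dz [-0.05 -0.02  1.17] yaw 0.03
```

Call:
drive_tool:
  moves:
    - {"claw": -0.4, "dx": 0, "dy": 0, "dz": 0.7, "yaw": 0}
    - {"claw": -0.2, "dx": 0, "dy": 0, "dz": 0.4, "yaw": 0}
    - {"claw": 0, "dx": 0, "dy": 0, "dz": 0, "yaw": 0}

```text
time_s: 29.45
ee_pos: [584.4, 97.5, 61.2]
ee_rot: [-175.8, -1.6, 91.4]
force: [-0.1, -0.4, -0.2]
gripper_width: 47.7
```

Call:
drive_tool:
  moves:
    - {"claw": 1, "dx": 0, "dy": 0, "dz": 0, "yaw": 0}
    - {"claw": 1, "dx": 0, "dy": 0, "dz": 0, "yaw": 0}
    - {"claw": 1, "dx": 0, "dy": 0, "dz": 0, "yaw": 0}
    - {"claw": 1, "dx": 0, "dy": 0, "dz": 0, "yaw": 0}
    - {"claw": 1, "dx": 0, "dy": 0, "dz": 0, "yaw": 0}
  grip_force: 20

```text
time_s: 30.08
ee_pos: [584.5, 97.5, 61.8]
ee_rot: [-175.9, -1.6, 91.4]
force: [-1.2, 0.6, -0.3]
gripper_width: 32.0
```

```bash
python3 -c "
from h import *
to(583,96.4,60,91.1)
s=telemetry.state(); print(np.round(s['qpos'],2),s['torque'])
"
```

```text
t 30.07 pos [584.5  97.5  61.8] rot [-175.9   -1.6   91.4] w 32.0 F [-1.2  0.6 -0.3]
units dx dy dz [-0.06 -0.07  0.1 ] yaw 0.03
[ 7.22 29.18 95.94  2.35 58.83  4.48] [-0.08160837 -0.376958   -0.11434643]
```

Call:
drive_tool:
  moves:
    - {"claw": 1, "dx": 0, "dy": 0, "dz": 0, "yaw": 0}
    - {"claw": 1, "dx": 0, "dy": 0, "dz": 0, "yaw": 0}
    - {"claw": 1, "dx": 0, "dy": 0, "dz": 0, "yaw": 0}
    - {"claw": 1, "dx": 0, "dy": 0, "dz": 0, "yaw": 0}
    - {"claw": 1, "dx": 0, "dy": 0, "dz": 0, "yaw": 0}
  grip_force: 58

```text
time_s: 30.7
ee_pos: [586.9, 97.6, 63.1]
ee_rot: [-176.2, -1.6, 91.3]
force: [-0.6, 0.4, -0.1]
gripper_width: 30.2
```

Call:
drive_tool:
  moves:
    - {"claw": 1, "dx": 0, "dy": 0, "dz": 0, "yaw": 0}
    - {"claw": 1, "dx": 0, "dy": 0, "dz": 0, "yaw": 0}
    - {"claw": 1, "dx": 0, "dy": 0, "dz": 0, "yaw": 0}
    - {"claw": 1, "dx": 0, "dy": 0, "dz": 0, "yaw": 0}
    - {"claw": 1, "dx": 0, "dy": 0, "dz": 0, "yaw": 0}

```text
time_s: 31.32
ee_pos: [586.9, 97.6, 63.1]
ee_rot: [-176.2, -1.6, 91.3]
force: [0.2, -0.5, 0.7]
gripper_width: 30.1
```

```bash
python3 -c "
from h import *
to(583,96.4,60,91.1)
s=telemetry.state(); print(np.round(s['qpos'],2),s['torque'])
"
```

```text
t 31.32 pos [586.9  97.6  63.1] rot [-176.2   -1.6   91.3] w 30.1 F [ 0.2 -0.5  0.7]
units dx dy dz [-0.06 -0.19  0.17] yaw 0.03
[ 7.21 29.12 95.8   2.35 58.69  4.53] [-0.12272325 -0.7052197  -0.19750674]
```

Call:
drive_tool:
  moves:
    - {"claw": 0, "dx": 0, "dy": 0, "dz": 0, "yaw": 0}
    - {"claw": -0.4, "dx": 0, "dy": 0, "dz": 0, "yaw": 0}
    - {"claw": -0.4, "dx": 0, "dy": 0, "dz": 0, "yaw": 0}

```text
time_s: 31.7
ee_pos: [585.0, 97.5, 62.2]
ee_rot: [-175.9, -1.6, 91.4]
force: [0.5, -0.0, 0.6]
gripper_width: 57.4
```

```bash
python3 -c "
from h import *
to(583.8,52.7,100,91.1)
s=telemetry.state(); print(np.round(s['qpos'],2),s['torque'])
f=grab_frame('side'); crop(f,'s16',270,130,390,280,4)
"
```

```text
t 31.7 pos [585.   97.5  62.2] rot [-175.9   -1.6   91.4] w 57.4 F [ 0.5 -0.   0.6]
units dx dy dz [-2.18 -0.25 -1.94] yaw 0.03
[ 7.21 29.17 95.89  2.35 58.84  4.48] [-0.03304165 -0.09306632 -0.02036818]
```

View pics/s16.png

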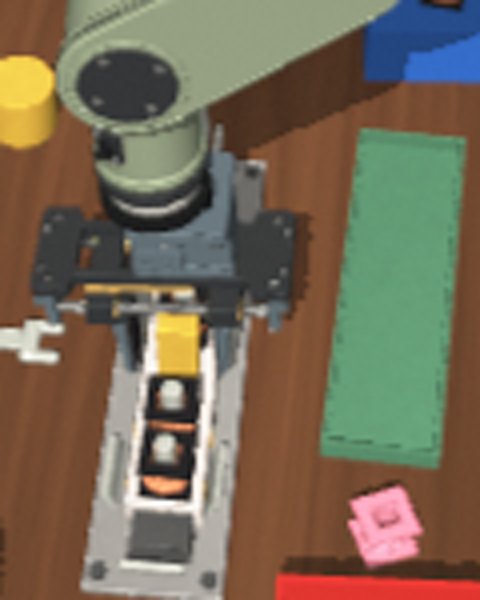

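Call:
drive_tool:
  moves:
    - {"claw": -0.4, "dx": 0, "dy": 0, "dz": -1, "yaw": 0}
    - {"claw": -0.4, "dx": 0, "dy": 0, "dz": -1, "yaw": 0}
    - {"claw": -0.4, "dx": 0, "dy": 0, "dz": -0.6, "yaw": 0}
    - {"claw": -0.4, "dx": -0.5, "dy": 0, "dz": 0, "yaw": 0}
    - {"claw": -0.4, "dx": -0.5, "dy": 0, "dz": 0, "yaw": 0}

```text
time_s: 32.38
ee_pos: [588.6, 75.3, 113.8]
ee_rot: [-175.8, -1.6, 91.5]
force: [0.0, -0.5, -0.0]
gripper_width: 63.8
```

Call:
drive_tool:
  moves:
    - {"claw": -0.4, "dx": -0.5, "dy": 0, "dz": 0, "yaw": 0}
    - {"claw": -0.4, "dx": -0.5, "dy": 0, "dz": 0, "yaw": 0}
    - {"claw": -0.4, "dx": 0, "dy": 0, "dz": 0, "yaw": 0}

```text
time_s: 32.75
ee_pos: [588.2, 52.2, 111.6]
ee_rot: [-175.6, -1.6, 91.4]
force: [0.7, 0.5, -0.0]
gripper_width: 64.1
```

```bash
python3 -c "
from h import *
to(583.8,52.7,75,91.1)
s=telemetry.state(); print(np.round(s['qpos'],2),s['torque'])
s=grab_frame('side');t=grab_frame('top');crop(s,'s17',270,130,390,280,4);crop(t,'t17',230,140,420,220,4)
"
```

```text
t 32.75 pos [588.2  52.2 111.6] rot [-175.6   -1.6   91.4] w 64.1 F [ 0.7  0.5 -0. ]
units dx dy dz [-0.02 -0.08  1.84] yaw 0.03
[ 3.01 26.39 92.63  1.84 65.32  0.76] [-0.02525727 -0.12245186  0.04074033]
```

View pics/s17.png

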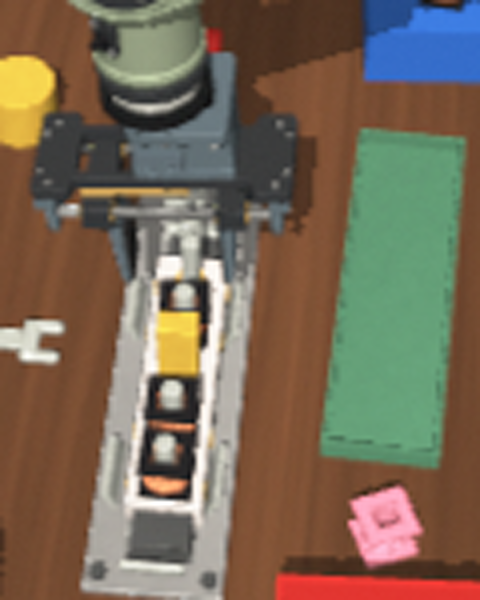

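View pics/t17.png

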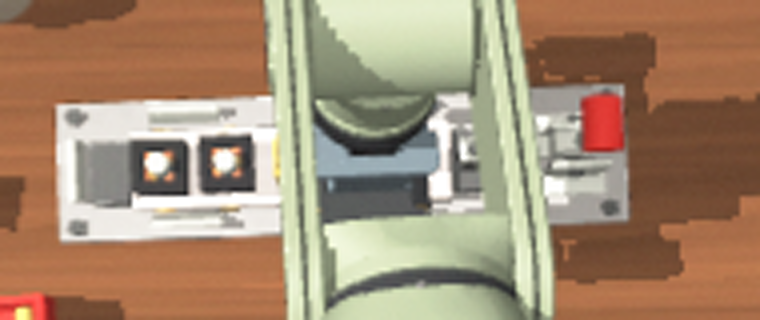

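Call:
drive_tool:
  moves:
    - {"claw": -0.4, "dx": 0, "dy": -0.05, "dz": 0.7, "yaw": 0}
    - {"claw": -0.4, "dx": 0, "dy": 0.05, "dz": 0.7, "yaw": 0}
    - {"claw": -0.4, "dx": 0, "dy": 0.05, "dz": 0.5, "yaw": 0}
    - {"claw": -0.4, "dx": 0, "dy": 0, "dz": 0, "yaw": 0}
  grip_force: 15

```text
time_s: 33.35
ee_pos: [585.3, 55.0, 70.0]
ee_rot: [-175.5, -1.6, 91.5]
force: [-0.6, -0.8, 0.7]
gripper_width: 63.8
```

```bash
python3 -c "
from h import *
to(583.8,52.7,46,91.1)
"
```

```text
t 33.35 pos [585.3  55.   70. ] rot [-175.5   -1.6   91.5] w 63.8 F [-0.6 -0.8  0.7]
units dx dy dz [-0.15  0.02  1.2 ] yaw 0.04
```

Call:
drive_tool:
  moves:
    - {"claw": -0.4, "dx": -0.1, "dy": 0, "dz": 0.6, "yaw": 0}
    - {"claw": -0.2, "dx": -0.05, "dy": 0, "dz": 0.5, "yaw": 0}
    - {"claw": -0.1, "dx": 0, "dy": 0, "dz": 0, "yaw": 0}

```text
time_s: 33.72
ee_pos: [583.7, 52.5, 46.5]
ee_rot: [-175.5, -1.6, 91.5]
force: [-0.3, -0.2, 0.9]
gripper_width: 50.8
```

```bash
python3 -c "
from h import *
to(583.8,52.7,46,91.1)
"
```

```text
t 33.73 pos [583.7  52.5  46.5] rot [-175.5   -1.6   91.5] w 50.8 F [-0.3 -0.2  0.9]
units dx dy dz [0.01 0.01 0.02] yaw 0.04
```

Call:
drive_tool:
  moves:
    - {"claw": 0.6, "dx": 0, "dy": 0, "dz": 0, "yaw": 0}
    - {"claw": 0.6, "dx": 0, "dy": 0, "dz": 0, "yaw": 0}
    - {"claw": 0.6, "dx": 0, "dy": 0, "dz": 0, "yaw": 0}
    - {"claw": 0.6, "dx": 0, "dy": 0, "dz": 0, "yaw": 0}
  grip_force: 15

```text
time_s: 34.22
ee_pos: [584.4, 52.5, 47.2]
ee_rot: [-175.6, -1.6, 91.5]
force: [-0.7, -0.2, -0.8]
gripper_width: 39.2
```

Call:
drive_tool:
  moves:
    - {"claw": 0.6, "dx": 0, "dy": -0.03, "dz": -0.4, "yaw": 0}
    - {"claw": 0.6, "dx": 0, "dy": -0.05, "dz": -0.6, "yaw": 0}
    - {"claw": 0.6, "dx": 0, "dy": 0, "dz": 0, "yaw": 0}

```text
time_s: 34.6
ee_pos: [584.7, 52.0, 69.2]
ee_rot: [-175.7, -1.6, 91.5]
force: [0.5, -0.2, -0.7]
gripper_width: 39.1
```

```bash
python3 -c "
from h import *
to(583.8,52.7,105,91.1)
"
```

```text
t 34.6 pos [584.7  52.   69.2] rot [-175.7   -1.6   91.5] w 39.1 F [ 0.5 -0.2 -0.7]
units dx dy dz [ 0.09 -0.18 -1.78] yaw 0.04
```

Call:
drive_tool:
  moves:
    - {"claw": 0.6, "dx": 0, "dy": -0.08, "dz": -0.7, "yaw": 0}
    - {"claw": 0.6, "dx": 0, "dy": -0.05, "dz": -0.8, "yaw": 0}
    - {"claw": 0.6, "dx": 0, "dy": -0.05, "dz": -0.8, "yaw": 0}
    - {"claw": 0.6, "dx": 0, "dy": 0, "dz": -0.8, "yaw": 0}
    - {"claw": 0.6, "dx": 0, "dy": 0, "dz": 0, "yaw": 0}
  grip_force: 22

```text
time_s: 35.22
ee_pos: [586.6, 50.2, 137.4]
ee_rot: [-175.9, -1.6, 91.5]
force: [-0.4, 0.7, -1.0]
gripper_width: 38.7
```

Call:
drive_tool:
  moves:
    - {"claw": 0.6, "dx": 0, "dy": -0.5, "dz": 0, "yaw": 0}
    - {"claw": 0.6, "dx": 0, "dy": -0.5, "dz": 0, "yaw": 0}
    - {"claw": 0.6, "dx": 0, "dy": -0.5, "dz": 0, "yaw": 0}
    - {"claw": 0.6, "dx": 0, "dy": -0.5, "dz": 0, "yaw": 0}
    - {"claw": 0.6, "dx": 0, "dy": -0.5, "dz": 0, "yaw": 0}

```text
time_s: 35.85
ee_pos: [531.4, 48.6, 139.7]
ee_rot: [-175.6, -1.6, 91.5]
force: [0.2, -0.3, -0.3]
gripper_width: 38.9
```

```bash
python3 -c "
from h import *
to(377,-369,105,91.1)
"
```

```text
t 35.85 pos [531.4  48.6 139.7] rot [-175.6   -1.6   91.5] w 38.9 F [ 0.2 -0.3 -0.3]
units dx dy dz [-20.71  -8.14   1.79] yaw 0.04
```

Call:
drive_tool:
  moves:
    - {"claw": 0.6, "dx": -0.5, "dy": -0.8, "dz": 0, "yaw": 0}
    - {"claw": 0.6, "dx": -1, "dy": -0.8, "dz": 0, "yaw": 0}
    - {"claw": 0.6, "dx": -1, "dy": -0.5, "dz": 0, "yaw": 0}
    - {"claw": 0.6, "dx": -1, "dy": -0.5, "dz": 0, "yaw": 0}
    - {"claw": 0.6, "dx": -1, "dy": -0.5, "dz": -0.2, "yaw": 0}

```text
time_s: 36.48
ee_pos: [467.2, -47.3, 146.1]
ee_rot: [-175.6, -1.5, 91.6]
force: [0.8, -0.0, -1.4]
gripper_width: 38.9
```

Call:
drive_tool:
  moves:
    - {"claw": 0.6, "dx": -1, "dy": -0.3, "dz": -0.2, "yaw": 0}
    - {"claw": 0.6, "dx": -1, "dy": -0.3, "dz": -0.2, "yaw": 0}
    - {"claw": 0.6, "dx": -1, "dy": -0.3, "dz": -0.2, "yaw": 0}
    - {"claw": 0.6, "dx": -1, "dy": -0.3, "dz": 0, "yaw": 0}
    - {"claw": 0.6, "dx": -1, "dy": -0.3, "dz": 0, "yaw": 0}

```text
time_s: 37.1
ee_pos: [435.8, -155.4, 159.0]
ee_rot: [-175.7, -1.4, 91.5]
force: [0.2, -0.4, 0.0]
gripper_width: 39.2
```

Call:
drive_tool:
  moves:
    - {"claw": 0.6, "dx": -1, "dy": -0.2, "dz": -0.1, "yaw": 0}
    - {"claw": 0.6, "dx": -1, "dy": -0.2, "dz": -0.1, "yaw": 0}
    - {"claw": 0.6, "dx": -1, "dy": -0.2, "dz": -0.1, "yaw": 0}
    - {"claw": 0.6, "dx": -1, "dy": -0.2, "dz": 0, "yaw": 0}
    - {"claw": 0.6, "dx": -1, "dy": -0.2, "dz": 0, "yaw": 0}

```text
time_s: 37.72
ee_pos: [412.9, -262.2, 164.7]
ee_rot: [-175.7, -1.4, 91.3]
force: [-0.3, -0.1, -1.0]
gripper_width: 39.1
```

```bash
python3 -c "
from h import *
to(377,-369,105,91.1)
s=telemetry.state();print(np.round(s['qpos'],2))
"; python3 bin.py
```

```text
t 37.73 pos [ 412.9 -262.2  164.7] rot [-175.7   -1.4   91.3] w 39.1 F [-0.3 -0.1 -1. ]
units dx dy dz [-5.37 -1.69  2.99] yaw 0.02
[-32.86  15.16 101.92  -1.43  67.28 -33.58]
binpx [425, 220, 20, 59, 690]
[ 465.2 -239.9] [ 468.9 -280.6] [ 309.2 -293.8] [ 305.8 -253.3] [ 387.11254236 -266.83182955   60.        ]
t 37.83 pos [ 413.  -263.   164.6] rot [-175.7   -1.3   91.2] w 39.4 F [-0.7  0.1 -1.2]
units dx dy dz [-3.89  0.61  1.1 ] yaw 0.02
```

View pics/sb.png

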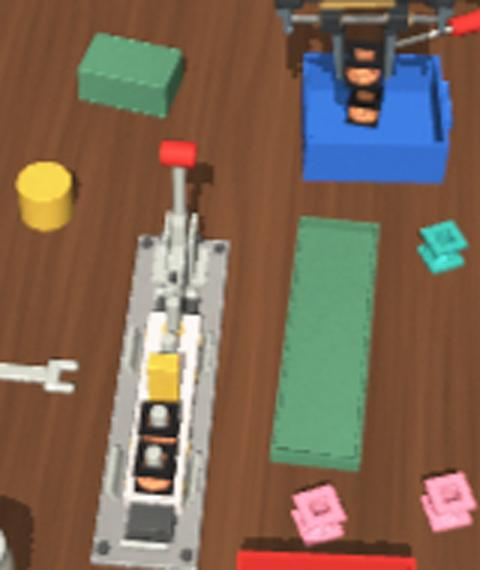

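Call:
drive_tool:
  moves:
    - {"claw": 0.6, "dx": -1, "dy": -0.4, "dz": 0, "yaw": 0}
    - {"claw": 0.6, "dx": -1, "dy": -0.4, "dz": 0.2, "yaw": 0}
    - {"claw": 0.6, "dx": -1, "dy": -0.4, "dz": 0.5, "yaw": 0}
    - {"claw": 0.6, "dx": -1, "dy": -0.4, "dz": 0.8, "yaw": 0}
    - {"claw": 0.6, "dx": -0.5, "dy": -0.2, "dz": 0.8, "yaw": 0}

```text
time_s: 38.45
ee_pos: [372.9, -353.6, 119.6]
ee_rot: [-175.8, -1.3, 91.1]
force: [0.6, -0.1, -0.6]
gripper_width: 39.5
```

```bash
python3 -c "
from h import *
to(375,-366,58,91.1)
s=grab_frame('side'); crop(s,'s18',310,60,430,180,4)
"
```

```text
t 38.45 pos [ 372.9 -353.6  119.6] rot [-175.8   -1.3   91.1] w 39.5 F [ 0.6 -0.1 -0.6]
units dx dy dz [-0.69  0.32  3.05] yaw 0.0
```

View pics/s18.png

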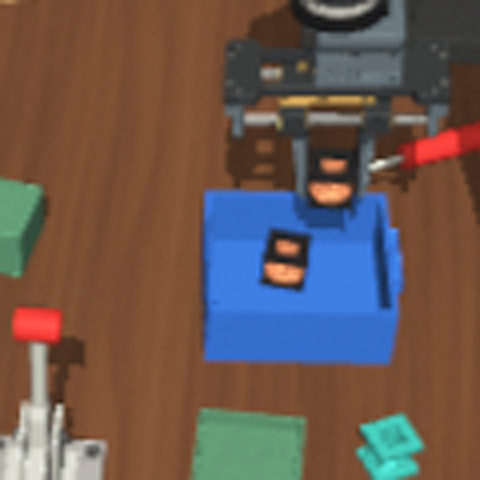

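Call:
drive_tool:
  moves:
    - {"claw": 0.6, "dx": -0.3, "dy": 0.1, "dz": 0.8, "yaw": 0}
    - {"claw": 0.6, "dx": -0.2, "dy": 0.1, "dz": 0.9, "yaw": 0}
    - {"claw": 0.6, "dx": 0, "dy": 0.1, "dz": 0.9, "yaw": 0}
    - {"claw": 0.6, "dx": 0, "dy": 0, "dz": 0.3, "yaw": 0}
    - {"claw": 0.6, "dx": 0, "dy": 0, "dz": 0, "yaw": 0}

```text
time_s: 39.12
ee_pos: [374.1, -360.3, 55.1]
ee_rot: [-175.7, -1.5, 91.2]
force: [-0.7, -0.0, -0.5]
gripper_width: 39.2
```

Call:
drive_tool:
  moves:
    - {"claw": -0.2, "dx": 0, "dy": 0, "dz": 0, "yaw": 0}
    - {"claw": -0.2, "dx": 0, "dy": 0, "dz": 0, "yaw": 0}
    - {"claw": -0.2, "dx": 0, "dy": 0, "dz": -0.8, "yaw": 0}
    - {"claw": -0.3, "dx": 0, "dy": 0, "dz": -1, "yaw": 0}
    - {"claw": -0.4, "dx": 0, "dy": 0, "dz": -1, "yaw": 0}

```text
time_s: 39.75
ee_pos: [378.9, -361.8, 113.8]
ee_rot: [-175.7, -1.5, 91.2]
force: [-0.5, 0.5, 0.1]
gripper_width: 63.4
```

Call:
drive_tool:
  moves:
    - {"claw": -0.4, "dx": 0.3, "dy": 0.1, "dz": -1, "yaw": 0}
    - {"claw": -0.4, "dx": 1, "dy": 0.4, "dz": -0.5, "yaw": 0}
    - {"claw": -0.4, "dx": 1, "dy": 0.4, "dz": -0.2, "yaw": 0}
    - {"claw": -0.4, "dx": 1, "dy": 0.4, "dz": 0, "yaw": 0}
    - {"claw": -0.4, "dx": 1, "dy": 0.4, "dz": 0, "yaw": 0}

```text
time_s: 40.38
ee_pos: [416.1, -272.0, 151.5]
ee_rot: [-176.1, -1.3, 91.1]
force: [0.6, 0.2, -0.8]
gripper_width: 63.7
```

```bash
python3 -c "
from h import *
to(582,140.4,130,91.1)
s=grab_frame('side'); crop(s,'s19',310,60,430,180,4)
"
```

```text
t 40.38 pos [ 416.1 -272.   151.5] rot [-176.1   -1.3   91.1] w 63.7 F [ 0.6  0.2 -0.8]
units dx dy dz [20.43  8.77  0.93] yaw 0.0
```

View pics/s19.png

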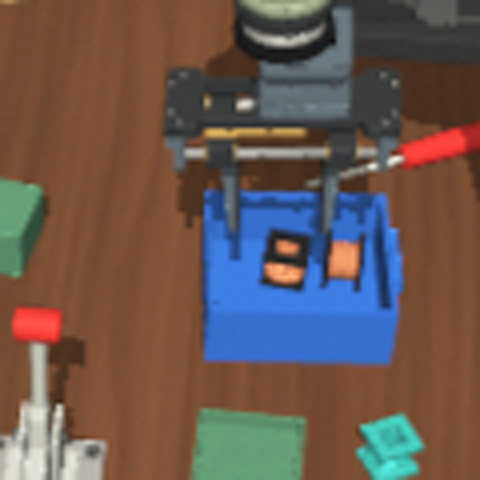

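Two coils are in. Going for the third, at y = 140.

Call:
drive_tool:
  moves:
    - {"claw": -0.4, "dx": 1, "dy": 0.2, "dz": -0.1, "yaw": 0}
    - {"claw": -0.4, "dx": 1, "dy": 0.2, "dz": -0.1, "yaw": 0}
    - {"claw": -0.4, "dx": 1, "dy": 0.2, "dz": -0.1, "yaw": 0}
    - {"claw": -0.4, "dx": 1, "dy": 0.2, "dz": 0, "yaw": 0}
    - {"claw": -0.4, "dx": 1, "dy": 0.2, "dz": 0, "yaw": 0}

```text
time_s: 41.05
ee_pos: [434.8, -162.5, 158.6]
ee_rot: [-176.0, -1.5, 91.3]
force: [-0.0, -0.2, 0.7]
gripper_width: 63.7
```

Call:
drive_tool:
  moves:
    - {"claw": -0.4, "dx": 1, "dy": 0.3, "dz": 0, "yaw": 0}
    - {"claw": -0.4, "dx": 1, "dy": 0.3, "dz": 0, "yaw": 0}
    - {"claw": -0.4, "dx": 1, "dy": 0.3, "dz": 0, "yaw": 0}
    - {"claw": -0.4, "dx": 1, "dy": 0.3, "dz": 0, "yaw": 0}
    - {"claw": -0.4, "dx": 1, "dy": 0.4, "dz": 0, "yaw": 0}

```text
time_s: 41.68
ee_pos: [463.2, -54.7, 158.9]
ee_rot: [-176.0, -1.5, 91.4]
force: [0.2, -0.1, 1.0]
gripper_width: 64.2
```

Call:
drive_tool:
  moves:
    - {"claw": -0.4, "dx": 1, "dy": 0.5, "dz": 0, "yaw": 0}
    - {"claw": -0.4, "dx": 1, "dy": 0.5, "dz": 0, "yaw": 0}
    - {"claw": -0.4, "dx": 1, "dy": 0.5, "dz": 0, "yaw": 0}
    - {"claw": -0.4, "dx": 1, "dy": 0.6, "dz": 0, "yaw": 0}
    - {"claw": -0.4, "dx": 1, "dy": 0.7, "dz": 0, "yaw": 0}

```text
time_s: 42.3
ee_pos: [515.2, 53.5, 157.5]
ee_rot: [-175.9, -1.6, 91.5]
force: [-0.5, 0.1, -0.1]
gripper_width: 64.2
```

```bash
python3 -c "
from h import *
to(582.2,140.4,130,91.1)
"
```

```text
t 42.3 pos [515.2  53.5 157.5] rot [-175.9   -1.6   91.5] w 64.2 F [-0.5  0.1 -0.1]
units dx dy dz [4.21 3.57 1.24] yaw 0.05
```

Call:
drive_tool:
  moves:
    - {"claw": -0.4, "dx": 1, "dy": 0.9, "dz": 0, "yaw": 0}
    - {"claw": -0.4, "dx": 1, "dy": 0.9, "dz": 0, "yaw": 0}
    - {"claw": -0.4, "dx": 1, "dy": 0.8, "dz": 0.2, "yaw": 0}
    - {"claw": -0.4, "dx": 0.5, "dy": 0.3, "dz": 0.4, "yaw": 0}
    - {"claw": -0.4, "dx": 0, "dy": 0, "dz": 0.4, "yaw": 0.05}

```text
time_s: 42.92
ee_pos: [569.0, 131.9, 134.1]
ee_rot: [-175.8, -1.5, 91.3]
force: [0.1, -0.9, 0.5]
gripper_width: 63.4
```

```bash
python3 -c "
from h import *
to(582.2,140.4,80,91.1)
"
```

```text
t 42.92 pos [569.  131.9 134.1] rot [-175.8   -1.5   91.3] w 63.4 F [ 0.1 -0.9  0.5]
units dx dy dz [0.34 0.87 2.66] yaw 0.03
```

Call:
drive_tool:
  moves:
    - {"claw": -0.4, "dx": 0.3, "dy": 0.6, "dz": 0.2, "yaw": 0}
    - {"claw": -0.4, "dx": 0, "dy": 0.2, "dz": 0.6, "yaw": 0}
    - {"claw": -0.4, "dx": 0, "dy": 0.05, "dz": 0.8, "yaw": 0}
    - {"claw": -0.4, "dx": 0, "dy": 0.05, "dz": 0.5, "yaw": 0}
    - {"claw": -0.4, "dx": 0, "dy": 0, "dz": 0, "yaw": 0}

```text
time_s: 43.55
ee_pos: [582.3, 137.6, 86.6]
ee_rot: [-175.5, -1.5, 91.2]
force: [0.0, 0.5, -0.4]
gripper_width: 63.9
```

```bash
python3 -c "
from h import *
to(582.2,140.4,46,91.1)
s=grab_frame('side'); crop(s,'s20',270,170,350,270,6)
"
```

```text
t 43.55 pos [582.3 137.6  86.6] rot [-175.5   -1.5   91.2] w 63.9 F [ 0.   0.5 -0.4]
units dx dy dz [0.09 0.16 2.02] yaw 0.01
```

View pics/s20.png

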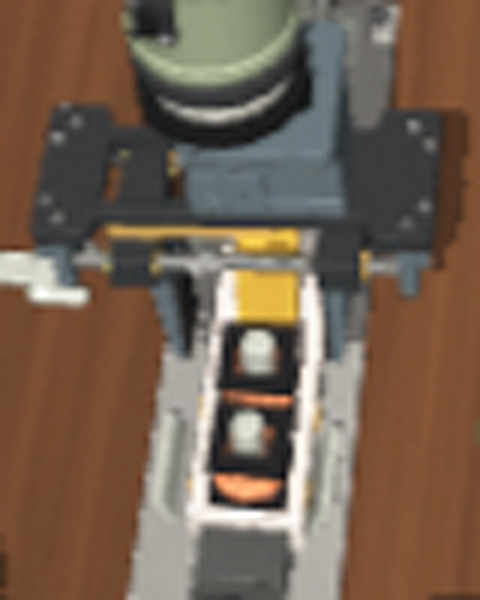

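Call:
drive_tool:
  moves:
    - {"claw": -0.4, "dx": 0.05, "dy": 0.05, "dz": 0.7, "yaw": 0}
    - {"claw": -0.4, "dx": 0, "dy": 0.05, "dz": 0.7, "yaw": 0}
    - {"claw": -0.2, "dx": 0, "dy": 0.05, "dz": 0.4, "yaw": 0}
    - {"claw": -0.1, "dx": 0, "dy": 0, "dz": 0, "yaw": 0}

```text
time_s: 44.1
ee_pos: [582.9, 139.7, 48.9]
ee_rot: [-175.6, -1.5, 91.2]
force: [0.1, 0.7, 0.3]
gripper_width: 50.8
```

```bash
python3 -c "
from h import *
to(582.2,140.4,46,91.1)
"
```

```text
t 44.1 pos [582.9 139.7  48.9] rot [-175.6   -1.5   91.2] w 50.8 F [0.1 0.7 0.3]
units dx dy dz [ 0.03 -0.02  0.15] yaw 0.01
```

Call:
drive_tool:
  moves:
    - {"claw": 0.6, "dx": 0, "dy": 0, "dz": 0.12, "yaw": 0}
    - {"claw": 0.6, "dx": 0, "dy": 0, "dz": 0, "yaw": 0}
    - {"claw": 0.6, "dx": 0, "dy": 0, "dz": 0, "yaw": 0}
    - {"claw": 0.6, "dx": 0, "dy": 0, "dz": 0, "yaw": 0}
  grip_force: 15

```text
time_s: 44.6
ee_pos: [583.3, 139.9, 47.0]
ee_rot: [-175.7, -1.5, 91.2]
force: [0.6, -0.2, -1.0]
gripper_width: 39.2
```

Call:
drive_tool:
  moves:
    - {"claw": 0.6, "dx": 0, "dy": -0.03, "dz": -0.4, "yaw": 0}
    - {"claw": 0.6, "dx": 0, "dy": -0.05, "dz": -0.6, "yaw": 0}
    - {"claw": 0.6, "dx": 0, "dy": 0, "dz": 0, "yaw": 0}

```text
time_s: 44.98
ee_pos: [583.7, 139.5, 69.2]
ee_rot: [-175.8, -1.5, 91.2]
force: [-0.9, -0.0, -1.6]
gripper_width: 39.2
```

```bash
python3 -c "
from h import *
to(582.2,140.4,105,91.1)
"
```

```text
t 44.98 pos [583.7 139.5  69.2] rot [-175.8   -1.5   91.2] w 39.2 F [-0.9 -0.  -1.6]
units dx dy dz [ 0.1  -0.2  -1.78] yaw 0.01
```

Call:
drive_tool:
  moves:
    - {"claw": 0.6, "dx": 0, "dy": -0.08, "dz": -0.7, "yaw": 0}
    - {"claw": 0.6, "dx": 0, "dy": -0.05, "dz": -0.8, "yaw": 0}
    - {"claw": 0.6, "dx": 0, "dy": -0.05, "dz": -0.8, "yaw": 0}
    - {"claw": 0.6, "dx": 0, "dy": 0, "dz": -1, "yaw": 0}
    - {"claw": 0.6, "dx": 0, "dy": -0.5, "dz": -0.4, "yaw": 0}
  grip_force: 22

```text
time_s: 45.6
ee_pos: [575.8, 137.2, 149.7]
ee_rot: [-175.9, -1.5, 91.2]
force: [-0.3, -0.0, -0.8]
gripper_width: 39.1
```

Call:
drive_tool:
  moves:
    - {"claw": 0.6, "dx": -0.5, "dy": -0.7, "dz": -0.1, "yaw": 0}
    - {"claw": 0.6, "dx": -1, "dy": -0.8, "dz": 0, "yaw": 0}
    - {"claw": 0.6, "dx": -1, "dy": -0.8, "dz": 0, "yaw": 0}
    - {"claw": 0.6, "dx": -1, "dy": -0.8, "dz": 0, "yaw": 0}
    - {"claw": 0.6, "dx": -1, "dy": -0.8, "dz": 0, "yaw": 0}

```text
time_s: 46.22
ee_pos: [491.1, 41.4, 154.3]
ee_rot: [-175.6, -1.4, 91.4]
force: [0.2, 0.4, -0.6]
gripper_width: 39.3
```

Call:
drive_tool:
  moves:
    - {"claw": 0.6, "dx": -1, "dy": -0.4, "dz": -0.1, "yaw": 0}
    - {"claw": 0.6, "dx": -1, "dy": -0.4, "dz": 0, "yaw": 0}
    - {"claw": 0.6, "dx": -1, "dy": -0.4, "dz": -0.1, "yaw": 0}
    - {"claw": 0.6, "dx": -1, "dy": -0.3, "dz": 0, "yaw": 0}
    - {"claw": 0.6, "dx": -1, "dy": -0.3, "dz": 0, "yaw": 0}

```text
time_s: 46.85
ee_pos: [446.3, -64.1, 156.7]
ee_rot: [-175.0, -1.4, 91.3]
force: [-0.4, -0.3, -1.0]
gripper_width: 39.1
```

```bash
python3 bin.py;python3 -c "
from h import *
to(408,-301,130,91.1)
"
```

```text
binpx [429, 215, 61, 64, 2993]
[ 465.4 -240.2] [ 478.7 -404.7] [ 311.6 -416.2] [ 299.6 -252.4] [ 388.6372107  -327.87020635   60.        ]
t 46.95 pos [446.2 -64.7 156.7] rot [-175.    -1.4   91.2] w 39.3 F [-0.1 -0.4 -1.2]
units dx dy dz [-13.75  -1.3    0.62] yaw 0.03
t 46.95 pos [446.2 -64.7 156.7] rot [-175.    -1.4   91.2] w 39.3 F [-0.1 -0.4 -1.2]
units dx dy dz [-11.8   -2.06   1.23] yaw 0.01
```

View pics/sb.png

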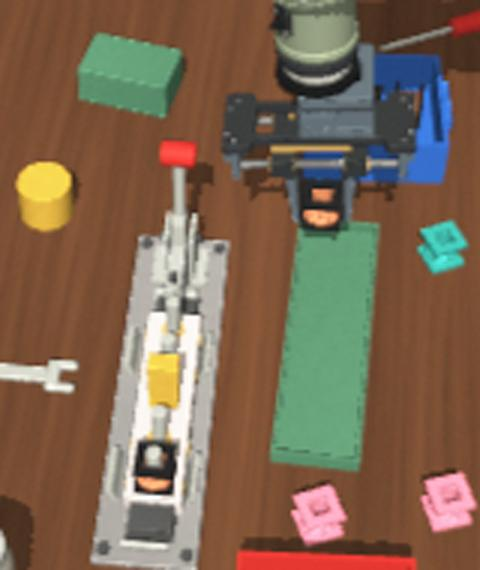

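Call:
drive_tool:
  moves:
    - {"claw": 0.6, "dx": -1, "dy": -0.2, "dz": -0.1, "yaw": 0}
    - {"claw": 0.6, "dx": -1, "dy": -0.2, "dz": -0.1, "yaw": 0}
    - {"claw": 0.6, "dx": -1, "dy": -0.2, "dz": -0.1, "yaw": 0}
    - {"claw": 0.6, "dx": -1, "dy": -0.2, "dz": 0, "yaw": 0}
    - {"claw": 0.6, "dx": -1, "dy": -0.2, "dz": 0, "yaw": 0}

```text
time_s: 47.58
ee_pos: [424.1, -164.1, 160.6]
ee_rot: [-174.7, -1.6, 91.3]
force: [-0.9, 0.4, -0.8]
gripper_width: 39.0
```

Call:
drive_tool:
  moves:
    - {"claw": 0.6, "dx": -1, "dy": -0.2, "dz": 0, "yaw": 0}
    - {"claw": 0.6, "dx": -1, "dy": -0.1, "dz": 0, "yaw": 0}
    - {"claw": 0.6, "dx": -1, "dy": -0.1, "dz": 0.2, "yaw": 0}
    - {"claw": 0.6, "dx": -1, "dy": 0, "dz": 0.4, "yaw": 0}
    - {"claw": 0.6, "dx": -1, "dy": 0, "dz": 0.5, "yaw": 0}

```text
time_s: 48.2
ee_pos: [413.5, -263.8, 134.8]
ee_rot: [-174.7, -1.8, 91.4]
force: [0.7, 0.8, -1.0]
gripper_width: 39.4
```

```bash
python3 -c "
from h import *
to(402,-298,58,91.1)
s=grab_frame('side'); crop(s,'s21',310,60,430,180,4)
"
```

```text
t 48.2 pos [ 413.5 -263.8  134.8] rot [-174.7   -1.8   91.4] w 39.4 F [ 0.7  0.8 -1. ]
units dx dy dz [-1.81 -0.26  3.83] yaw 0.03
```

View pics/s21.png

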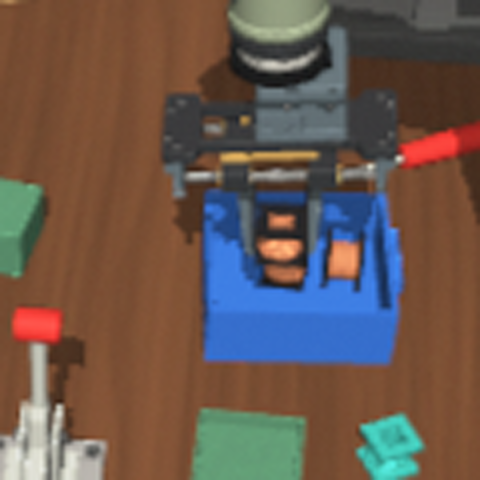

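```bash
python3 -c "
from h import *
s=grab_frame('side')
B=lambda p:(np.array(p)+.5)/4-.5+np.array([310,60])
print(onz(s,B((287,247)),30),onz(s,B((343,258)),30))
"
```

```text
[ 399.8878161  -372.57028516   30.        ] [ 350.16244184 -363.8678777    30.        ]
```

Call:
drive_tool:
  moves:
    - {"claw": 0.6, "dx": -1, "dy": -0.2, "dz": 0.3, "yaw": 0}
    - {"claw": 0.6, "dx": -0.8, "dy": 0, "dz": 0.8, "yaw": 0}
    - {"claw": 0.6, "dx": 0, "dy": 0, "dz": 0.9, "yaw": 0}
    - {"claw": 0.6, "dx": 0, "dy": 0.1, "dz": 0.9, "yaw": 0}
    - {"claw": 0.6, "dx": 0, "dy": 0, "dz": 0.6, "yaw": 0}

```text
time_s: 48.92
ee_pos: [405.1, -298.7, 58.9]
ee_rot: [-174.5, -2.0, 91.2]
force: [0.5, 0.3, 0.0]
gripper_width: 38.9
```

```bash
python3 -c "
from h import *
to(402,-299,55,91.1)
"
```

```text
t 48.92 pos [ 405.1 -298.7   58.9] rot [-174.5   -2.    91.2] w 38.9 F [0.5 0.3 0. ]
units dx dy dz [-0.02 -0.14  0.21] yaw 0.01
```

Call:
drive_tool:
  moves:
    - {"claw": -0.2, "dx": 0, "dy": 0, "dz": 0.1, "yaw": 0}
    - {"claw": -0.2, "dx": 0, "dy": 0, "dz": 0, "yaw": 0}
    - {"claw": -0.2, "dx": 0, "dy": 0, "dz": -0.8, "yaw": 0}
    - {"claw": -0.3, "dx": 0, "dy": 0, "dz": -1, "yaw": 0}
    - {"claw": -0.4, "dx": 0, "dy": 0, "dz": -1, "yaw": 0}

```text
time_s: 49.55
ee_pos: [410.3, -299.8, 113.7]
ee_rot: [-174.5, -2.0, 91.2]
force: [-0.1, 0.3, 0.1]
gripper_width: 63.7
```

Call:
drive_tool:
  moves:
    - {"claw": -0.4, "dx": 0.6, "dy": 0.2, "dz": -1, "yaw": 0}
    - {"claw": -0.4, "dx": 1, "dy": 0.2, "dz": -1, "yaw": 0}
    - {"claw": -0.4, "dx": 1, "dy": 0.2, "dz": -1, "yaw": 0}
    - {"claw": -0.4, "dx": 1, "dy": 0.2, "dz": -1, "yaw": 0}
    - {"claw": -0.4, "dx": 1, "dy": 0.2, "dz": -1, "yaw": 0}

```text
time_s: 50.18
ee_pos: [439.9, -209.8, 222.1]
ee_rot: [-174.9, -1.8, 91.1]
force: [1.3, -0.1, -0.1]
gripper_width: 64.1
```

```bash
python3 -c "
from h import *
to(581.3,186.3,130,91.1)
s=grab_frame('side'); crop(s,'s22',310,60,430,180,4)
"
```

```text
t 50.17 pos [ 439.9 -209.8  222.1] rot [-174.9   -1.8   91.1] w 64.1 F [ 1.3 -0.1 -0.1]
units dx dy dz [19.52  7.88  4.53] yaw -0.0
```

View pics/s22.png

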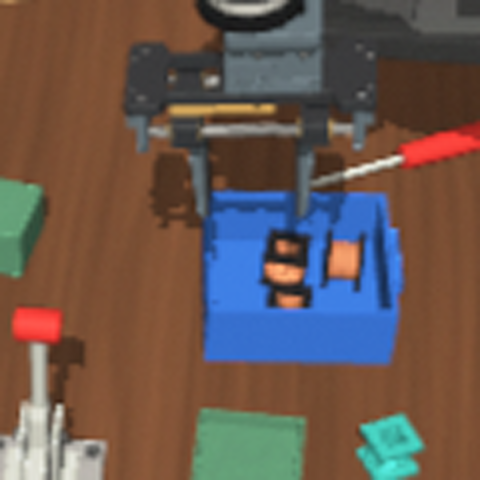

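Call:
drive_tool:
  moves:
    - {"claw": -0.4, "dx": 1, "dy": 0.2, "dz": -1, "yaw": 0}
    - {"claw": -0.4, "dx": 1, "dy": 0.2, "dz": -1, "yaw": 0}
    - {"claw": -0.4, "dx": 1, "dy": 0.2, "dz": -1, "yaw": 0}
    - {"claw": -0.4, "dx": 1, "dy": 0.2, "dz": -1, "yaw": 0}
    - {"claw": -0.4, "dx": 1, "dy": 0.2, "dz": -1, "yaw": 0}

```text
time_s: 50.85
ee_pos: [467.9, -109.3, 330.1]
ee_rot: [-175.5, -1.6, 91.1]
force: [-0.0, -0.5, -0.3]
gripper_width: 63.8
```

Call:
drive_tool:
  moves:
    - {"claw": -0.4, "dx": 1, "dy": 0.2, "dz": 0, "yaw": 0}
    - {"claw": -0.4, "dx": 1, "dy": 0.2, "dz": 0, "yaw": 0}
    - {"claw": -0.4, "dx": 1, "dy": 0.2, "dz": 0, "yaw": 0}
    - {"claw": -0.4, "dx": 1, "dy": 0.2, "dz": 0, "yaw": 0}
    - {"claw": -0.4, "dx": 1, "dy": 0.2, "dz": 0, "yaw": 0}

```text
time_s: 51.48
ee_pos: [487.2, -7.4, 334.7]
ee_rot: [-176.0, -1.4, 91.2]
force: [0.4, -0.1, -0.8]
gripper_width: 64.0
```

Call:
drive_tool:
  moves:
    - {"claw": -0.4, "dx": 1, "dy": 0.5, "dz": 1, "yaw": 0}
    - {"claw": -0.4, "dx": 1, "dy": 0.5, "dz": 1, "yaw": 0}
    - {"claw": -0.4, "dx": 1, "dy": 0.5, "dz": 1, "yaw": 0}
    - {"claw": -0.4, "dx": 1, "dy": 0.5, "dz": 1, "yaw": 0}
    - {"claw": -0.4, "dx": 1, "dy": 0.5, "dz": 1, "yaw": 0}

```text
time_s: 52.1
ee_pos: [531.2, 97.8, 234.8]
ee_rot: [-176.6, -1.3, 91.2]
force: [0.2, -0.9, 0.3]
gripper_width: 64.2
```

```bash
python3 -c "
from h import *
to(581.3,186.3,130,91.1)
"
```

```text
t 52.1 pos [531.2  97.8 234.8] rot [-176.6   -1.3   91.2] w 64.2 F [ 0.2 -0.9  0.3]
units dx dy dz [4.25 2.91 5.18] yaw 0.01
```

Call:
drive_tool:
  moves:
    - {"claw": -0.4, "dx": 1, "dy": 0.7, "dz": 0.5, "yaw": 0}
    - {"claw": -0.4, "dx": 1, "dy": 0.7, "dz": 0.8, "yaw": 0}
    - {"claw": -0.4, "dx": 1, "dy": 0.6, "dz": 1, "yaw": 0}
    - {"claw": -0.4, "dx": 0.6, "dy": 0.3, "dz": 1, "yaw": 0}
    - {"claw": -0.4, "dx": 0.2, "dy": 0.1, "dz": 0.8, "yaw": 0}

```text
time_s: 52.72
ee_pos: [577.9, 182.0, 148.7]
ee_rot: [-176.9, -1.4, 91.3]
force: [0.1, -1.1, 0.1]
gripper_width: 64.1
```

```bash
python3 -c "
from h import *
to(581.3,186.3,80,91.1)
"
```

```text
t 52.73 pos [577.9 182.  148.7] rot [-176.9   -1.4   91.3] w 64.1 F [ 0.1 -1.1  0.1]
units dx dy dz [0.13 0.36 3.42] yaw 0.02
```

Call:
drive_tool:
  moves:
    - {"claw": -0.4, "dx": 0.1, "dy": 0.2, "dz": 0.8, "yaw": 0}
    - {"claw": -0.4, "dx": 0, "dy": 0.1, "dz": 1, "yaw": 0}
    - {"claw": -0.4, "dx": 0, "dy": 0, "dz": 1, "yaw": 0}
    - {"claw": -0.4, "dx": 0, "dy": 0, "dz": 0.5, "yaw": 0}
    - {"claw": -0.4, "dx": 0, "dy": 0, "dz": 0, "yaw": 0}

```text
time_s: 53.35
ee_pos: [581.1, 184.9, 78.2]
ee_rot: [-176.9, -1.3, 91.2]
force: [0.3, -0.5, 1.0]
gripper_width: 64.0
```

```bash
python3 -c "
from h import *
to(581.3,186.3,46,91.1)
"
```

```text
t 53.35 pos [581.1 184.9  78.2] rot [-176.9   -1.3   91.2] w 64.0 F [ 0.3 -0.5  1. ]
units dx dy dz [0.03 0.1  1.61] yaw 0.01
```

Call:
drive_tool:
  moves:
    - {"claw": -0.4, "dx": 0, "dy": 0.05, "dz": 0.7, "yaw": 0}
    - {"claw": -0.3, "dx": 0, "dy": 0.05, "dz": 0.6, "yaw": 0}
    - {"claw": -0.2, "dx": 0, "dy": 0, "dz": 0.2, "yaw": 0}
    - {"claw": -0.1, "dx": 0, "dy": 0, "dz": 0, "yaw": 0}

```text
time_s: 53.85
ee_pos: [582.7, 185.6, 47.4]
ee_rot: [-177.1, -1.3, 91.2]
force: [0.2, -0.6, 0.1]
gripper_width: 50.4
```

```bash
python3 -c "
from h import *
to(581.3,186.3,46,91.1)
s=grab_frame('side'); crop(s,'s23',270,170,350,270,6)
"
```

```text
t 53.85 pos [582.7 185.6  47.4] rot [-177.1   -1.3   91.2] w 50.4 F [ 0.2 -0.6  0.1]
units dx dy dz [ 0.03 -0.06  0.08] yaw 0.01
```

View pics/s23.png

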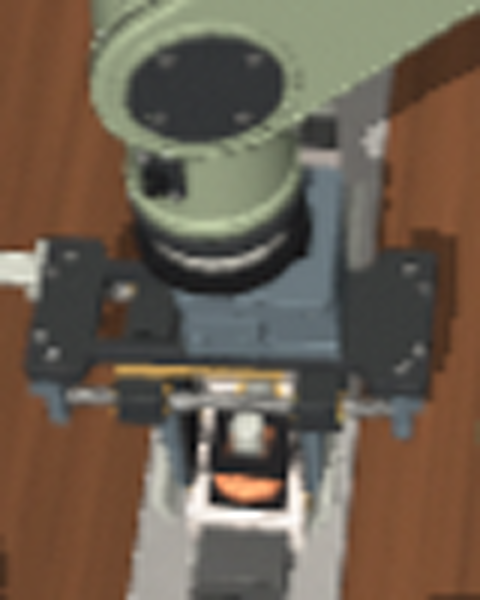

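Call:
drive_tool:
  moves:
    - {"claw": 0.6, "dx": 0, "dy": 0, "dz": 0.05, "yaw": 0}
    - {"claw": 0.6, "dx": 0, "dy": 0, "dz": 0, "yaw": 0}
    - {"claw": 0.6, "dx": 0, "dy": 0, "dz": 0, "yaw": 0}
    - {"claw": 0.6, "dx": 0, "dy": 0, "dz": 0, "yaw": 0}
  grip_force: 15

```text
time_s: 54.4
ee_pos: [583.2, 185.9, 47.4]
ee_rot: [-177.2, -1.4, 91.2]
force: [-0.5, 1.0, -0.5]
gripper_width: 38.8
```

Call:
drive_tool:
  moves:
    - {"claw": 0.6, "dx": 0, "dy": -0.03, "dz": -0.4, "yaw": 0}
    - {"claw": 0.6, "dx": 0, "dy": -0.05, "dz": -0.6, "yaw": 0}
    - {"claw": 0.6, "dx": 0, "dy": 0, "dz": 0, "yaw": 0}

```text
time_s: 54.78
ee_pos: [583.0, 185.4, 69.3]
ee_rot: [-177.2, -1.4, 91.2]
force: [-0.9, -0.7, -0.5]
gripper_width: 39.0
```

```bash
python3 -c "
from h import *
to(581.3,186.3,105,91.1)
"
```

```text
t 54.77 pos [583.  185.4  69.3] rot [-177.2   -1.4   91.2] w 39.0 F [-0.9 -0.7 -0.5]
units dx dy dz [ 0.09 -0.17 -1.77] yaw 0.01
```

Lifting, then a high travel path over to the bin.

Call:
drive_tool:
  moves:
    - {"claw": 0.6, "dx": 0, "dy": -0.05, "dz": -0.7, "yaw": 0}
    - {"claw": 0.6, "dx": 0, "dy": -0.05, "dz": -0.8, "yaw": 0}
    - {"claw": 0.6, "dx": 0, "dy": 0, "dz": -1, "yaw": 0}
    - {"claw": 0.6, "dx": 0, "dy": -0.2, "dz": -1, "yaw": 0}
    - {"claw": 0.6, "dx": -0.4, "dy": -0.5, "dz": -1, "yaw": 0}
  grip_force: 22

```text
time_s: 55.4
ee_pos: [571.0, 174.8, 165.2]
ee_rot: [-177.2, -1.4, 91.2]
force: [-0.8, 0.2, -1.5]
gripper_width: 39.0
```

Call:
drive_tool:
  moves:
    - {"claw": 0.6, "dx": -1, "dy": -0.6, "dz": -1, "yaw": 0}
    - {"claw": 0.6, "dx": -1, "dy": -0.6, "dz": -1, "yaw": 0}
    - {"claw": 0.6, "dx": -1, "dy": -0.6, "dz": -1, "yaw": 0}
    - {"claw": 0.6, "dx": -1, "dy": -0.6, "dz": -1, "yaw": 0}
    - {"claw": 0.6, "dx": -1, "dy": -0.6, "dz": -0.5, "yaw": 0}

```text
time_s: 56.02
ee_pos: [513.4, 66.7, 264.2]
ee_rot: [-177.4, -1.3, 91.3]
force: [-0.1, 0.0, 0.1]
gripper_width: 38.6
```

Call:
drive_tool:
  moves:
    - {"claw": 0.6, "dx": -1, "dy": -0.4, "dz": 0, "yaw": 0}
    - {"claw": 0.6, "dx": -1, "dy": -0.4, "dz": 0, "yaw": 0}
    - {"claw": 0.6, "dx": -1, "dy": -0.4, "dz": 0, "yaw": 0}
    - {"claw": 0.6, "dx": -1, "dy": -0.4, "dz": 0, "yaw": 0}
    - {"claw": 0.6, "dx": -1, "dy": -0.4, "dz": 0, "yaw": 0}

```text
time_s: 56.65
ee_pos: [470.0, -40.0, 265.9]
ee_rot: [-177.5, -1.3, 91.3]
force: [0.4, -0.9, -1.2]
gripper_width: 38.6
```

Call:
drive_tool:
  moves:
    - {"claw": 0.6, "dx": -1, "dy": -0.4, "dz": 0, "yaw": 0}
    - {"claw": 0.6, "dx": -1, "dy": -0.4, "dz": 0, "yaw": 0}
    - {"claw": 0.6, "dx": -1, "dy": -0.4, "dz": 0, "yaw": 0}
    - {"claw": 0.6, "dx": -1, "dy": -0.4, "dz": 0, "yaw": 0}
    - {"claw": 0.6, "dx": -1, "dy": -0.4, "dz": 0.2, "yaw": 0}

```text
time_s: 57.28
ee_pos: [425.6, -145.6, 262.1]
ee_rot: [-177.3, -1.3, 91.2]
force: [0.9, -1.1, -0.6]
gripper_width: 38.4
```

```bash
python3 bin.py; python3 -c "
from h import *
to(355,-310,130,91.1)
"
```

```text
binpx [434, 256, 29, 23, 437]
[ 367.6 -262.4] [ 365.6 -340.7] [ 305.2 -338.7] [ 307.3 -260.5] [ 336.4102632  -300.47393626   60.        ]
t 57.38 pos [ 424.9 -146.1  261.6] rot [-177.2   -1.3   91.1] w 38.6 F [ 0.  -0.1 -0.8]
units dx dy dz [-9.83  0.1   5.86] yaw 0.01
t 57.38 pos [ 424.9 -146.1  261.6] rot [-177.2   -1.3   91.1] w 38.6 F [ 0.  -0.1 -0.8]
units dx dy dz [-8.28 -3.34  6.57] yaw -0.0
```

View pics/tb.png

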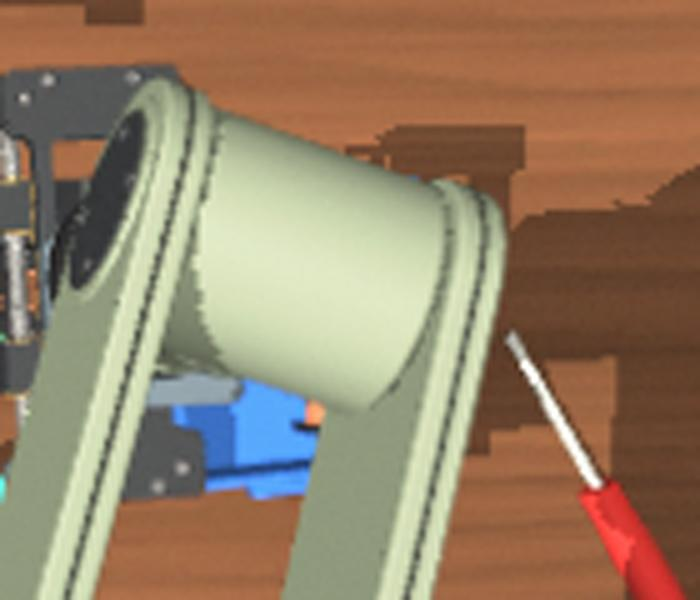

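View pics/sb.png

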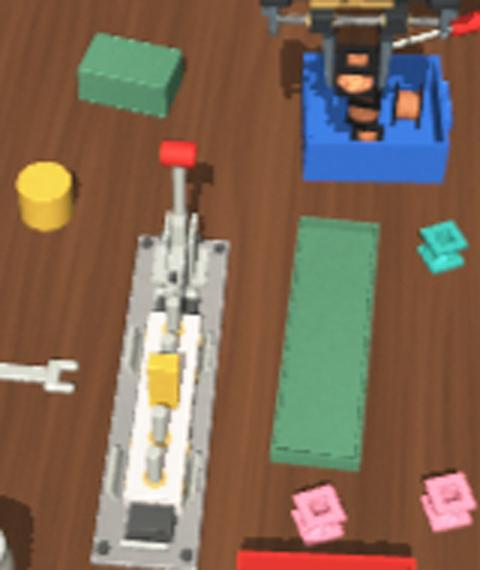

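Call:
drive_tool:
  moves:
    - {"claw": 0.6, "dx": -1, "dy": -0.5, "dz": 0.2, "yaw": 0}
    - {"claw": 0.6, "dx": -1, "dy": -0.5, "dz": 0.3, "yaw": 0}
    - {"claw": 0.6, "dx": -1, "dy": -0.5, "dz": 0.5, "yaw": 0}
    - {"claw": 0.6, "dx": -1, "dy": -0.4, "dz": 0.8, "yaw": 0}
    - {"claw": 0.6, "dx": -1, "dy": -0.3, "dz": 1, "yaw": 0}

```text
time_s: 58.0
ee_pos: [378.9, -245.7, 206.4]
ee_rot: [-177.5, -1.3, 91.2]
force: [0.8, -0.5, 0.2]
gripper_width: 38.4
```

```bash
python3 -c "
from h import *
to(368,-302,62,91.1)
"
```

```text
t 58.0 pos [ 378.9 -245.7  206.4] rot [-177.5   -1.3   91.2] w 38.4 F [ 0.8 -0.5  0.2]
units dx dy dz [-2.97 -0.29  7.17] yaw 0.01
```

Call:
drive_tool:
  moves:
    - {"claw": 0.6, "dx": -1, "dy": -0.2, "dz": 0.8, "yaw": 0}
    - {"claw": 0.6, "dx": -1, "dy": -0.1, "dz": 0.8, "yaw": 0}
    - {"claw": 0.6, "dx": -0.8, "dy": 0, "dz": 1, "yaw": 0}
    - {"claw": 0.6, "dx": -0.2, "dy": 0, "dz": 1, "yaw": 0}
    - {"claw": 0.6, "dx": 0, "dy": 0, "dz": 1, "yaw": 0}

```text
time_s: 58.62
ee_pos: [370.0, -306.3, 110.4]
ee_rot: [-177.6, -1.3, 91.1]
force: [-0.5, -0.5, -0.9]
gripper_width: 38.5
```

```bash
python3 -c "
from h import *
to(368,-302,62,91.1)
s=grab_frame('side'); crop(s,'s24',310,60,430,180,4)
"
```

```text
t 58.62 pos [ 370.  -306.3  110.4] rot [-177.6   -1.3   91.1] w 38.5 F [-0.5 -0.5 -0.9]
units dx dy dz [0.16 0.01 2.43] yaw 0.0
```

View pics/s24.png

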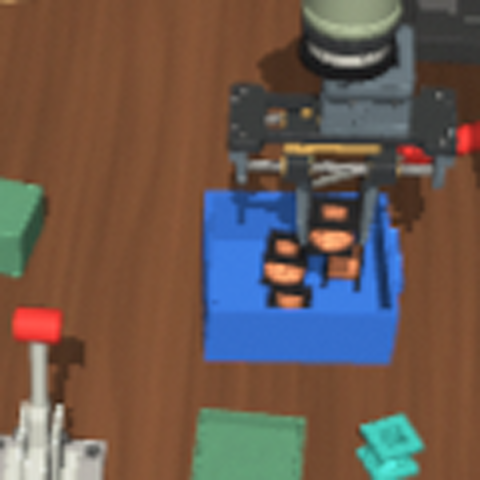

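Call:
drive_tool:
  moves:
    - {"claw": 0.6, "dx": 0.1, "dy": 0, "dz": 0.8, "yaw": 0}
    - {"claw": 0.6, "dx": 0.1, "dy": 0, "dz": 0.8, "yaw": 0}
    - {"claw": 0.6, "dx": 0, "dy": 0, "dz": 0.5, "yaw": 0}
    - {"claw": 0.6, "dx": 0, "dy": 0, "dz": 0.1, "yaw": 0}

```text
time_s: 59.18
ee_pos: [367.2, -300.2, 63.3]
ee_rot: [-177.4, -1.6, 91.1]
force: [0.3, 0.2, 0.1]
gripper_width: 38.5
```

Call:
drive_tool:
  moves:
    - {"claw": 0, "dx": 0, "dy": 0, "dz": 0, "yaw": 0}
    - {"claw": -0.1, "dx": 0, "dy": 0, "dz": 0, "yaw": 0}
    - {"claw": -0.1, "dx": 0, "dy": 0, "dz": -0.5, "yaw": 0}
    - {"claw": -0.2, "dx": 0, "dy": 0, "dz": -1, "yaw": 0}
    - {"claw": -0.4, "dx": 0, "dy": 0, "dz": -1, "yaw": 0}

```text
time_s: 59.8
ee_pos: [370.1, -302.1, 116.7]
ee_rot: [-177.5, -1.5, 91.1]
force: [0.2, -0.2, -0.1]
gripper_width: 61.9
```

Call:
drive_tool:
  moves:
    - {"claw": -0.4, "dx": 0, "dy": 0.3, "dz": -1, "yaw": 0}
    - {"claw": -0.4, "dx": 0.4, "dy": 0.6, "dz": -1, "yaw": 0}
    - {"claw": -0.4, "dx": 0.5, "dy": 1, "dz": -1, "yaw": 0}
    - {"claw": -0.4, "dx": 0.5, "dy": 1, "dz": -1, "yaw": 0}
    - {"claw": -0.4, "dx": 0.5, "dy": 1, "dz": -1, "yaw": 0}

```text
time_s: 60.42
ee_pos: [453.6, -265.3, 223.9]
ee_rot: [-177.9, -1.2, 91.0]
force: [0.7, -0.3, -0.0]
gripper_width: 64.1
```

```bash
python3 bin.py; python3 -c "
from h import *
to(590,-101,230,91.1)
"
```

```text
binpx [425, 219, 29, 60, 941]
[ 465.3 -240. ] [ 471.6 -311.8] [ 311.6 -324.5] [ 305.8 -253. ] [ 388.41348183 -282.17755352   60.        ]
t 60.52 pos [ 455.8 -265.7  225.1] rot [-178.2   -1.    91.1] w 64.0 F [0.8 0.2 0.1]
units dx dy dz [-3.76 -1.48  4.23] yaw 0.01
t 60.52 pos [ 455.8 -265.7  225.1] rot [-178.2   -1.    91.1] w 64.0 F [0.8 0.2 0.1]
units dx dy dz [ 8.1   6.86 -0.31] yaw 0.0
```

View pics/sb.png

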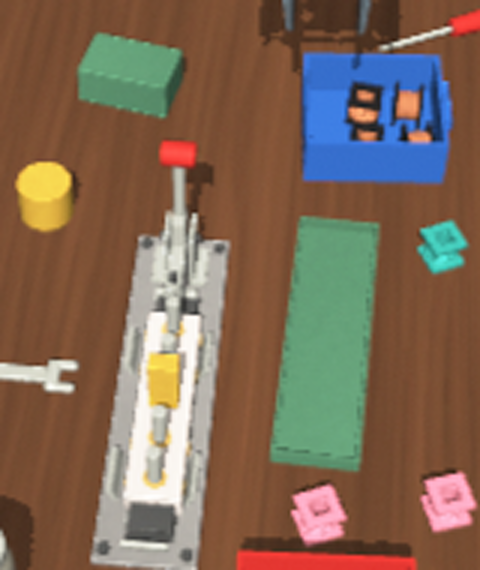

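All four coils are in the bin and the block is bare, seated and clamped. Next I'll open the clamp.

Call:
drive_tool:
  moves:
    - {"claw": -0.4, "dx": 1, "dy": 0.9, "dz": -0.1, "yaw": 0}
    - {"claw": -0.4, "dx": 1, "dy": 0.9, "dz": -0.1, "yaw": 0}
    - {"claw": -0.4, "dx": 1, "dy": 0.9, "dz": 0, "yaw": 0}
    - {"claw": -0.4, "dx": 1, "dy": 0.9, "dz": 0, "yaw": 0}
    - {"claw": -0.4, "dx": 1, "dy": 0.9, "dz": 0, "yaw": 0}

```text
time_s: 61.15
ee_pos: [540.8, -164.2, 227.4]
ee_rot: [-178.0, -0.9, 90.9]
force: [1.0, 0.5, -1.0]
gripper_width: 63.7
```

Call:
drive_tool:
  moves:
    - {"claw": -0.4, "dx": 1, "dy": 0.8, "dz": 0, "yaw": 0}
    - {"claw": -0.4, "dx": 0.9, "dy": 0.5, "dz": 0, "yaw": 0}
    - {"claw": -0.4, "dx": 0.4, "dy": 0.2, "dz": 0, "yaw": 0}
    - {"claw": -0.4, "dx": 0, "dy": 0, "dz": 0, "yaw": 0}

```text
time_s: 61.65
ee_pos: [568.6, -116.6, 225.9]
ee_rot: [-177.7, -0.9, 90.9]
force: [-0.1, -0.6, 0.6]
gripper_width: 63.8
```

```bash
python3 -c "
from h import *
to(591,-101,168,91.1)
"
```

```text
t 61.65 pos [ 568.6 -116.6  225.9] rot [-177.7   -0.9   90.9] w 63.8 F [-0.1 -0.6  0.6]
units dx dy dz [0.72 1.25 2.86] yaw -0.02
```

Call:
drive_tool:
  moves:
    - {"claw": -0.4, "dx": 0.4, "dy": 0.6, "dz": 0, "yaw": 0}
    - {"claw": -0.4, "dx": 0.3, "dy": 0.5, "dz": 0, "yaw": 0}
    - {"claw": -0.4, "dx": 0, "dy": 0, "dz": 0, "yaw": 0}

```text
time_s: 62.02
ee_pos: [591.4, -102.6, 225.4]
ee_rot: [-177.7, -0.9, 90.9]
force: [-0.4, -0.5, -0.5]
gripper_width: 63.9
```

```bash
python3 -c "
from h import *
to(591,-101,168,91.1)
s=grab_frame('side'); crop(s,'s25',270,80,390,200,5)
t=grab_frame('top'); crop(t,'t25',230,140,420,220,4)
"
```

```text
t 62.02 pos [ 591.4 -102.6  225.4] rot [-177.7   -0.9   90.9] w 63.9 F [-0.4 -0.5 -0.5]
units dx dy dz [0.04 0.09 2.87] yaw -0.03
```

View pics/s25.png

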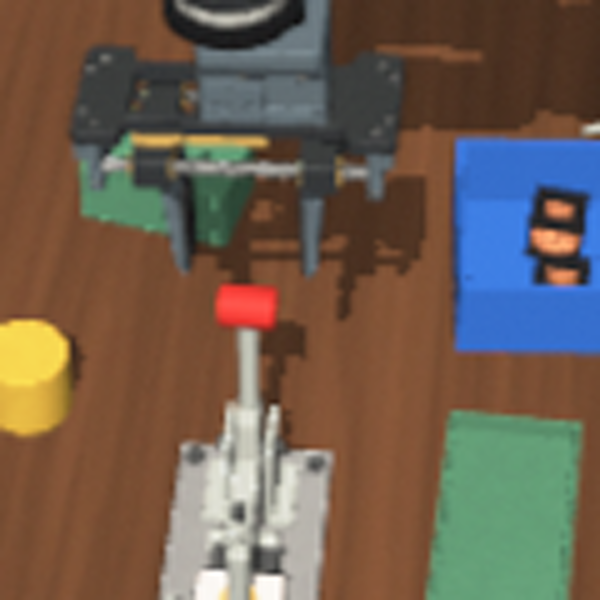

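View pics/t25.png

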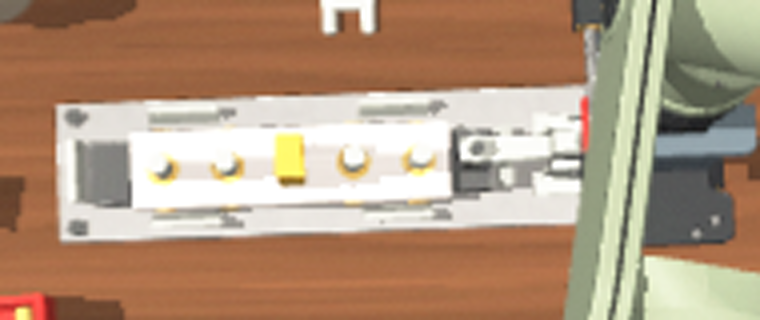

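Call:
drive_tool:
  moves:
    - {"claw": -0.4, "dx": 0, "dy": 0.05, "dz": 0.7, "yaw": 0}
    - {"claw": -0.4, "dx": 0, "dy": 0.05, "dz": 0.8, "yaw": 0}
    - {"claw": -0.4, "dx": 0, "dy": 0, "dz": 0.8, "yaw": 0}
    - {"claw": -0.4, "dx": 0, "dy": 0, "dz": 0.3, "yaw": 0}
    - {"claw": -0.3, "dx": 0, "dy": 0, "dz": 0, "yaw": 0}
  grip_force: 30

```text
time_s: 62.75
ee_pos: [588.7, -102.6, 168.2]
ee_rot: [-177.5, -0.9, 90.8]
force: [-0.3, 0.2, -0.3]
gripper_width: 59.6
```

```bash
python3 -c "
from h import *
to(591,-101,167,91.1)
s=grab_frame('side'); crop(s,'s26',270,80,390,200,5)
"
```

```text
t 62.75 pos [ 588.7 -102.6  168.2] rot [-177.5   -0.9   90.8] w 59.6 F [-0.3  0.2 -0.3]
units dx dy dz [0.08 0.12 0.05] yaw -0.04
```

View pics/s26.png

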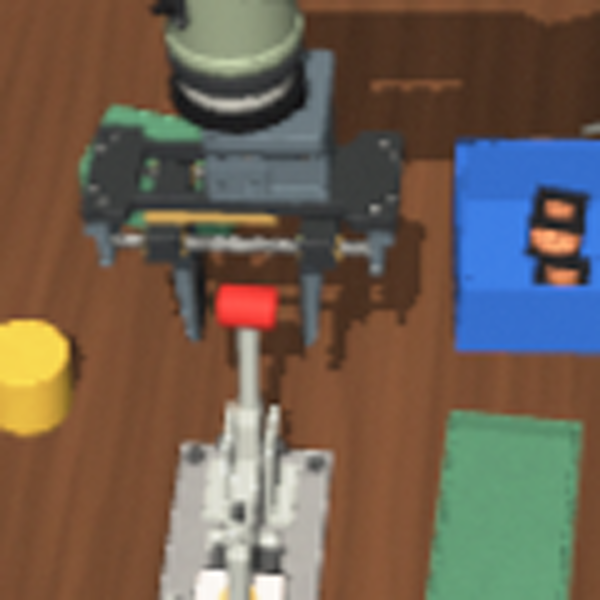

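Well aligned. I'll close on the grip.

Call:
drive_tool:
  moves:
    - {"claw": 0.5, "dx": 0.05, "dy": 0.1, "dz": 0.05, "yaw": 0}
    - {"claw": 0.5, "dx": 0, "dy": 0, "dz": 0, "yaw": 0}
    - {"claw": 0.5, "dx": 0, "dy": 0, "dz": 0, "yaw": 0}
    - {"claw": 0.5, "dx": 0, "dy": 0, "dz": 0, "yaw": 0}
  grip_force: 35

```text
time_s: 63.3
ee_pos: [591.8, -101.7, 168.6]
ee_rot: [-177.7, -0.8, 90.8]
force: [-1.4, -1.3, -1.0]
gripper_width: 34.1
```

```bash
python3 -c "
from h import *
st=telemetry.state();p=st['ee_pos'];to(*p,st=st)
c=np.array([p[1],p[2]-125]); prev=0.
for a in np.linspace(0,1.3,9)[1:]: print(round(a,2),np.round([c[0]-125*np.sin(a),c[1]+125*np.cos(a)],1), 'dy/20',round(125*(np.sin(prev)-np.sin(a))/20,2),'dz/20',round(125*(np.cos(a)-np.cos(prev))/20,2)); prev=a
"
```

```text
t 63.3 pos [ 591.8 -101.7  168.6] rot [-177.7   -0.8   90.8] w 34.1 F [-1.4 -1.3 -1. ]
units dx dy dz [0. 0. 0.] yaw None
0.16 [-121.9  167. ] dy/20 -1.01 dz/20 -0.08
0.32 [-141.6  162.1] dy/20 -0.98 dz/20 -0.24
0.49 [-160.2  154.1] dy/20 -0.93 dz/20 -0.4
0.65 [-177.3  143.1] dy/20 -0.85 dz/20 -0.55
0.81 [-192.4  129.6] dy/20 -0.76 dz/20 -0.68
0.98 [-205.1  113.8] dy/20 -0.64 dz/20 -0.79
1.14 [-215.1   96.1] dy/20 -0.5 dz/20 -0.88
1.3 [-222.1   77.1] dy/20 -0.35 dz/20 -0.95
```

Call:
drive_tool:
  moves:
    - {"claw": 0.5, "dx": -0.6, "dy": 0, "dz": 0.03, "yaw": 0}
    - {"claw": 0.5, "dx": -0.8, "dy": 0, "dz": 0.15, "yaw": 0}
    - {"claw": 0.5, "dx": -0.9, "dy": 0, "dz": 0.3, "yaw": 0}

```text
time_s: 63.68
ee_pos: [592.5, -139.1, 162.6]
ee_rot: [-177.9, -1.8, 90.9]
force: [-4.5, 5.2, 9.4]
gripper_width: 33.9
```

```bash
sed -i 's/c=np.array.*/c=np.array([-101.7,43.6])/' arc.py; python3 arc.py
```

```text
angle 0.304 r 124.7
t 63.67 pos [ 592.5 -139.1  162.6] rot [-177.9   -1.8   90.9] w 33.9 F [-4.5  5.2  9.4]
units dx dy dz [0. 0. 0.] yaw None
```

Call:
drive_tool:
  moves:
    - {"claw": 0.5, "dx": -0.9, "dy": 0, "dz": 0.4, "yaw": 0}
    - {"claw": 0.5, "dx": -0.9, "dy": 0, "dz": 0.5, "yaw": 0}
    - {"claw": 0.5, "dx": -0.8, "dy": 0, "dz": 0.65, "yaw": 0}

```text
time_s: 64.05
ee_pos: [593.5, -189.3, 134.4]
ee_rot: [-178.3, -2.1, 90.9]
force: [-0.8, -0.4, 3.1]
gripper_width: 34.1
```

```bash
python3 arc.py
```

```text
angle 0.767 r 126.2
t 64.05 pos [ 593.5 -189.3  134.4] rot [-178.3   -2.1   90.9] w 34.1 F [-0.8 -0.4  3.1]
units dx dy dz [0. 0. 0.] yaw None
```

Call:
drive_tool:
  moves:
    - {"claw": 0.5, "dx": -0.65, "dy": 0, "dz": 0.75, "yaw": 0}
    - {"claw": 0.5, "dx": -0.55, "dy": 0, "dz": 0.85, "yaw": 0}
    - {"claw": 0.5, "dx": -0.3, "dy": 0, "dz": 0.8, "yaw": 0}

```text
time_s: 64.42
ee_pos: [594.2, -223.5, 82.6]
ee_rot: [-178.6, -1.7, 90.9]
force: [1.8, -4.8, -1.0]
gripper_width: 34.0
```

```bash
python3 arc.py
```

```text
angle 1.261 r 127.9
t 64.42 pos [ 594.2 -223.5   82.6] rot [-178.6   -1.7   90.9] w 34.0 F [ 1.8 -4.8 -1. ]
units dx dy dz [0. 0. 0.] yaw None
```

Fully back. I'll release and rise.

Call:
drive_tool:
  moves:
    - {"claw": 0.5, "dx": 0, "dy": 0, "dz": 0.2, "yaw": 0}
    - {"claw": -0.4, "dx": 0, "dy": 0, "dz": 0, "yaw": 0}
    - {"claw": -0.4, "dx": 0, "dy": 0, "dz": 0, "yaw": 0}
    - {"claw": -0.4, "dx": 0, "dy": 0, "dz": 0, "yaw": 0}
    - {"claw": -0.4, "dx": 0, "dy": 0, "dz": -0.5, "yaw": 0}

```text
time_s: 65.05
ee_pos: [592.1, -223.9, 81.7]
ee_rot: [-178.1, -1.9, 90.9]
force: [0.3, -0.7, 1.0]
gripper_width: 63.5
```

Call:
drive_tool:
  moves:
    - {"claw": -0.4, "dx": 0, "dy": 0, "dz": -1, "yaw": 0}
    - {"claw": -0.4, "dx": 0, "dy": 0, "dz": -1, "yaw": 0}
    - {"claw": -0.4, "dx": 0, "dy": 0, "dz": -1, "yaw": 0}
    - {"claw": -0.4, "dx": 0, "dy": 0, "dz": -1, "yaw": 0}
    - {"claw": -0.4, "dx": 0, "dy": 0, "dz": -1, "yaw": 0}

```text
time_s: 65.68
ee_pos: [595.9, -226.0, 188.7]
ee_rot: [-178.3, -1.8, 90.9]
force: [-0.6, -0.2, -0.1]
gripper_width: 63.8
```

```bash
python3 -c "
from h import *
to(583,96.6,180,91.1)
s=grab_frame('side'); crop(s,'s27',260,80,420,280,3)
c,st,r,_=blob(mask(s,(0,120,100),(10,255,255),(300,100,345,200)));print(c,st)
for a in (1.0,1.2,1.3): print(a,proj(s,[593,-101-125*np.sin(a),60+125*np.cos(a)]))
"
```

```text
t 65.67 pos [ 595.9 -226.   188.7] rot [-178.3   -1.8   90.9] w 63.8 F [-0.6 -0.2 -0.1]
units dx dy dz [16.11 -0.35  0.97] yaw -0.02
[322.76923077 133.88461538] [317 130  13  10 104]
1.0 [[321.99749768 130.25538183]]
1.2 [[322.41665234 132.74142354]]
1.3 [[322.56444039 134.48536915]]
```

View pics/s27.png

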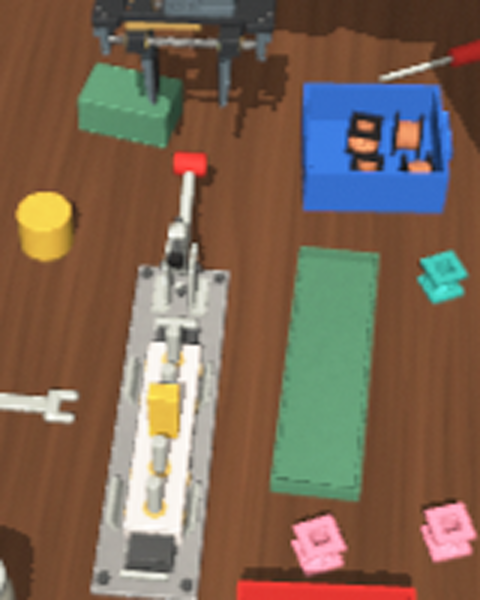

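Clamp open (~1.3 rad), block still in the nest. Now I'll fetch the block.

Call:
drive_tool:
  moves:
    - {"claw": -0.4, "dx": 1, "dy": 0, "dz": 0, "yaw": 0}
    - {"claw": -0.4, "dx": 1, "dy": 0, "dz": 0, "yaw": 0}
    - {"claw": -0.4, "dx": 1, "dy": 0, "dz": 0, "yaw": 0}
    - {"claw": -0.4, "dx": 1, "dy": 0, "dz": 0, "yaw": 0}
    - {"claw": -0.4, "dx": 1, "dy": 0, "dz": 0, "yaw": 0}

```text
time_s: 66.35
ee_pos: [594.4, -118.7, 194.0]
ee_rot: [-178.4, -1.8, 91.0]
force: [-0.1, 0.1, -0.3]
gripper_width: 63.6
```

Call:
drive_tool:
  moves:
    - {"claw": -0.4, "dx": 1, "dy": 0, "dz": 0, "yaw": 0}
    - {"claw": -0.4, "dx": 1, "dy": 0, "dz": 0, "yaw": 0}
    - {"claw": -0.4, "dx": 1, "dy": 0, "dz": 0, "yaw": 0}
    - {"claw": -0.4, "dx": 1, "dy": 0, "dz": 0, "yaw": 0}
    - {"claw": -0.4, "dx": 1, "dy": 0, "dz": 0, "yaw": 0}

```text
time_s: 66.97
ee_pos: [592.5, -11.2, 197.3]
ee_rot: [-178.4, -1.8, 91.0]
force: [-0.4, -0.3, 0.6]
gripper_width: 63.8
```

Call:
drive_tool:
  moves:
    - {"claw": -0.4, "dx": 1, "dy": -0.1, "dz": 0, "yaw": 0}
    - {"claw": -0.4, "dx": 1, "dy": -0.1, "dz": 0, "yaw": 0}
    - {"claw": -0.4, "dx": 1, "dy": -0.1, "dz": 0, "yaw": 0}
    - {"claw": -0.4, "dx": 0.8, "dy": 0, "dz": 0.4, "yaw": 0}
    - {"claw": -0.4, "dx": 0.1, "dy": 0, "dz": 0.5, "yaw": 0}

```text
time_s: 67.6
ee_pos: [584.4, 74.2, 181.9]
ee_rot: [-178.6, -1.8, 91.1]
force: [-0.2, 0.3, 0.7]
gripper_width: 63.6
```

```bash
python3 -c "
from h import *
to(583,96.6,110,91.1)
"
```

```text
t 67.6 pos [584.4  74.2 181.9] rot [-178.6   -1.8   91.1] w 63.6 F [-0.2  0.3  0.7]
units dx dy dz [1.01 0.05 3.63] yaw 0.0
```

Call:
drive_tool:
  moves:
    - {"claw": -0.4, "dx": 0.8, "dy": 0, "dz": 0.6, "yaw": 0}
    - {"claw": -0.4, "dx": 0.2, "dy": 0, "dz": 1, "yaw": 0}
    - {"claw": -0.4, "dx": 0, "dy": 0, "dz": 1, "yaw": 0}
    - {"claw": -0.4, "dx": 0, "dy": 0, "dz": 0.8, "yaw": 0}
    - {"claw": -0.4, "dx": 0, "dy": 0, "dz": 0, "yaw": 0}

```text
time_s: 68.22
ee_pos: [580.2, 98.4, 107.4]
ee_rot: [-178.2, -1.8, 91.0]
force: [0.4, -0.1, 0.6]
gripper_width: 63.9
```

```bash
python3 -c "
from h import *
to(583,96.6,57,91.1)
"
```

```text
t 68.22 pos [580.2  98.4 107.4] rot [-178.2   -1.8   91. ] w 63.9 F [ 0.4 -0.1  0.6]
units dx dy dz [-0.17  0.22  2.51] yaw -0.01
```

Call:
drive_tool:
  moves:
    - {"claw": -0.4, "dx": -0.1, "dy": 0.1, "dz": 0.8, "yaw": 0}
    - {"claw": -0.4, "dx": 0, "dy": 0.05, "dz": 0.8, "yaw": 0}
    - {"claw": -0.3, "dx": 0, "dy": 0, "dz": 0.6, "yaw": 0}
    - {"claw": -0.1, "dx": 0, "dy": 0, "dz": 0.2, "yaw": 0}
    - {"claw": 0, "dx": 0, "dy": 0, "dz": 0, "yaw": 0}

```text
time_s: 68.85
ee_pos: [582.5, 98.0, 56.3]
ee_rot: [-178.3, -1.8, 90.9]
force: [0.0, 0.1, -0.4]
gripper_width: 46.0
```

```bash
python3 -c "
from h import *
to(583,96.6,57,91.1)
s=grab_frame('side'); crop(s,'s28',270,130,390,280,4)
"
```

```text
t 68.85 pos [582.5  98.   56.3] rot [-178.3   -1.8   90.9] w 46.0 F [ 0.   0.1 -0.4]
units dx dy dz [-0.07  0.02 -0.04] yaw -0.02
```

View pics/s28.png

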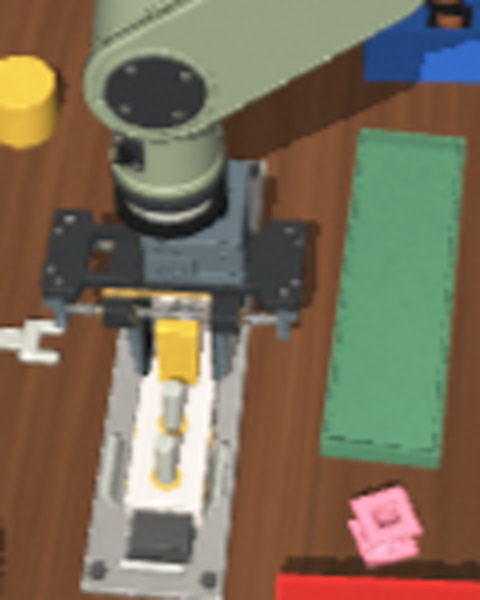

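Call:
drive_tool:
  moves:
    - {"claw": 1, "dx": 0, "dy": 0, "dz": 0, "yaw": 0}
    - {"claw": 1, "dx": 0, "dy": 0, "dz": 0, "yaw": 0}
    - {"claw": 1, "dx": 0, "dy": 0, "dz": 0, "yaw": 0}
    - {"claw": 1, "dx": 0, "dy": 0, "dz": 0, "yaw": 0}
  grip_force: 55

```text
time_s: 69.4
ee_pos: [584.5, 98.1, 57.8]
ee_rot: [-178.6, -1.8, 91.0]
force: [0.3, 0.6, -1.6]
gripper_width: 29.7
```

Call:
drive_tool:
  moves:
    - {"claw": 1, "dx": 0, "dy": 0, "dz": -0.5, "yaw": 0}
    - {"claw": 1, "dx": 0, "dy": 0, "dz": -0.8, "yaw": 0}
    - {"claw": 1, "dx": 0, "dy": 0, "dz": -1, "yaw": 0}
    - {"claw": 1, "dx": 0, "dy": 0, "dz": -1, "yaw": 0}
    - {"claw": 1, "dx": 0, "dy": 0, "dz": -1, "yaw": 0}

```text
time_s: 70.03
ee_pos: [584.1, 94.9, 147.1]
ee_rot: [-178.2, -1.8, 90.9]
force: [0.2, -0.3, -3.7]
gripper_width: 29.4
```

```bash
python3 -c "
from h import *
to(426.2,-24,130,88.4)
s=grab_frame('side'); crop(s,'s29',270,130,390,280,4)
"
```

```text
t 70.03 pos [584.1  94.9 147.1] rot [-178.2   -1.8   90.9] w 29.4 F [ 0.2 -0.3 -3.7]
units dx dy dz [-5.84 -7.96  0.93] yaw 0.3
```

View pics/s29.png

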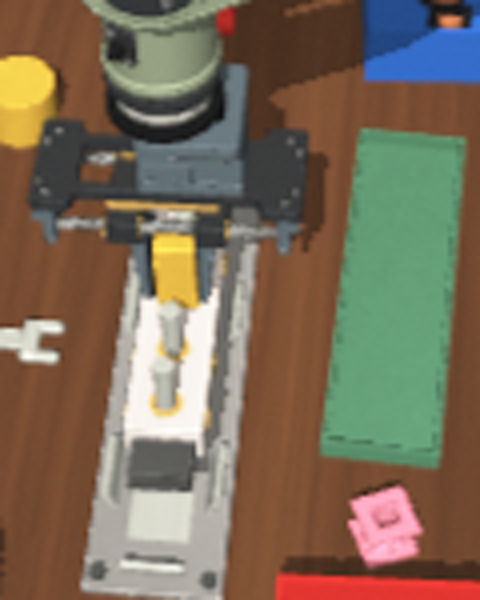

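Call:
drive_tool:
  moves:
    - {"claw": 1, "dx": 0, "dy": -0.7, "dz": 0, "yaw": 0.1}
    - {"claw": 1, "dx": -0.2, "dy": -1, "dz": 0, "yaw": 0.1}
    - {"claw": 1, "dx": -0.4, "dy": -1, "dz": 0, "yaw": 0.1}
    - {"claw": 1, "dx": -0.6, "dy": -1, "dz": 0, "yaw": 0}
    - {"claw": 1, "dx": -0.8, "dy": -1, "dz": 0, "yaw": 0}

```text
time_s: 70.7
ee_pos: [482.0, 55.9, 150.0]
ee_rot: [-178.0, -1.7, 88.2]
force: [-0.0, -1.3, -3.9]
gripper_width: 29.5
```

Call:
drive_tool:
  moves:
    - {"claw": 1, "dx": -0.9, "dy": -0.8, "dz": 0, "yaw": 0}
    - {"claw": 1, "dx": -0.9, "dy": -0.7, "dz": 0, "yaw": 0}
    - {"claw": 1, "dx": -0.8, "dy": -0.5, "dz": 0, "yaw": 0}
    - {"claw": 1, "dx": -0.5, "dy": -0.2, "dz": 0, "yaw": 0}
    - {"claw": 1, "dx": 0, "dy": 0, "dz": 0, "yaw": 0}

```text
time_s: 71.32
ee_pos: [428.4, -7.9, 148.5]
ee_rot: [-177.7, -1.7, 88.1]
force: [0.2, -0.4, -5.0]
gripper_width: 30.0
```

```bash
python3 -c "
from h import *
to(427,-23,100,88.4)
s=grab_frame('side'); crop(s,'s30',300,100,430,280,3.3)
"
```

```text
t 71.33 pos [428.4  -7.9 148.5] rot [-177.7   -1.7   88.1] w 30.0 F [ 0.2 -0.4 -5. ]
units dx dy dz [-0.83  0.05  2.4 ] yaw -0.04
```

View pics/s30.png

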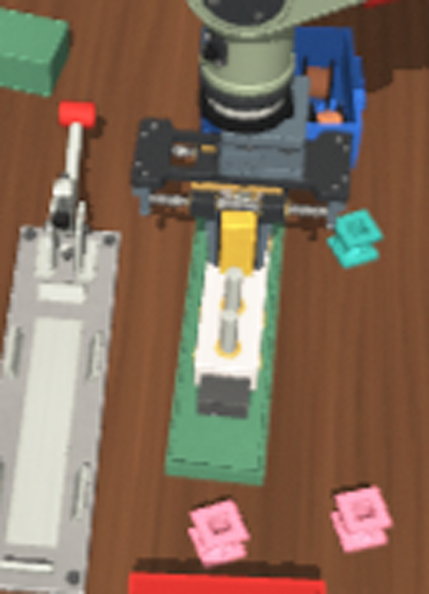

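Call:
drive_tool:
  moves:
    - {"claw": 1, "dx": -0.6, "dy": 0, "dz": 0.4, "yaw": 0}
    - {"claw": 1, "dx": -0.2, "dy": 0, "dz": 0.8, "yaw": 0}
    - {"claw": 1, "dx": 0, "dy": 0, "dz": 0.8, "yaw": 0}
    - {"claw": 1, "dx": 0, "dy": 0, "dz": 0.5, "yaw": 0}
    - {"claw": 1, "dx": 0, "dy": 0, "dz": 0, "yaw": 0}

```text
time_s: 72.0
ee_pos: [428.4, -23.4, 95.0]
ee_rot: [-177.7, -1.7, 88.2]
force: [-0.5, -1.1, -3.6]
gripper_width: 29.5
```

```bash
python3 -c "
from h import *
to(427,-23,54,88.4)
"
```

```text
t 72.0 pos [428.4 -23.4  95. ] rot [-177.7   -1.7   88.2] w 29.5 F [-0.5 -1.1 -3.6]
units dx dy dz [-0.04  0.01  2.05] yaw -0.02
```

Call:
drive_tool:
  moves:
    - {"claw": 1, "dx": 0, "dy": 0, "dz": 0.7, "yaw": 0}
    - {"claw": 1, "dx": 0, "dy": 0, "dz": 0.6, "yaw": 0}
    - {"claw": 1, "dx": 0, "dy": 0, "dz": 0.3, "yaw": 0}
    - {"claw": 1, "dx": 0, "dy": 0, "dz": 0, "yaw": 0}

```text
time_s: 72.5
ee_pos: [429.2, -22.6, 63.0]
ee_rot: [-177.9, -1.7, 88.3]
force: [-1.3, 0.1, -3.1]
gripper_width: 29.6
```

```bash
python3 -c "
from h import *
to(427,-23,54,88.4)
s=grab_frame('side'); crop(s,'s31',320,120,420,260,4)
"
```

```text
t 72.5 pos [429.2 -22.6  63. ] rot [-177.9   -1.7   88.3] w 29.6 F [-1.3  0.1 -3.1]
units dx dy dz [-0.04 -0.09  0.45] yaw -0.02
```

View pics/s31.png

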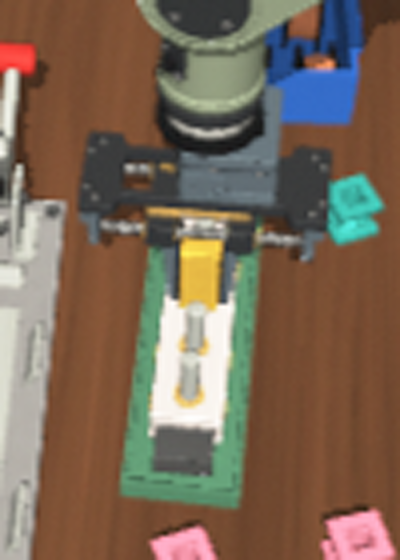

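Call:
drive_tool:
  moves:
    - {"claw": 1, "dx": 0, "dy": -0.05, "dz": 0.25, "yaw": 0}
    - {"claw": 1, "dx": 0, "dy": 0, "dz": 0.15, "yaw": 0}
    - {"claw": 1, "dx": 0, "dy": 0, "dz": 0.1, "yaw": 0}

```text
time_s: 72.92
ee_pos: [429.0, -22.5, 53.9]
ee_rot: [-178.1, -1.7, 88.3]
force: [-3.9, -2.6, 18.1]
gripper_width: 29.8
```

```bash
python3 -c "
from h import *
to(427,-23,54,88.4)
"
```

```text
t 72.92 pos [429.  -22.5  53.9] rot [-178.1   -1.7   88.3] w 29.8 F [-3.9 -2.6 18.1]
units dx dy dz [-0.03 -0.1  -0.  ] yaw -0.01
```

Landed on the tray floor. I'll release and rise.

Call:
drive_tool:
  moves:
    - {"claw": 0, "dx": 0, "dy": 0, "dz": 0, "yaw": 0}
    - {"claw": -0.2, "dx": 0, "dy": 0, "dz": 0, "yaw": 0}
    - {"claw": -0.3, "dx": 0, "dy": 0, "dz": 0, "yaw": 0}
    - {"claw": -0.4, "dx": 0, "dy": 0, "dz": -0.4, "yaw": 0}
    - {"claw": -0.4, "dx": 0, "dy": 0, "dz": -0.8, "yaw": 0}

```text
time_s: 73.55
ee_pos: [430.2, -23.2, 79.1]
ee_rot: [-178.1, -1.7, 88.3]
force: [-0.2, 0.6, 0.2]
gripper_width: 63.6
```

Call:
drive_tool:
  moves:
    - {"claw": -0.4, "dx": 0, "dy": 0, "dz": -1, "yaw": 0}
    - {"claw": -0.4, "dx": 0, "dy": 0, "dz": -1, "yaw": 0}
    - {"claw": -0.4, "dx": 0, "dy": 0, "dz": -1, "yaw": 0}
    - {"claw": -0.4, "dx": -1, "dy": -0.3, "dz": -1, "yaw": 0}
    - {"claw": -0.4, "dx": -1, "dy": -0.3, "dz": -1, "yaw": 0}

```text
time_s: 74.18
ee_pos: [420.7, -66.0, 184.0]
ee_rot: [-178.3, -1.7, 88.4]
force: [0.1, 0.3, 0.6]
gripper_width: 63.9
```

Call:
drive_tool:
  moves:
    - {"claw": -0.4, "dx": -1, "dy": -0.3, "dz": -0.5, "yaw": 0}
    - {"claw": -0.4, "dx": -1, "dy": -0.3, "dz": 0, "yaw": 0}
    - {"claw": -0.4, "dx": -1, "dy": -0.3, "dz": 0, "yaw": 0}
    - {"claw": -0.4, "dx": -1, "dy": -0.3, "dz": 0, "yaw": 0}
    - {"claw": -0.4, "dx": -1, "dy": -0.3, "dz": 0, "yaw": 0}

```text
time_s: 74.8
ee_pos: [388.7, -168.9, 197.5]
ee_rot: [-178.9, -1.5, 88.5]
force: [0.0, 0.6, -0.5]
gripper_width: 63.9
```

Call:
drive_tool:
  moves:
    - {"claw": -0.4, "dx": -1, "dy": -0.2, "dz": 0, "yaw": 0}
    - {"claw": -0.4, "dx": -1, "dy": -0.2, "dz": 0, "yaw": 0}
    - {"claw": -0.4, "dx": -0.5, "dy": 0, "dz": 0, "yaw": 0}
    - {"claw": -0.4, "dx": 0, "dy": 0, "dz": 0, "yaw": 0}

```text
time_s: 75.3
ee_pos: [379.0, -221.1, 198.4]
ee_rot: [-179.0, -1.4, 88.3]
force: [-0.5, 0.7, -0.0]
gripper_width: 64.2
```

```bash
python3 -c "
from h import *
to(427,-23,54,88.4)
s=grab_frame('side'); save(s,'s32'); t=grab_frame('top'); save(t,'t32'); crop(s,'s32c',260,80,420,280,3); crop(t,'t32c',270,200,430,270,5)
"
```

```text
t 75.3 pos [ 379.  -221.1  198.4] rot [-179.    -1.4   88.3] w 64.2 F [-0.5  0.7 -0. ]
units dx dy dz [9.79 2.24 7.43] yaw -0.01
```

View pics/s32c.png

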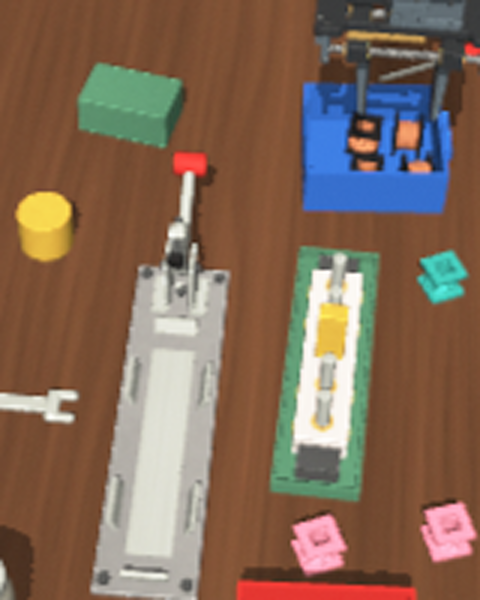

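View pics/t32c.png

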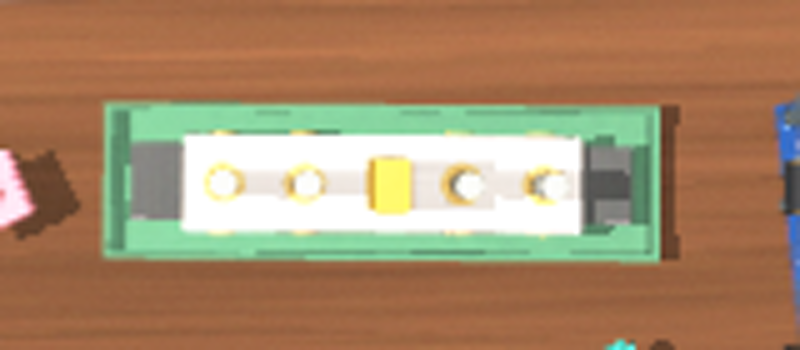

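View pics/t32.png

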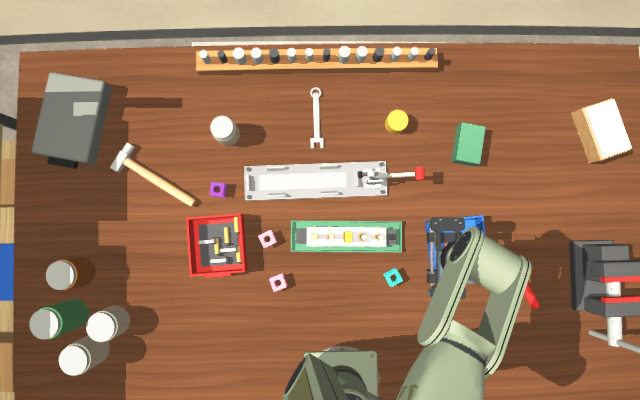

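```bash
python3 - <<'E'
from h import *
t=grab_frame('top');s=grab_frame('side')
A=lambda p:(np.array(p)+.5)/5-.5+np.array([270,200]);B=lambda p:(np.array(p)+.5)/3-.5+np.array([260,80])
for p,q in zip([(223,181),(307,183),(468,186),(550,186)],[(324,401),(328,362),(0,0),(340,259)]):
    print(np.round(onz(t,A(p),80),1), tri(t,A(p),s,B(q)) if q[0] else '')
E
```

```text
[430.3  66.6  80. ] (array([428.840478  ,  66.50943349,  70.93743507]), np.float64(2.721707623950422))
[428.4  21.3  80. ] (array([427.26625586,  21.07125849,  75.10827602]), np.float64(2.0233486263885068))
[425.  -65.7  80. ] 
[ 424.  -110.2   80. ] (array([ 422.65341182, -109.59779357,   83.76151148]), np.float64(2.9006150637292873))
```

The stem heights disagree (71–84 mm), probably because of how I picked the tips. I'll check for tilt on an enlarged view.

```bash
python3 -c "
from h import *
s=grab_frame('side'); crop(s,'s33',348,158,392,248,6.6)
t=grab_frame('top')
# predicted stem tops if flat: 
for c in ([427,-22,80],): pass
for y in (-90,-44,44,90): 
  P=[426.7+0.035*y,-22.2+y,0]
  print(y,[np.round((proj(s,[P[0],P[1],z])[0]-[348,158]+.5)*6.6-.5,0).tolist() for z in (80,34)])
for y in (-142,142):
  print('foot end',[np.round((proj(s,[426.7+0.035*y+dx,-22.2+y,24])[0]-[348,158]+.5)*6.6-.5,0).tolist() for dx in(-22,22)])
"
```

```text
-90 [[163.0, 56.0], [155.0, 119.0]]
-44 [[154.0, 129.0], [147.0, 191.0]]
44 [[138.0, 276.0], [131.0, 337.0]]
90 [[128.0, 358.0], [122.0, 418.0]]
foot end [[207.0, 57.0], [119.0, 50.0]]
foot end [[159.0, 529.0], [60.0, 520.0]]
```

View pics/s33.png

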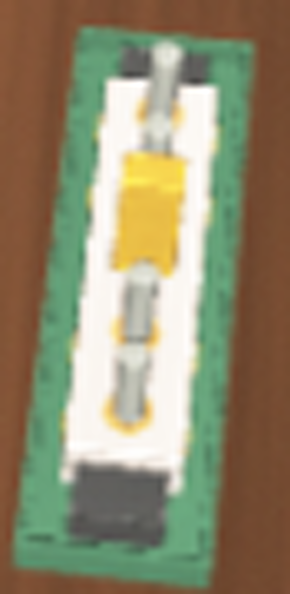

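All four stem tops lie within 1 px of where a flat block puts them (predicted rows 56, 129, 276, 358, seen 50, 125, 272, 355). The block is flat in the tray, and the odd heights were my picking error. Handing in.

```bash
python3 -c "
from workcell import job
print(job.job_done())"
```

```text
the job is handed in; nothing more can be done
None
```

I finished every step in order and handed the job in at about 75 s; the hand-in gives no verdict.

**What I did:** I seated the block in the nest with all four coils on and locked the clamp on its foot (angle read about 0.01 rad). All four coils went into the blue bin, which had been knocked about 3 cm, so I re-measured it before dropping the first coil. I then opened the clamp and set the bare block back in the drip tray.

**Last checks:**
- **Block:** it lies flat in the tray, about 1 mm (x) and 3 mm (y) off its centre. All four stem tops are within 1 px of where a flat block would put them.
- **Coils:** all four lie in the blue bin, below the rim.
- **Clamp:** it stands open at about 1.3 rad.
- **Arm:** it is clear, with the fingertips about 200 mm above the bench.
- **Other things:** in the last top view the bolt bin, jar, wrench, box, tin, hammer and look-alike coils are where they started.

**Problems along the way:**
- **Height check that disagreed:** my first two-view reading of the stem heights at the end gave 71–84 mm instead of 80. I traced it to picking the stem tips badly, and the enlarged view agrees with a flat block.
- **Tool tilt:** the tool drifted up to about 5.5° during the work, and higher travel paths brought it back down.
- **Lug grip:** I also gripped the lug of the clamped block once to try to correct that tilt. It barely helped, and the block stayed seated.

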